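# Brush the sample pot, square the packing frame by its diagonals and pack the tubs

## Task

Scrub out the open steel sample pot with the long brush, two full down-and-up strokes from the pot's floor to at least half-way up, and stand the brush back in its holder. Then check the blue hinged packing frame with the slide rule laid flat inside it: span the red-capped diagonal corner to corner first, then the yellow-capped diagonal, compare the two lengths, and if they differ push the frame sideways by its green knob until the diagonals agree within 10 mm. Lay the rule back on its black mat, stand every lidded tub on the bench and the steel pot upright inside the frame, and leave the other things alone.

Things in the scene. Friction and masses are not known exactly. Their poses are not given: they have to be found in the camera images.
- frame: Blue hinged four-bar frame lying on the bench, open below and above. Inside 220 mm (its y) by 160 mm (its x); rails 12 mm thick, 18 mm high. Origin: on the bench, middle of the inner edge of the near rail, which is bolted down; x points into the frame towards the far rail, z up. The two side bars turn about the two near inner corners, and the far rail stays parallel to the near rail.
- rack (a joint): Racking angle of the side bars, rad; 0 = square, positive shifts the far rail towards the frame's +y (about 160 mm x sin(angle)), so the far rail's middle lies at frame (160 cos(angle), 160 sin(angle)) mm. Starts within 0.16 of 0. The diagonals differ by about 259 mm per rad (10 mm at 0.0386 rad); at a positive angle the yellow one is the longer.
- rack_knob (a point): Green knob for racking the frame, a 16 mm square post on the middle of the far rail, sides parallel to the frame axes, top 52 mm above the bench; this point is at its centre 40 mm up. It takes about 10 N sideways to rack the frame, which stays where it is left.
- red_near (a point): Inner corner of the near rail, at frame (0, +110) mm, marked by a red cap on the rail; 7 mm above the bench.
- red_far (a point): Inner corner of the far rail diagonally opposite, red cap; 7 mm above the bench. Red diagonal 251 to 292 mm long.
- yellow_near (a point): Inner corner of the near rail, at frame (0, -110) mm, yellow cap; 7 mm above the bench.
- yellow_far (a point): Inner corner of the far rail diagonally opposite, yellow cap; 7 mm above the bench. Yellow diagonal 251 to 292 mm long.
- rule: Aluminium slide rule, flat bar 20 mm wide, 12 mm high, black ticks, 300 g in all. Origin: underside, below the fixed grey handle (26 mm along x, 14 mm across, top 54 mm above the underside; lift here, near the balance point). x points along the rule from the heel (dark rounded end, x = -55 mm) to the bar's end (x = 145 mm); from there a steel tongue 8 mm wide sticks out.
- slide (a joint): How far the tongue is drawn out, m, 0 to 0.075. Heel end to tongue tip = 0.233 m + this. It slides with 0.4 N of friction and stays; the bar on the bench holds still by its own weight when the knob is moved steadily.
- slide_knob (a point): Orange knob of the tongue, 16 mm along the rule, 14 mm across, top 54 mm above the underside; this point at 42 mm, on the rule's x at 60 mm + slide.
- rule_heel (a point): Heel end of the rule: middle of the rounded end (4 mm radius), 7 mm above the underside.
- rule_tip (a point): Tip of the tongue: middle of the orange rounded end (4 mm radius), 7 mm above the underside, at 178 mm + slide on the rule's x. A diagonal counts as measured when tip and heel end lie within 9 mm of its two inner corner points (either way round) at once, rule flat on the bench.
- mat: Black rubber mat, fixed, 300 mm (x) by 90 mm (y), 3 mm thick; origin under its centre. The rule starts and ends here: the rule's handle must be over the mat.
- pot: Open steel sample pot, 64 mm across the rim and tapering to 52 mm at the foot, 75 mm high, wall 3 mm, floor 4 mm, empty, 150 g; origin at the centre of its underside, z up.
- brush: Long brush standing in its holder, head down, 173 mm long, 90 g; origin at the centre of the head's end, z along the handle. Green and white head 34 mm across and 60 mm long, thin stem to 95 mm, white handle 16 mm across from 95 to 173 mm with a green end.
- brush_tip (a point): Centre of the lower end of the brush head (the brush's origin). At the bottom of a stroke it is 4 to 10 mm above the pot's underside.
- brush_grip (a point): Point on the brush handle's axis 145 mm above its lower end.
- holder: White brush holder, fixed: cup 56 mm across, inside 48 mm, flaring above 50 mm to an inner width of 64 mm at the mouth, 70 mm high, inner floor 5 mm up; foot 72 mm across. Origin at the centre of its underside.
- tub1: Lidded red tub with a white lid 61 mm across, body 57 mm across, 58 mm high, 200 g; origin at the centre of its underside, z up. One to three tubs are present.
- tub2: Lidded red tub with a white lid 61 mm across, body 57 mm across, 58 mm high, 200 g; origin at the centre of its underside, z up. One to three tubs are present.
- tub3: Lidded red tub with a white lid 61 mm across, body 57 mm across, 58 mm high, 200 g; origin at the centre of its underside, z up. One to three tubs are present.
- sanitiser: Bystander: clear bottle, 60 mm across, 170 mm high; origin under its centre. Leave alone.
- label_box: Bystander: cardboard box 60 x 90 x 50 mm; origin under its centre. Leave alone.
- probe: Bystander: grey hand thermometer 30 x 100 x 22 mm with an 80 mm steel probe towards -y; origin under its case. Leave alone.

How it is judged:
By the outcome, as a careful person would: the job done as asked, in the order asked, and still so for the second after the job is handed in, with the robot touching nothing.
Of tub1, tub2, tub3 only 1 to 3 are there at a start; the rules pass over those that are not, and their reading is None.
At some moment in a run one of tub1, tub2, tub3 may be knocked a few centimetres aside while the robot is not near it.
Once in a run the grip may slacken for a moment while it holds something.
It also fails if it takes over 210 s, if anything falls off the work surface, if the arm or the gripper's body presses on something with over 40 N, if the wrist force passes 120 N, or if a joint passes its speed limit or range.

## Robot

A 6-joint arm with a two-finger parallel gripper is mounted at the origin on the work surface. World frame = base frame: x ahead of the robot, y to its left, z up, the work surface at z = 0. Lengths are in m, angles in rad, forces in N, time in s.
With the tool pointing down it reaches from about 0.35 to 0.775 m from the base axis. Payload 7.3 kg.
Tool frame: the origin (TCP) lies at the very end of the fingers, on their centre line; the grasp point (between the pads) lies 19 mm behind it; z points along the fingers, x is the direction in which the jaws open and shut, and the axes are right-handed (so a half turn about z gives the same grasp; the last joint's range is limited). The gripper opens to 92 mm and grips with 3 to 60 N. Pads are 19 mm wide; open, the fingers measure 130 mm over their backs; the gripper's body (75 mm by 190 mm) begins 47 mm behind the grasp point.
Start: joints at [-1.248, 0.342, 1.524, -0, 1.275, -0.146], TCP at [0.237, -0.468, 0.227] pointing down, gripper open.
Joint ranges: [-2.53, 2.53], [-0.77, 2.02], [0.04, 2.7], [-1, 4.14], [0.28, 2.66], [-3.11, 3.11]. Speed limits (rad/s): [2.57, 2.57, 3.14, 3.14, 3.14, 3.14].

## Interface

Orientations are given as [roll, pitch, yaw] about the fixed x, y, z axes, in that order (R = Rz(yaw) Ry(pitch) Rx(roll)).
In Python, from cell import observe, read_camera, camera_params, hand_in gives the robot as it stands.
- The arm moves only by the tool apply_moves, never from a script. Its argument "increments" is a list of rows, each an object with "grip": the opening, from 0 (shut) to 1 (fully open); "linear": the shift along the world's x, y, z in mm, a list of three; "turn": the turn, a rotation vector about the world's x, y, z in units of 6 degrees (1.0 is 6 degrees), a list of three. A call has 1 to 10 rows; each row is the pose to reach, as a shift and turn from the pose commanded when the call began; what a row does not reach only later rows make up. A row lasts 1/10 s, in which the tool goes at most 50 mm and 8.59 degrees, less where a joint would pass 70% of its speed; a pose out of reach is approached as far as the arm can. A call with a gripper value outside its range is refused whole. The fingers move at their own pace and stop on an object; "grip_force" is the grip in N (left out, the last holds). Time passes only in rows, so rows that repeat a pose let the fingers close. It gives the time, the measured TCP pose, the force and the opening at its end, in the units of the state.
- observe(): the state, without advancing time (a new reading comes with each control period).
- read_camera(name): name is "scene" or "top"; returns the picture (400x640x3 uint8, red, green, blue); there is no depth.
- camera_params(name): a dict with "camera_matrix" (3x3 intrinsics, pixels), "world_to_cam" (4x4, takes a point from world to camera coordinates). Camera axes: x right, y up, looking along -z (the intrinsics and any distortion apply to the point x, -y, -z); pixel columns grow to the right and rows downward; lengths in m; the calibration is good to about 2 mm. A picture is of the moment at which its call begins. camera_params takes no time and is no camera call.
- hand_in(): hands the job in, once; it reports no verdict.
The state is a dict: "time": time; "qpos": joint angles; "qvel": joint speeds; "joint_efforts": joint torques, N m; "tool_pos": TCP position; "tool_rot": TCP orientation; "contact_force": force on the tool from outside, world axes, zero at the start; "torque": the same for the moment, N m; "opening": finger opening in m.
Only numpy, scipy, OpenCV 4.12 (cv2) and the standard library are available. Lean on these libraries where they do the work, as an engineer would, in place of code of your own. Each camera call takes 0.05 s, during which the arm holds its last target.

## Working session

There is one attempt and no reset: what is moved stays moved. The work goes in short steps, Python scripts to look and compute and a tool call to move; the robot and the scene stay as the last step left them, time stands still between calls to the robot, and variables do not carry over. Pictures are saved under pics/ and viewed, and the job is handed in when it is done.

Besides the shell and the picture viewer there is one more tool, called after "Request:" by a JSON object that holds its "op" and its "data", one argument or row to a line. apply_moves: Moves the arm, as the interface text tells. Its arguments: {"type":"object","properties":{"increments":{"type":"array","items":{"type":"object","properties":{"grip":{"type":"number"},"linear":{"type":"array","items":{"type":"number"}},"turn":{"type":"array","items":{"type":"number"}}}}},"grip_force":{"type":"number"}},"required":["increments"]}

```bash
ls; mkdir -p pics
python3 - <<'E'
from cell import observe, read_camera, camera_params
import cv2
for n in ("scene","top"):
    cv2.imwrite(f"pics/{n}0.png",cv2.cvtColor(read_camera(n),cv2.COLOR_RGB2BGR))
    print(camera_params(n))
print(observe())
E
```

```text
pics
{'camera_matrix': array([[508.24280153,   0.        , 317.68306387],
       [  0.        , 508.24280153, 198.78943048],
       [  0.        ,   0.        ,   1.        ]]), 'world_to_cam': array([[ 0.30158651,  0.95343002, -0.00409497, -0.1757309 ],
       [-0.58664023,  0.18894681,  0.78749752,  0.21519002],
       [ 0.75159751, -0.23509635,  0.61630422, -1.65825189],
       [ 0.        ,  0.        ,  0.        ,  1.        ]])}
{'camera_matrix': array([[372.84429277,   0.        , 316.96722935],
       [  0.        , 372.84429277, 198.95141931],
       [  0.        ,   0.        ,   1.        ]]), 'world_to_cam': array([[ 0.02698121, -0.99950278, -0.01631606,  0.02459005],
       [ 0.99793576,  0.02598019,  0.05873029, -0.5568634 ],
       [-0.05827719, -0.01786699,  0.99814054, -1.05216283],
       [ 0.        ,  0.        ,  0.        ,  1.        ]])}
{'time': 0.1, 'qpos': array([-1.24801390e+00,  3.42646226e-01,  1.52488133e+00, -6.02880324e-07,
        1.27536238e+00, -1.46001949e-01]), 'qvel': array([-0.00035749, -0.00026669, -0.00170857,  0.00108309,  0.00087215,
        0.00086024]), 'joint_efforts': array([ 2.09074002e-03, -4.32001948e+01, -2.44694799e+01,  7.18557998e-02,
        5.25866705e-02, -5.46935075e-05]), 'tool_pos': array([ 0.23710819, -0.46803348,  0.226132  ]), 'tool_rot': array([-3.14140449e+00,  1.28356536e-03, -1.10201165e+00]), 'contact_force': array([-0.11983508,  0.74291572,  0.64582686]), 'torque': array([ 0.02422504,  0.02636568, -0.0078056 ]), 'opening': 0.09192166895458469}
```

View pics/scene0.png

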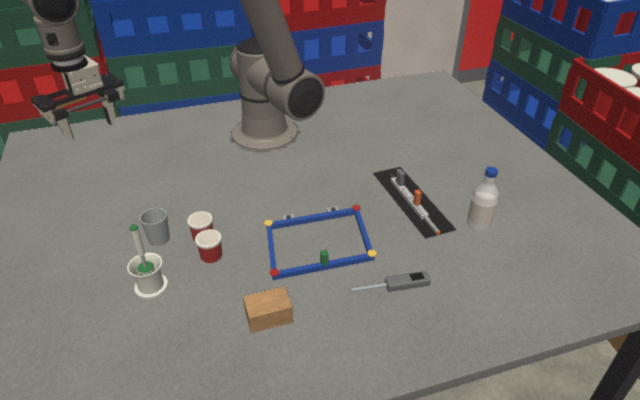

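View pics/top0.png

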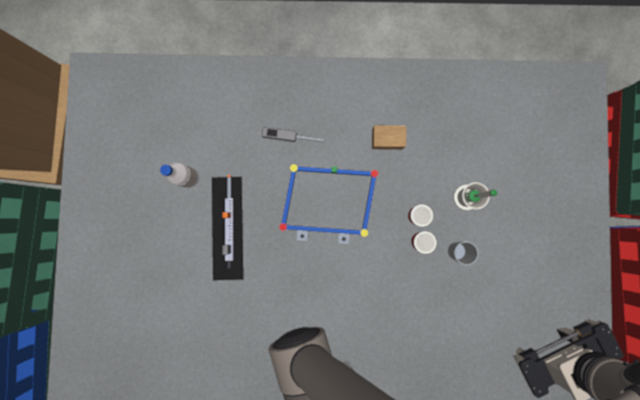

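```bash
cat > h.py <<'E'
import numpy as np, cv2
from cell import observe, read_camera, camera_params
P={n:camera_params(n) for n in("scene","top")}
def proj(n,p):
    K=P[n]["camera_matrix"];T=P[n]["world_to_cam"]
    p=np.atleast_2d(np.asarray(p,float)); c=p@T[:3,:3].T+T[:3,3]
    x=-c[:,0]/c[:,2]; y=c[:,1]/c[:,2]
    return np.c_[K[0,0]*x+K[0,2],K[1,1]*y+K[1,2]]
def ray(n,uv):
    K=P[n]["camera_matrix"];T=P[n]["world_to_cam"];R=T[:3,:3]
    o=-R.T@T[:3,3]; d=R.T@np.array([(uv[0]-K[0,2])/K[0,0],-(uv[1]-K[1,2])/K[1,1],-1.])
    return o,d
def plane(n,uv,z):
    o,d=ray(n,uv); return o+d*(z-o[2])/d[2]
def tri(uvs,uvt):
    A=[];b=[]
    for n,uv in(("scene",uvs),("top",uvt)):
        o,d=ray(n,uv);d=d/np.linalg.norm(d);M=np.eye(3)-np.outer(d,d);A.append(M);b.append(M@o)
    return np.linalg.lstsq(np.vstack(A),np.hstack(b),rcond=None)[0]
def cap(n,name):
    im=read_camera(n); np.save(f"pics/{name}.npy",im)
    cv2.imwrite(f"pics/{name}.png",cv2.cvtColor(im,cv2.COLOR_RGB2BGR)); return im
def crop(im,name,x0,y0,x1,y1,s):
    c=cv2.resize(im[y0:y1,x0:x1],None,fx=s,fy=s,interpolation=cv2.INTER_CUBIC)
    cv2.imwrite(f"pics/{name}.png",cv2.cvtColor(c,cv2.COLOR_RGB2BGR))
def blobs(im,lo,hi,box,mn=6):
    x0,y0,x1,y1=box
    hsv=cv2.cvtColor(im,cv2.COLOR_RGB2HSV)[y0:y1,x0:x1]
    if lo[0]>hi[0]:
        m=cv2.inRange(hsv,(0,lo[1],lo[2]),hi)|cv2.inRange(hsv,lo,(180,255,255))
    else: m=cv2.inRange(hsv,lo,hi)
    n,l,s,c=cv2.connectedComponentsWithStats(m)
    return [(s[i,4],tuple(s[i,:4]+[x0,y0,0,0]),np.round(c[i]+[x0,y0],2)) for i in range(1,n) if s[i,4]>=mn]
E
python3 - <<'E'
from h import *
s=cv2.cvtColor(cv2.imread("pics/scene0.png"),cv2.COLOR_BGR2RGB);t=cv2.cvtColor(cv2.imread("pics/top0.png"),cv2.COLOR_BGR2RGB)
crop(t,"t0a",200,110,400,290,4); crop(t,"t0b",390,160,510,280,5)
crop(s,"s0a",250,150,460,300,3.8); crop(s,"s0b",110,190,250,310,5)
for nm,im,box in(("s",s,(250,150,460,300)),("t",t,(200,110,400,290))):
    print(nm,"red",blobs(im,(172,120,80),(6,255,255),box))
    print(nm,"yel",blobs(im,(18,100,100),(35,255,255),box))
    print(nm,"grn",blobs(im,(40,80,30),(85,255,255),box))
    print(nm,"org",blobs(im,(5,150,100),(16,255,255),box,3))
E
```

```text
s red [(np.int32(31), (np.int64(353), np.int64(205), np.int64(7), np.int64(5)), array([356., 207.])), (np.int32(50), (np.int64(270), np.int64(269), np.int64(9), np.int64(7)), array([273.96, 271.94]))]
s yel [(np.int32(39), (np.int64(264), np.int64(220), np.int64(8), np.int64(6)), array([267.74, 222.44])), (np.int32(51), (np.int64(368), np.int64(250), np.int64(9), np.int64(7)), array([371.84, 252.94]))]
s grn [(np.int32(92), (np.int64(321), np.int64(251), np.int64(7), np.int64(14)), array([323.95, 257.36]))]
s org [(np.int32(81), (np.int64(415), np.int64(189), np.int64(6), np.int64(16)), array([417.3, 196.4])), (np.int32(9), (np.int64(437), np.int64(231), np.int64(3), np.int64(4)), array([438.  , 232.33]))]
t red [(np.int32(37), (np.int64(371), np.int64(170), np.int64(7), np.int64(7)), array([374.  , 173.08])), (np.int32(33), (np.int64(280), np.int64(224), np.int64(6), np.int64(6)), array([282.58, 226.42]))]
t yel [(np.int32(37), (np.int64(290), np.int64(164), np.int64(7), np.int64(7)), array([293.16, 167.41])), (np.int32(38), (np.int64(361), np.int64(230), np.int64(7), np.int64(6)), array([364. , 232.5]))]
t grn [(np.int32(29), (np.int64(332), np.int64(167), np.int64(5), np.int64(6)), array([333.93, 169.41]))]
t org [(np.int32(3), (np.int64(228), np.int64(175), np.int64(2), np.int64(2)), array([228.33, 175.67])), (np.int32(33), (np.int64(222), np.int64(212), np.int64(7), np.int64(6)), array([224.55, 214.55]))]
```

View pics/t0a.png

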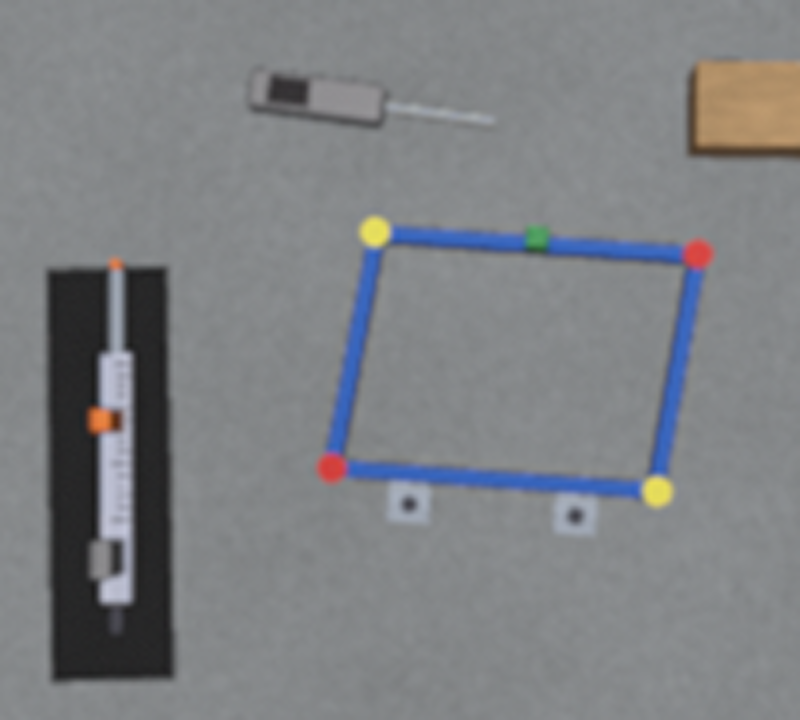

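View pics/t0b.png

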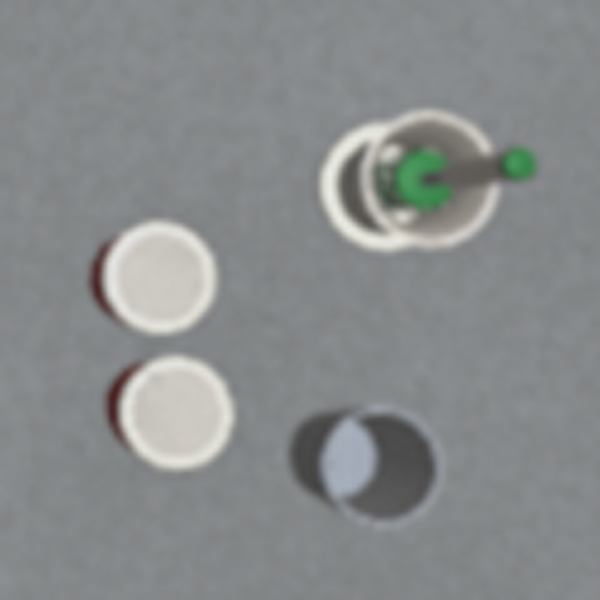

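View pics/s0a.png

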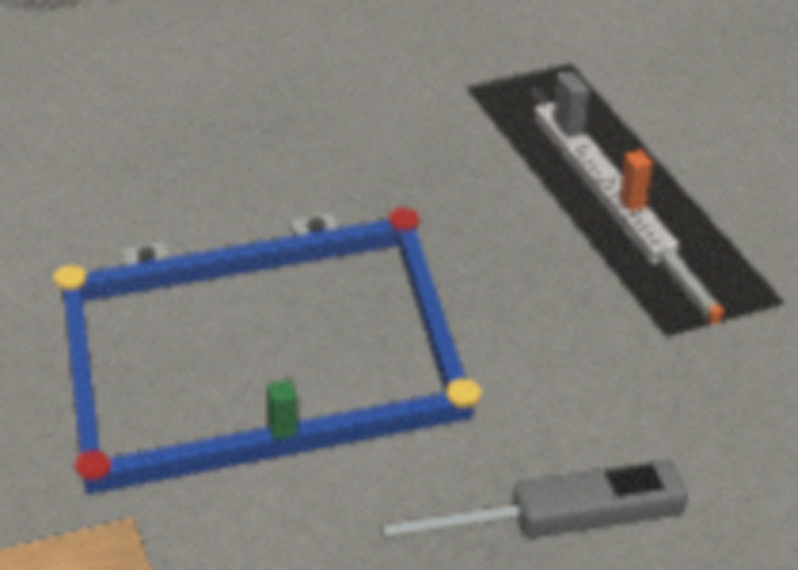

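View pics/s0b.png

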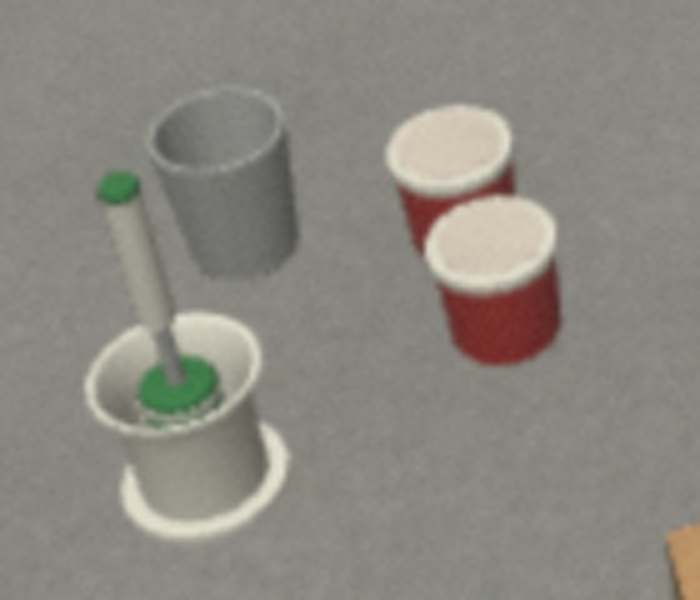

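Run:
```python
from h import *
np.set_printoptions(precision=4,suppress=True)
S={'yn':(267.74,222.44),'rn':(356,207),'rf':(273.96,271.94),'yf':(371.84,252.94)}
T={'yn':(364,232.5),'rn':(282.58,226.42),'rf':(374,173.08),'yf':(293.16,167.41)}
c={}
for k in S:
    c[k]=tri(S[k],T[k]); print(k,c[k],plane('top',T[k],.02),plane('scene',S[k],.02), np.linalg.norm(plane('scene',S[k],.02)-plane('top',T[k],.02)))
for w in('top','scene'):
    q={k:plane(w,(T if w=='top' else S)[k],.02) for k in S}
    d=lambda a,b:np.linalg.norm(q[a]-q[b])
    print(w,'near',d('yn','rn'),'far',d('rf','yf'),'sides',d('yn','rf'),d('rn','yf'),'diag r',d('rn','rf'),'y',d('yn','yf'))
s=cv2.imread("pics/scene0.png")[:,:,::-1].copy();t=cv2.imread("pics/top0.png")[:,:,::-1].copy()
print('brush green s',blobs(s,(40,80,30),(85,255,255),(110,190,250,310)),'\n t',blobs(t,(40,80,30),(85,255,255),(390,160,510,280)))
```

```text
yn [ 0.4644 -0.0953  0.0204] [ 0.464  -0.0967  0.02  ] [ 0.4645 -0.0939  0.02  ] 0.0027986631330264512
rn [0.4754 0.1366 0.0209] [0.4749 0.1351 0.02  ] [0.4747 0.1387 0.02  ] 0.0036264421065413522
rf [ 0.6345 -0.1206  0.02  ] [ 0.6342 -0.1219  0.02  ] [ 0.635  -0.1194  0.02  ] 0.0026474767449203482
yf [0.6453 0.1115 0.02  ] [0.6448 0.1102 0.02  ] [0.6456 0.1129 0.02  ] 0.0028266387321328576
top near 0.2320404450254675 far 0.2322919102900846 sides 0.17205939912472212 0.171752351069903 diag r 0.3023835096002418 y 0.2747174480376253
scene near 0.23288375843291242 far 0.23248811042281076 sides 0.172404411491983 0.17283303860510188 diag r 0.30384976932991253 y 0.2748729092294312
brush green s [(np.int32(29), (np.int64(130), np.int64(225), np.int64(7), np.int64(5)), array([133.17, 227.1 ])), (np.int32(100), (np.int64(138), np.int64(262), np.int64(15), np.int64(11)), array([145.26, 267.11]))] 
 t [(np.int32(89), (np.int64(469), np.int64(190), np.int64(11), np.int64(12)), array([473.55, 195.56])), (np.int32(32), (np.int64(490), np.int64(190), np.int64(7), np.int64(6)), array([493.16, 192.47]))]
```

Run:
```python
from h import *
np.set_printoptions(precision=4,suppress=True)
print('brush top',tri((133.17,227.1),(493.16,192.47)))
# head top: centroid approx; ellipse centers from crops
b=lambda x,y,x0,y0,s:((x+.5)/s+x0-.5,(y+.5)/s+y0-.5)
print('headtop',tri(b(178,384,110,190,5),b(425,180,390,160,5)))
print('holder mouth',tri(b(174,372,110,190,5),b(430,179,390,160,5)), 'foot top',plane('top',b(385,186,390,160,5),.004))
print('pot rim',tri(b(218,130,110,190,5),b(380,465,390,160,5)))
print('tubA',tri(b(490,243,110,190,5),b(159,278,390,160,5)),'tubB',tri(b(450,150,110,190,5),b(176,412,390,160,5)))
# rule
B=lambda x,y:b(x,y,200,110,4); C=lambda x,y:b(x,y,250,150,3.8)
print('tip',tri(C(715,313),B(117,264)))
print('handle top',tri(C(573,80),B(98,560)))
print('knob top',tri(C(637,158),B(97,420)))
print('heel',plane('top',B(115,632),.010),plane('scene',C(540,95),.010))
for p in((48,270),(166,267),(53,681),(173,677)):print('mat',plane('top',B(*p),.003))
for p in((470,88),(572,64),(668,335),(782,300)):print('matS',plane('scene',C(*p),.003))
```

```text
brush top [ 0.5738 -0.3889  0.1751]
headtop [ 0.5739 -0.3891  0.0627]
holder mouth [ 0.5739 -0.389   0.07  ] foot top [ 0.5742 -0.3915  0.004 ]
pot rim [ 0.4198 -0.3607  0.0755]
tubA [ 0.5168 -0.2477  0.0555] tubB [ 0.4441 -0.2573  0.0557]
tip [0.6181 0.2986 0.0109]
handle top [0.4081 0.2907 0.058 ]
knob top [0.5037 0.2951 0.056 ]
heel [0.3528 0.2878 0.01  ] [0.357  0.2934 0.01  ]
mat [0.6127 0.3495 0.003 ]
mat [0.6171 0.263  0.003 ]
mat [0.3157 0.3329 0.003 ]
mat [0.3211 0.2464 0.003 ]
matS [0.3233 0.2511 0.003 ]
matS [0.3176 0.3387 0.003 ]
matS [0.6205 0.2665 0.003 ]
matS [0.6127 0.3541 0.003 ]
```

Request:
{"op": "apply_moves", "data": {
  "increments": [
    {"grip":1,"linear":[337,79,0]},
    {"grip":1,"linear":[337,79,0]},
    {"grip":1,"linear":[337,79,0]},
    {"grip":1,"linear":[337,79,0]},
    {"grip":1,"linear":[337,79,0]},
    {"grip":1,"linear":[337,79,0]},
    {"grip":1,"linear":[337,79,0]},
    {"grip":1,"linear":[337,79,0]},
    {"grip":1,"linear":[337,79,0]},
    {"grip":1,"linear":[337,79,0]}
  ],
  "grip_force": 15
}}

```text
schema error: expected keys grip, linear, turn
```

Run:
```python
from h import *
np.set_printoptions(precision=4,suppress=True)
s=cap('scene','s1');t=cap('top','t1');o=observe();print(o['tool_pos'],o['tool_rot'],o['contact_force'],o['time'])
print(proj('scene',o['tool_pos']),proj('top',o['tool_pos']))
u,v=proj('scene',o['tool_pos'])[0].astype(int);crop(s,'s1c',u-60,v-60,u+60,v+60,5)
u,v=proj('top',o['tool_pos'])[0].astype(int);crop(t,'t1c',u-60,v-60,u+60,v+60,5)
```

```text
[ 0.2371 -0.4681  0.2263] [-3.1415  0.0009 -1.102 ] [0.6466 0.0556 0.1148] 0.2
[[ 89.8944 130.2906]] [[538.9599 341.9891]]
```

View pics/s1c.png

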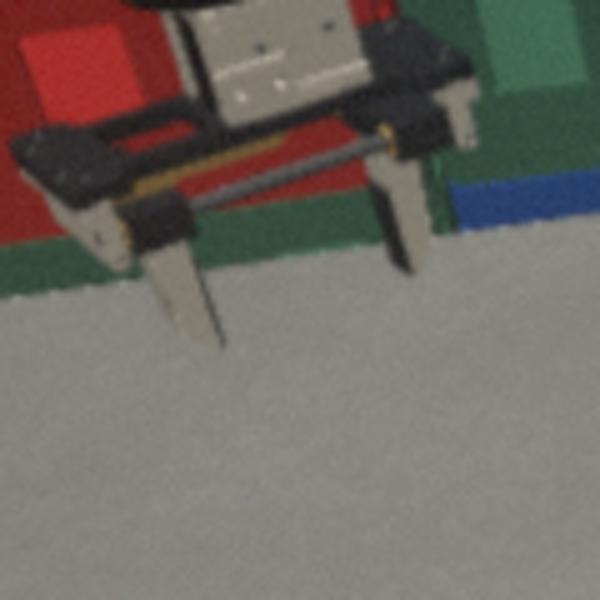

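View pics/t1c.png

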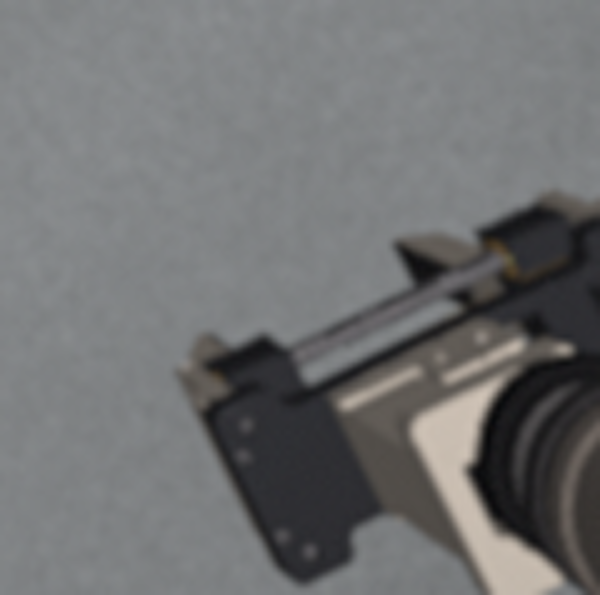

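Request:
{"op": "apply_moves", "data": {
  "increments": [
    {"grip":1,"linear":[337,78,0],"turn":[0,0,0]},
    {"grip":1,"linear":[337,78,0],"turn":[0,0,0]},
    {"grip":1,"linear":[337,78,0],"turn":[0,0,0]},
    {"grip":1,"linear":[337,78,0],"turn":[0,0,0]},
    {"grip":1,"linear":[337,78,0],"turn":[0,0,0]},
    {"grip":1,"linear":[337,78,0],"turn":[0,0,0]},
    {"grip":1,"linear":[337,78,0],"turn":[0,0,0]},
    {"grip":1,"linear":[337,78,0],"turn":[0,0,0]},
    {"grip":1,"linear":[337,78,0],"turn":[0,0,0]},
    {"grip":1,"linear":[337,78,0],"turn":[0,0,0]}
  ],
  "grip_force": 15
}}

```text
time: 1.2
tool_pos: [0.5733, -0.3908, 0.2265]
tool_rot: [3.141, 0.001, -1.103]
contact_force: [-0.6, 0.6, 0.5]
opening: 0.0919
```

Run:
```python
from h import *
np.set_printoptions(precision=4,suppress=True)
s=cap('scene','s1');o=observe();print(o['tool_pos'],o['tool_rot'],o['contact_force'],o['time'])
print(proj('scene',o['tool_pos']))
u,v=proj('scene',o['tool_pos'])[0].astype(int);print(u-60,v-60);crop(s,'s1c',u-60,v-60,u+60,v+60,5)
```

```text
[ 0.573  -0.3911  0.227 ] [ 3.1412  0.     -1.1034] [-0.7196  0.3732 -0.3523] 1.25
[[125.4092 207.0259]]
65 147
```

View pics/s1c.png

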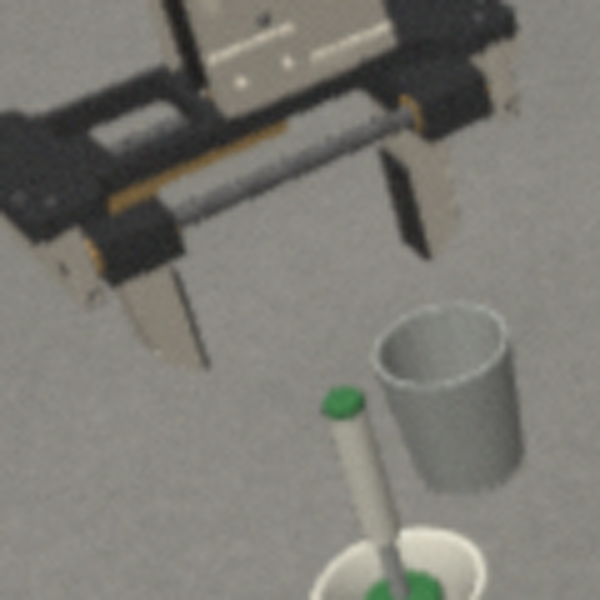

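Request:
{"op": "apply_moves", "data": {
  "increments": [
    {"grip":1,"linear":[1,1,-45],"turn":[0,0,0]},
    {"grip":1,"linear":[1,1,-90],"turn":[0,0,0]},
    {"grip":1,"linear":[1,1,-96],"turn":[0,0,0]},
    {"grip":0,"linear":[1,1,-96],"turn":[0,0,0]},
    {"grip":0,"linear":[1,1,-96],"turn":[0,0,0]},
    {"grip":0,"linear":[1,1,-96],"turn":[0,0,0]},
    {"grip":0,"linear":[1,1,-96],"turn":[0,0,0]},
    {"grip":0,"linear":[1,1,-96],"turn":[0,0,0]},
    {"grip":0,"linear":[1,1,-96],"turn":[0,0,0]},
    {"grip":0,"linear":[1,1,-96],"turn":[0,0,0]}
  ],
  "grip_force": 20
}}

```text
time: 2.25
tool_pos: [0.5753, -0.3893, 0.1309]
tool_rot: [-3.142, -0.0, -1.102]
contact_force: [-0.4, 0.3, 0.3]
opening: 0.0404
```

Request:
{"op": "apply_moves", "data": {
  "increments": [
    {"grip":0,"linear":[0,0,0],"turn":[0,0,0]},
    {"grip":0,"linear":[0,0,0],"turn":[0,0,0]},
    {"grip":0,"linear":[0,0,0],"turn":[0,0,0]},
    {"grip":0,"linear":[0,0,0],"turn":[0,0,0]},
    {"grip":0,"linear":[0,0,0],"turn":[0,0,0]},
    {"grip":0,"linear":[0,0,0],"turn":[0,0,0]}
  ],
  "grip_force": 25
}}

```text
time: 2.85
tool_pos: [0.5752, -0.3894, 0.1306]
tool_rot: [3.142, 0.0, -1.102]
contact_force: [-0.2, 0.1, -1.4]
opening: 0.0154
```

Request:
{"op": "apply_moves", "data": {
  "increments": [
    {"grip":0,"linear":[0,0,40],"turn":[0,0,0]},
    {"grip":0,"linear":[0,0,80],"turn":[0,0,0]},
    {"grip":0,"linear":[0,0,105],"turn":[0,0,0]},
    {"grip":0,"linear":[-40,8,105],"turn":[0,0,0]},
    {"grip":0,"linear":[-80,15,105],"turn":[0,0,0]},
    {"grip":0,"linear":[-120,23,105],"turn":[0,0,0]},
    {"grip":0,"linear":[-154,29,105],"turn":[0,0,0]},
    {"grip":0,"linear":[-154,29,105],"turn":[0,0,0]},
    {"grip":0,"linear":[-154,29,105],"turn":[0,0,0]}
  ],
  "grip_force": 25
}}

```text
time: 3.75
tool_pos: [0.4212, -0.3607, 0.2364]
tool_rot: [-3.141, -0.001, -1.103]
contact_force: [0.3, 0.9, -1.8]
opening: 0.0158
```

Run:
```python
from h import *
np.set_printoptions(precision=4,suppress=True)
s=cap('scene','s2');t=cap('top','t2');o=observe();print(o['tool_pos'],o['tool_rot'],o['contact_force'],o['time'],o['opening'])
crop(s,'s2c',90,160,230,280,5)
crop(t,'t2c',390,180,530,300,5)
```

```text
[ 0.4221 -0.3607  0.2359] [-3.1411 -0.001  -1.1017] [ 0.2737 -0.1163 -0.9395] 3.85 0.015352994614259131
```

View pics/s2c.png

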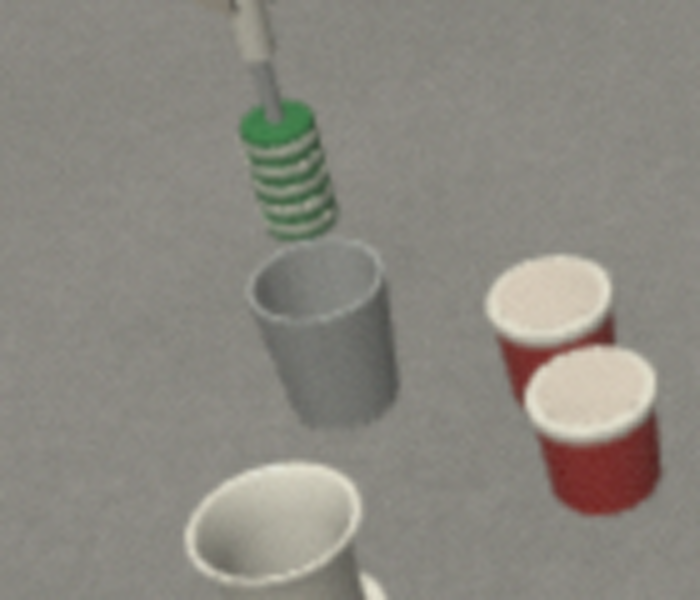

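View pics/t2c.png

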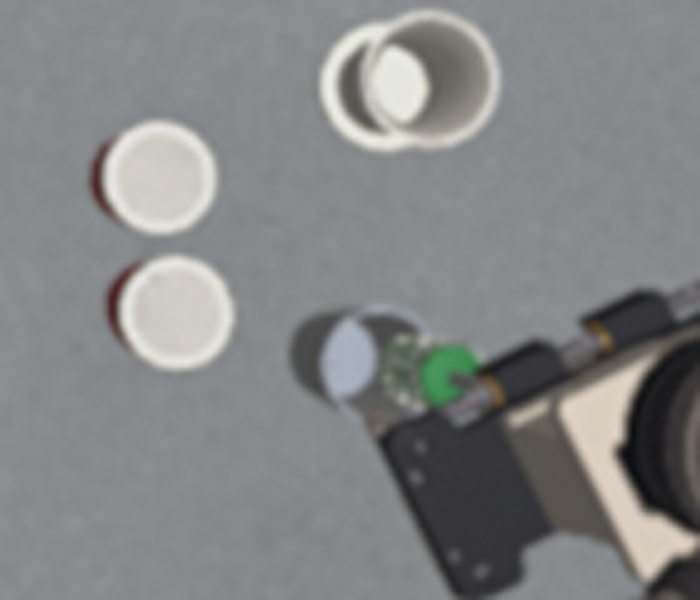

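Run:
```python
from h import *
np.set_printoptions(precision=4,suppress=True)
b=lambda x,y,x0,y0,s:((x+.5)/s+x0-.5,(y+.5)/s+y0-.5)
s=np.load('pics/s2.npy')
ht=tri(b(278,123,90,160,5),b(452,375,390,180,5));print('headtop',ht)
# overlay predicted head end & pot rim for candidates on scene
def circ(n,c,r,x0,y0,k,im,col):
    a=np.linspace(0,2*np.pi,60);p=np.c_[c[0]+r*np.cos(a),c[1]+r*np.sin(a),np.full(60,c[2])]
    q=(proj(n,p)-[x0,y0]+.5)*k-.5
    cv2.polylines(im,[np.round(q).astype(int)],True,col,1)
for n,f,x0,y0 in(('scene','s2c',90,160),('top','t2c',390,180)):
    im=cv2.imread(f'pics/{f}.png')
    circ(n,(.4198,-.3607,.075),.032,x0,y0,5,im,(0,0,255)); circ(n,(.4198,-.3607,0),.026,x0,y0,5,im,(0,0,255))
    circ(n,(ht[0],ht[1],.171),.017,x0,y0,5,im,(255,0,255)); circ(n,(ht[0],ht[1],.111),.017,x0,y0,5,im,(255,0,255))
    cv2.imwrite(f'pics/{f}o.png',im)
```

```text
headtop [ 0.4229 -0.3595  0.1704]
```

View pics/s2co.png

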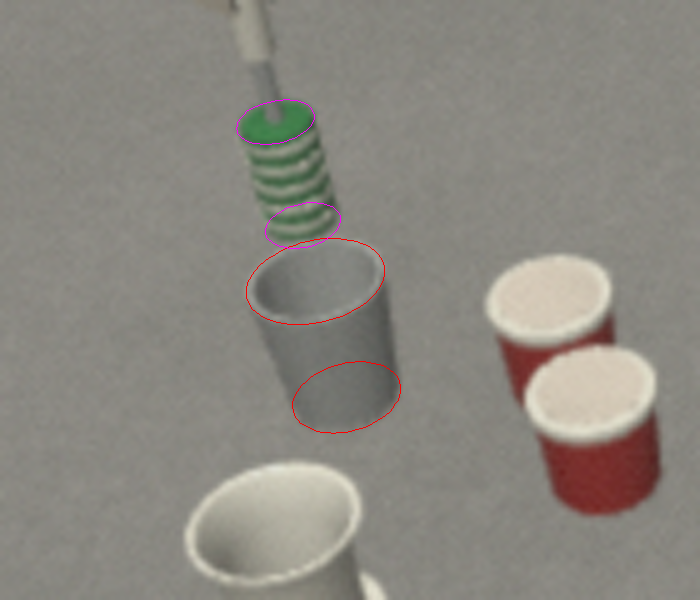

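View pics/t2co.png

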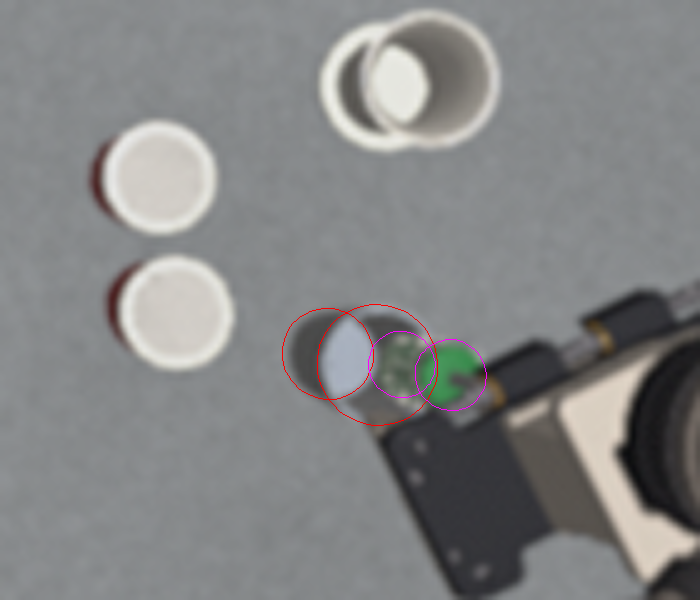

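Request:
{"op": "apply_moves", "data": {
  "increments": [
    {"grip":0,"linear":[-2,0,0],"turn":[0,0,0]},
    {"grip":0,"linear":[-2,0,-30],"turn":[0,0,0]},
    {"grip":0,"linear":[-2,0,-60],"turn":[0,0,0]},
    {"grip":0,"linear":[-2,0,-85],"turn":[0,0,0]},
    {"grip":0,"linear":[-2,0,-95],"turn":[0,0,0]},
    {"grip":0,"linear":[-2,0,-95],"turn":[0,0,0]}
  ],
  "grip_force": 25
}}

```text
time: 4.45
tool_pos: [0.4192, -0.3598, 0.1393]
tool_rot: [3.141, 0.003, -1.101]
contact_force: [-0.4, -0.3, 0.4]
opening: 0.0151
```

Run:
```python
from h import *
s=cap('scene','s3')
crop(s,'s3c',90,160,230,280,5)
```

```text
(no output)
```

View pics/s3c.png

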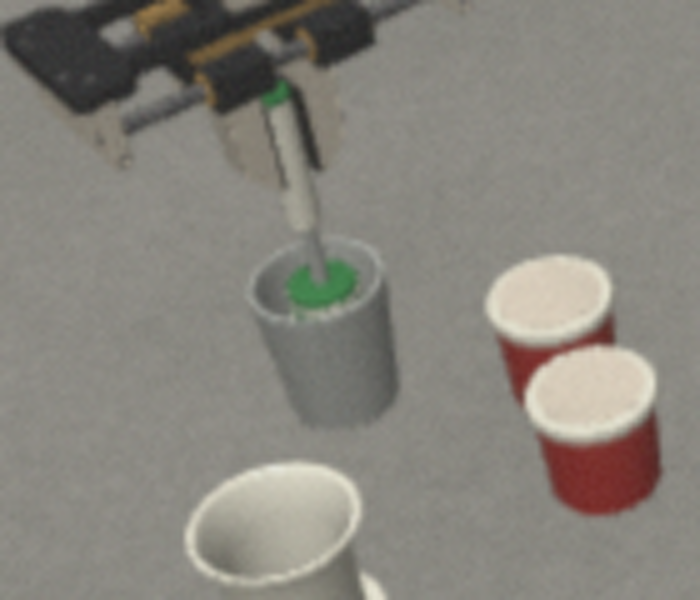

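Request:
{"op": "apply_moves", "data": {
  "increments": [
    {"grip":0,"linear":[0,0,-8],"turn":[0,0,0]},
    {"grip":0,"linear":[0,0,-8],"turn":[0,0,0]},
    {"grip":0,"linear":[0,0,-8],"turn":[0,0,0]}
  ]
}}

```text
time: 4.8
tool_pos: [0.4194, -0.3606, 0.1333]
tool_rot: [-3.141, -0.001, -1.102]
contact_force: [0.6, 0.6, -0.8]
opening: 0.0157
```

Request:
{"op": "apply_moves", "data": {
  "increments": [
    {"grip":0,"linear":[0,0,25],"turn":[0,0,0]},
    {"grip":0,"linear":[0,0,52],"turn":[0,0,0]},
    {"grip":0,"linear":[0,0,52],"turn":[0,0,0]},
    {"grip":0,"linear":[0,0,52],"turn":[0,0,0]},
    {"grip":0,"linear":[0,0,25],"turn":[0,0,0]},
    {"grip":0,"linear":[0,0,0],"turn":[0,0,0]},
    {"grip":0,"linear":[0,0,0],"turn":[0,0,0]},
    {"grip":0,"linear":[0,0,0],"turn":[0,0,0]}
  ]
}}

```text
time: 5.6
tool_pos: [0.4188, -0.3599, 0.1321]
tool_rot: [3.141, 0.002, -1.102]
contact_force: [0.7, 0.5, -0.6]
opening: 0.0153
```

Run:
```python
from h import *
s=cap('scene','s4')
crop(s,'s4c',90,160,230,280,5)
```

```text
(no output)
```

View pics/s4c.png

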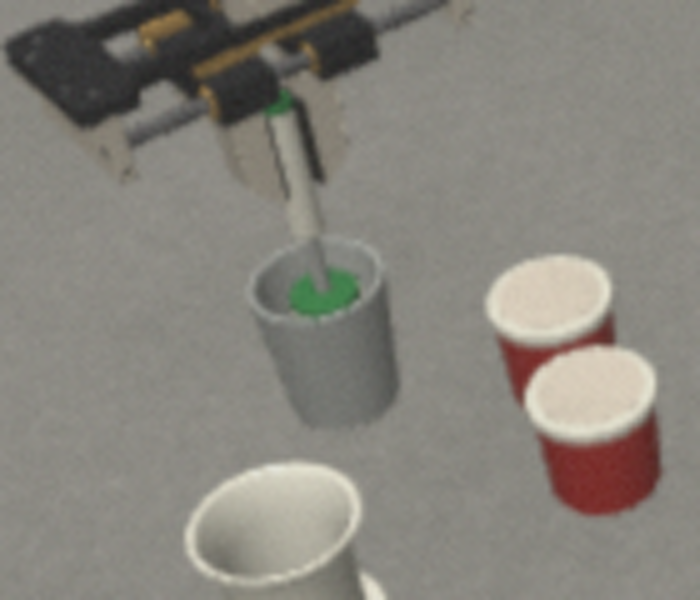

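Request:
{"op": "apply_moves", "data": {
  "increments": [
    {"grip":0,"linear":[0,0,30],"turn":[0,0,0]},
    {"grip":0,"linear":[0,0,60],"turn":[0,0,0]},
    {"grip":0,"linear":[0,0,103],"turn":[0,0,0]},
    {"grip":0,"linear":[0,0,103],"turn":[0,0,0]},
    {"grip":0,"linear":[39,-7,103],"turn":[0,0,0]},
    {"grip":0,"linear":[79,-15,103],"turn":[0,0,0]},
    {"grip":0,"linear":[119,-22,103],"turn":[0,0,0]},
    {"grip":0,"linear":[156,-29,103],"turn":[0,0,0]},
    {"grip":0,"linear":[156,-29,103],"turn":[0,0,0]},
    {"grip":0,"linear":[156,-29,103],"turn":[0,0,0]}
  ]
}}

```text
time: 6.65
tool_pos: [0.5755, -0.389, 0.2346]
tool_rot: [3.141, 0.002, -1.101]
contact_force: [-0.9, -0.1, -1.3]
opening: 0.0151
```

Run:
```python
from h import *
s=cap('scene','s5');t=cap('top','t5')
crop(s,'s5c',90,190,230,310,5);crop(t,'t5c',390,160,530,280,5)
```

```text
(no output)
```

View pics/s5c.png

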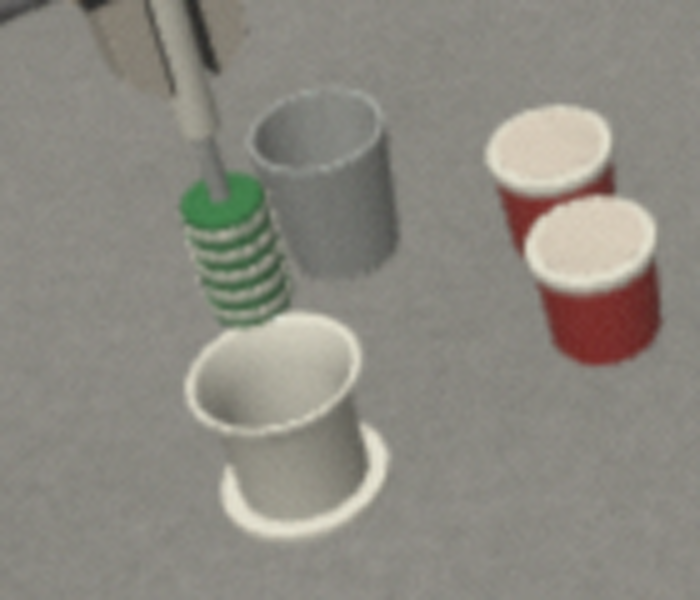

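View pics/t5c.png

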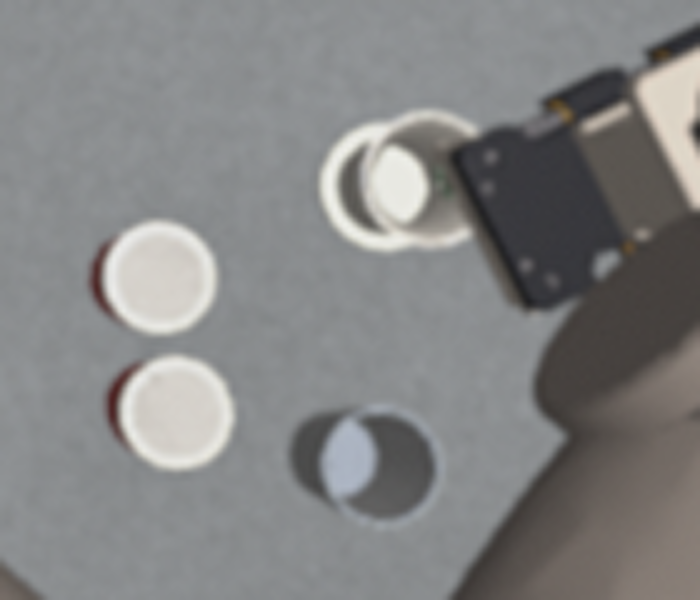

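Pot unmoved, brush straight over the holder. Lower and release.

Request:
{"op": "apply_moves", "data": {
  "increments": [
    {"grip":0,"linear":[0,0,-35],"turn":[0,0,0]},
    {"grip":0,"linear":[0,0,-70],"turn":[0,0,0]},
    {"grip":0,"linear":[0,0,-95],"turn":[0,0,0]},
    {"grip":0,"linear":[0,0,-104],"turn":[0,0,0]},
    {"grip":0,"linear":[0,0,-104],"turn":[0,0,0]},
    {"grip":0,"linear":[0,0,-104],"turn":[0,0,0]},
    {"grip":0.3,"linear":[0,0,-104],"turn":[0,0,0]},
    {"grip":0.3,"linear":[0,0,-104],"turn":[0,0,0]},
    {"grip":0.5,"linear":[0,0,-104],"turn":[0,0,0]},
    {"grip":0.5,"linear":[0,0,-104],"turn":[0,0,0]}
  ]
}}

```text
time: 7.75
tool_pos: [0.5754, -0.3895, 0.1323]
tool_rot: [-3.141, -0.001, -1.102]
contact_force: [0.3, 0.4, 0.5]
opening: 0.039
```

Request:
{"op": "apply_moves", "data": {
  "increments": [
    {"grip":0.5,"linear":[0,0,0],"turn":[0,0,0]},
    {"grip":0.5,"linear":[0,0,30],"turn":[0,0,0]},
    {"grip":0.5,"linear":[0,0,70],"turn":[0,0,0]},
    {"grip":0.5,"linear":[0,0,110],"turn":[0,0,0]},
    {"grip":0.5,"linear":[0,0,110],"turn":[0,0,0]}
  ]
}}

```text
time: 8.25
tool_pos: [0.5772, -0.3909, 0.2492]
tool_rot: [-3.137, -0.012, -1.102]
contact_force: [0.1, -0.3, 0.7]
opening: 0.0458
```

Run:
```python
from h import *
s=cap('scene','s6')
crop(s,'s6c',90,190,230,310,5)
```

```text
(no output)
```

View pics/s6c.png

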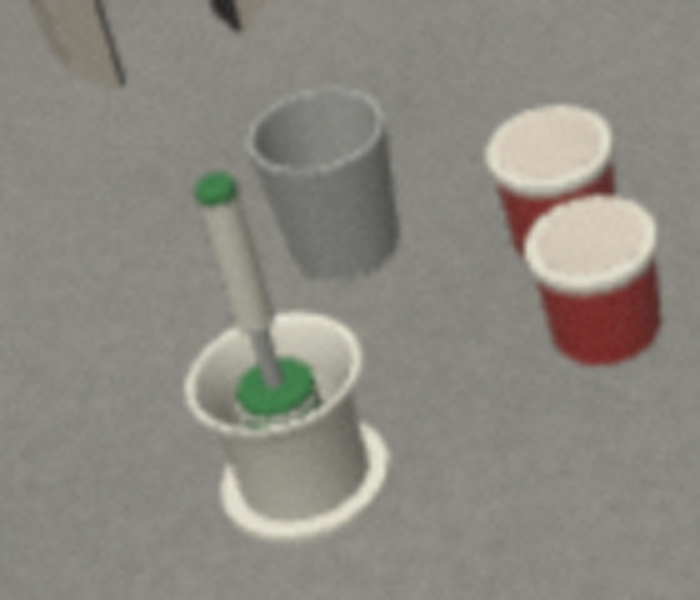

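Run:
```python
from h import *
s=cv2.imread("pics/scene0.png")[:,:,::-1].copy();t=cv2.imread("pics/top0.png")[:,:,::-1].copy()
crop(t,"t0r",205,170,250,285,7); crop(s,"s0r",370,160,460,240,8)
```

```text
(no output)
```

View pics/t0r.png

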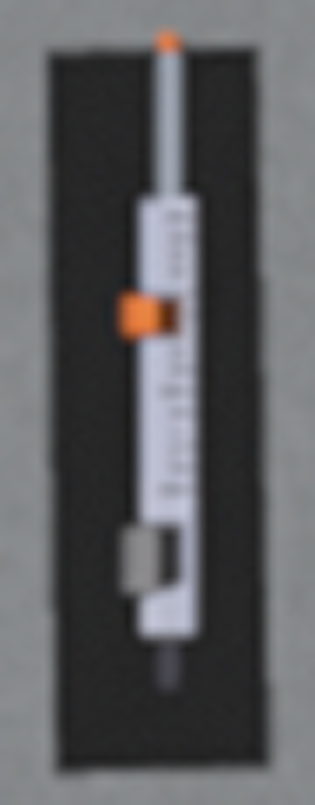

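View pics/s0r.png

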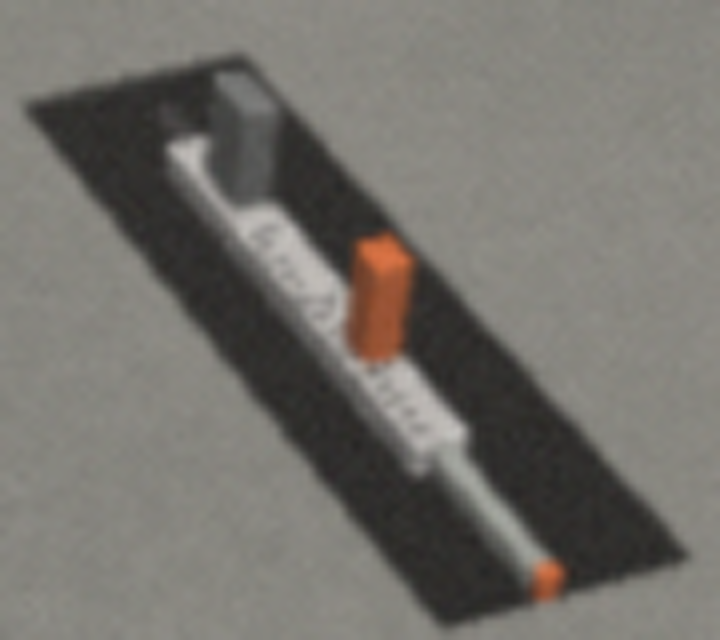

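```bash
cat > rule.py <<'E'
from h import *
from scipy.optimize import least_squares
def rpts(p,pts,z0):
    x,y,a,sl=p; out=[]
    for q in pts:
        X=q[0]+(sl if len(q)>3 and q[3] else 0)
        out.append([x+X*np.cos(a)-q[1]*np.sin(a),y+X*np.sin(a)+q[1]*np.cos(a),q[2]+z0])
    return np.array(out)
def boxes():
    m=.001
    B=[(-40,145,-10,10,0,12,0),(-13,13,-7,7,12,54,0),(52,68,-7,7,12,54,1),(145,178,-4,4,3,11,1),(-55,-40,-4,4,3,11,0)]
    return [[v*m for v in b[:6]]+[b[6]] for b in B]
def overlay(n,im,p,z0,x0,y0,k):
    for b in boxes():
        c=[(b[i],b[2+j],b[4+l],b[6]) for i in(0,1) for j in(0,1) for l in(0,1)]
        if b[0]==.145: c=[(q[0] if q[0]>.15 else .145-0*p[3],q[1],q[2],q[3] if q[0]>.15 else 0) for q in c]
        q=(proj(n,rpts(p,c,z0))-[x0,y0]+.5)*k-.5
        q=np.round(q).astype(int)
        for a in range(8):
            for d in(1,2,4):
                if not a&d: cv2.line(im,tuple(int(v) for v in q[a]),tuple(int(v) for v in q[a|d]),(0,255,255),1)
E
python3 - <<'E'
from rule import *
np.set_printoptions(precision=4,suppress=True)
b=lambda x,y,x0,y0,s:((x+.5)/s+x0-.5,(y+.5)/s+y0-.5)
t=lambda x,y:b(x,y,205,170,7); s=lambda x,y:b(x,y,370,160,8)
m=.001
O=[('top',(.145,.01,.012),t(137,196)),('top',(.145,-.01,.012),t(200,195)),('top',(.178,0,.011,1),t(168,32)),('top',(-.055,0,.011),t(168,690)),
('top',(.060,.007,.054,1),t(119,316)),('top',(0,.007,.054),t(119,560)),
('scene',(0,0,.054),s(248,94)),('scene',(.06,0,.054,1),s(383,252)),('scene',(.178,0,.007,1),s(550,580)),('scene',(.145,.01,.012),s(468,432)),('scene',(.145,-.01,.012),s(422,452))]
def f(v,full=0):
    p=v[:4]; r=[]
    off={'top':(v[4],v[5]),'scene':(-v[4],-v[5])}
    for n,q,uv in O:
        r.append(proj(n,rpts(p,[q],.003))[0]-uv+ np.array(off[n]))
    return np.ravel(r)
g=least_squares(lambda v:np.r_[f(v),v[4:]*.5],[.408,.291,.045,.033,0,0],loss='soft_l1',x_scale=[.01,.01,.05,.01,1,1])
print(g.x);print(f(g.x).reshape(-1,2))
for n,fn,x0,y0,k in(('top','t0r',205,170,7),('scene','s0r',370,160,8)):
    im=cv2.imread(f'pics/{fn}.png');overlay(n,im,g.x[:4],.003,x0,y0,k);cv2.imwrite(f'pics/{fn}o.png',im)
E
```

```text
[ 0.4119  0.2892  0.0424  0.0349 -0.167   1.1437]
[[ 0.461   0.057 ]
 [-1.629   0.086 ]
 [-0.4565  0.0757]
 [-0.3312 -0.6307]
 [ 0.128   0.0102]
 [ 0.139  -0.311 ]
 [-0.3094 -0.5615]
 [-0.2047 -0.4978]
 [-0.0067  0.8618]
 [ 0.2446  0.3359]
 [-0.9147 -0.4236]]
```

View pics/t0ro.png

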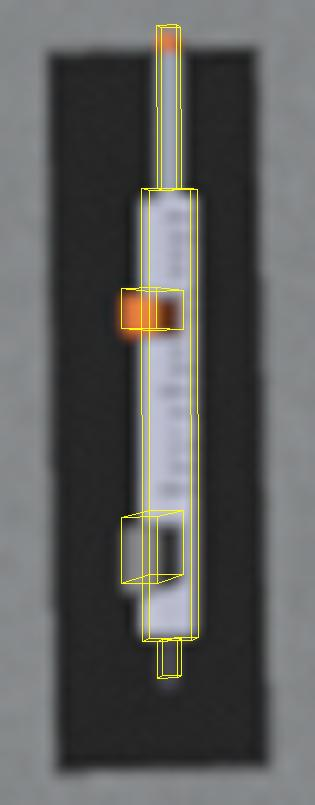

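View pics/s0ro.png

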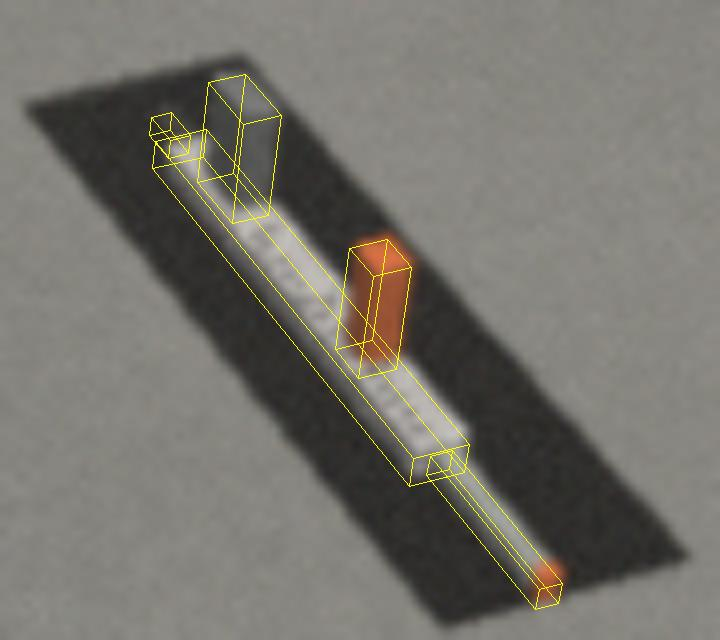

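```bash
cat >> h.py <<'E'
# empirical camera y correction
P["top"]["world_to_cam"]=P["top"]["world_to_cam"].copy();P["scene"]["world_to_cam"]=P["scene"]["world_to_cam"].copy()
for n,dy in(("top",-.00135),("scene",.00135)):
    T=P[n]["world_to_cam"]; T[:3,3]+=T[:3,1]*dy
E
cat >> rule.py <<'E'
def fit(O,z0,p0):
    def f(v): return np.ravel([proj(n,rpts(v,[q],z0))[0]-uv for n,q,uv in O])
    g=least_squares(f,p0,loss='soft_l1',f_scale=.5,x_scale=[.01,.01,.05,.01]); return g.x,f(g.x).reshape(-1,2)
E
python3 - <<'E'
from rule import *
np.set_printoptions(precision=4,suppress=True)
b=lambda x,y,x0,y0,s:((x+.5)/s+x0-.5,(y+.5)/s+y0-.5)
t=lambda x,y:b(x,y,205,170,7); s=lambda x,y:b(x,y,370,160,8)
O=[('top',(.145,.01,.012),t(137,196)),('top',(.145,-.01,.012),t(200,195)),('top',(.178,0,.011,1),t(168,32)),('top',(-.055,0,.011),t(168,690)),
('top',(.060,.007,.054,1),t(119,316)),('top',(0,.007,.054),t(119,560)),
('scene',(0,0,.054),s(248,94)),('scene',(.06,0,.054,1),s(383,252)),('scene',(.178,0,.007,1),s(550,580)),('scene',(.145,.01,.012),s(468,432)),('scene',(.145,-.01,.012),s(422,452))]
p,r=fit(O,.003,[.408,.291,.045,.033]);print(p);print(r)
for n,fn,x0,y0,k in(('top','t0r',205,170,7),('scene','s0r',370,160,8)):
    im=cv2.imread(f'pics/{fn}.png');overlay(n,im,p,.003,x0,y0,k);cv2.imwrite(f'pics/{fn}o.png',im)
E
```

```text
[0.4083 0.2907 0.0411 0.035 ]
[[ 0.6022  0.1375]
 [-1.4864  0.1758]
 [-0.2844  0.1021]
 [-0.2795 -0.5182]
 [ 0.2443  0.0987]
 [ 0.2107 -0.1573]
 [-0.084  -0.3139]
 [-0.0171 -0.3078]
 [ 0.0898  0.9137]
 [ 0.3605  0.4383]
 [-0.7853 -0.3359]]
```

View pics/t0ro.png

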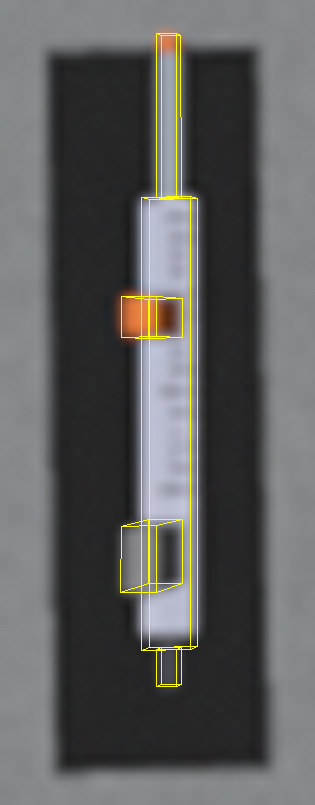

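View pics/s0ro.png

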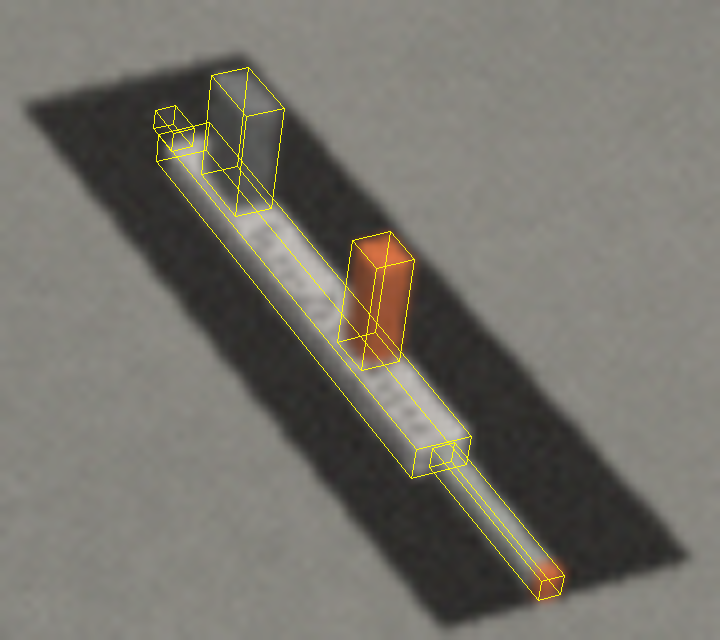

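Request:
{"op": "apply_moves", "data": {
  "increments": [
    {"grip":0.5,"linear":[-5,49,0],"turn":[0,0,-0.4]},
    {"grip":0.5,"linear":[-10,98,0],"turn":[0,0,-0.8]},
    {"grip":0.5,"linear":[-15,147,0],"turn":[0,0,-1.2]},
    {"grip":0.5,"linear":[-20,196,-10],"turn":[0,0,-1.6]},
    {"grip":0.5,"linear":[-25,244,-20],"turn":[0,0,-2]},
    {"grip":0.5,"linear":[-30,292,-30],"turn":[0,0,-2.4]},
    {"grip":0.5,"linear":[-36,340,-40],"turn":[0,0,-2.8]},
    {"grip":0.5,"linear":[-41,388,-50],"turn":[0,0,-3.2]},
    {"grip":0.5,"linear":[-46,436,-60],"turn":[0,0,-3.6]},
    {"grip":0.5,"linear":[-51,484,-70],"turn":[0,0,-4.07]}
  ]
}}

```text
time: 9.3
tool_pos: [0.5228, 0.0964, 0.1702]
tool_rot: [3.139, -0.0, -1.53]
contact_force: [0.4, -0.4, -0.5]
opening: 0.0458
```

Request:
{"op": "apply_moves", "data": {
  "increments": [
    {"grip":0.5,"linear":[-5,49,-10],"turn":[0,0,0]},
    {"grip":0.5,"linear":[-10,98,-20],"turn":[0,0,0]},
    {"grip":0.5,"linear":[-15,147,-30],"turn":[0,0,0]},
    {"grip":0.5,"linear":[-20,196,-50],"turn":[0,0,0]},
    {"grip":0.5,"linear":[-21,200,-60],"turn":[0,0,0]},
    {"grip":0.5,"linear":[-21,200,-60],"turn":[0,0,0]},
    {"grip":0.5,"linear":[-21,200,-60],"turn":[0,0,0]}
  ]
}}

```text
time: 10.0
tool_pos: [0.503, 0.2934, 0.1111]
tool_rot: [3.14, -0.001, -1.528]
contact_force: [0.7, -0.8, 1.3]
opening: 0.0458
```

Run:
```python
from h import *
np.set_printoptions(precision=4,suppress=True)
s=cap('scene','s7')
crop(s,'s7c',360,130,480,240,6)
o=observe();print(o['tool_pos'],o['tool_rot'],o['qpos'])
```

```text
[0.5036 0.2932 0.1118] [ 3.1414 -0.0007 -1.5295] [ 0.3961  0.5559  1.5154 -0.0006  1.0708  1.9258]
```

View pics/s7c.png

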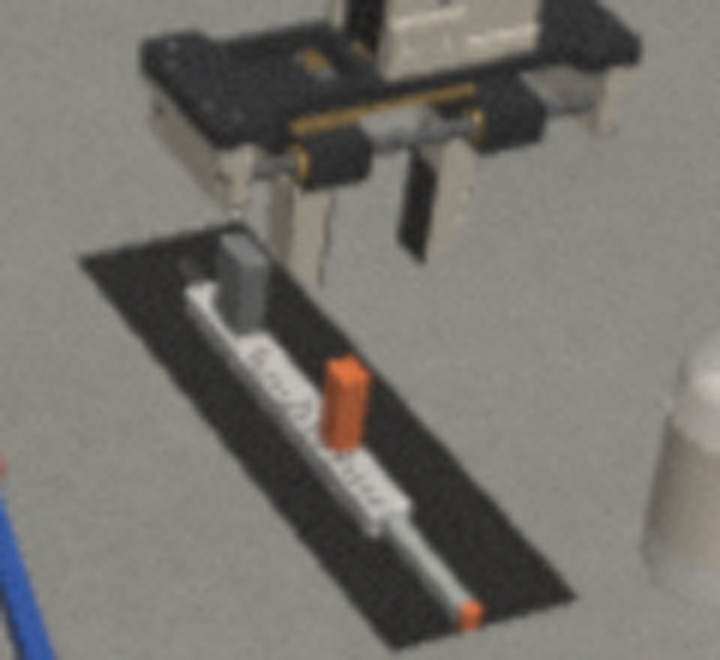

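Request:
{"op": "apply_moves", "data": {
  "increments": [
    {"grip":0.5,"linear":[0,1,-40],"turn":[0,0,0]},
    {"grip":0.5,"linear":[0,1,-75],"turn":[0,0,0]},
    {"grip":0.5,"linear":[0,1,-84],"turn":[0,0,0]},
    {"grip":0.1,"linear":[0,1,-84],"turn":[0,0,0]},
    {"grip":0.1,"linear":[0,1,-84],"turn":[0,0,0]},
    {"grip":0.1,"linear":[0,1,-84],"turn":[0,0,0]},
    {"grip":0.1,"linear":[0,1,-84],"turn":[0,0,0]},
    {"grip":0.1,"linear":[0,1,-84],"turn":[0,0,0]},
    {"grip":0.1,"linear":[0,1,-84],"turn":[0,0,0]},
    {"grip":0.1,"linear":[0,1,-84],"turn":[0,0,0]}
  ],
  "grip_force": 6
}}

```text
time: 11.05
tool_pos: [0.5039, 0.2958, 0.0289]
tool_rot: [-3.14, 0.0, -1.528]
contact_force: [-0.5, -1.4, 7.3]
opening: 0.0136
```

Request:
{"op": "apply_moves", "data": {
  "increments": [
    {"grip":0.1,"linear":[0,0,0],"turn":[0,0,0]},
    {"grip":0.1,"linear":[0,0,2],"turn":[0,0,0]},
    {"grip":0.1,"linear":[0,0,2],"turn":[0,0,0]}
  ]
}}

```text
time: 11.35
tool_pos: [0.5031, 0.2957, 0.0298]
tool_rot: [3.141, -0.0, -1.528]
contact_force: [0.6, 0.0, -1.0]
opening: 0.0139
```

Run:
```python
from h import *
np.set_printoptions(precision=4,suppress=True)
s=cap('scene','s8')
crop(s,'s8c',360,130,480,240,6)
o=observe();print(o['tool_pos'],o['tool_rot'],o['contact_force'],o['opening'])
```

```text
[0.503  0.2957 0.0296] [ 3.1412 -0.0002 -1.5281] [ 0.6925  0.4625 -0.9856] 0.013598807047407867
```

View pics/s8c.png

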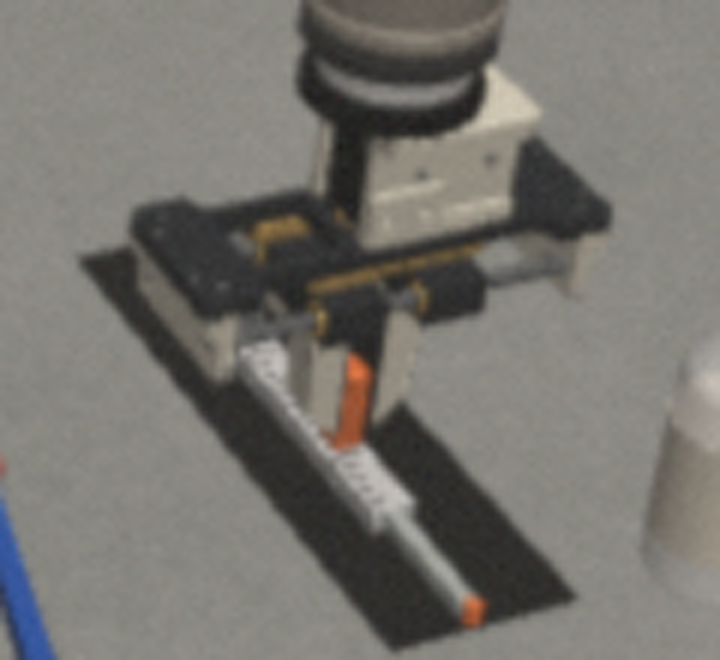

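Request:
{"op": "apply_moves", "data": {
  "increments": [
    {"grip":0.1,"linear":[2,0,0],"turn":[0,0,0]},
    {"grip":0.1,"linear":[4,0.2,0],"turn":[0,0,0]},
    {"grip":0.1,"linear":[6,0.3,0],"turn":[0,0,0]},
    {"grip":0.1,"linear":[8,0.4,0],"turn":[0,0,0]},
    {"grip":0.1,"linear":[10,0.4,0],"turn":[0,0,0]},
    {"grip":0.1,"linear":[10,0.4,0],"turn":[0,0,0]},
    {"grip":0.4,"linear":[10,0.4,0],"turn":[0,0,0]},
    {"grip":0.4,"linear":[10,0.4,0],"turn":[0,0,0]},
    {"grip":0.4,"linear":[10,0.4,0],"turn":[0,0,0]},
    {"grip":0.4,"linear":[10,0.4,0],"turn":[0,0,0]}
  ]
}}

```text
time: 12.4
tool_pos: [0.5133, 0.2961, 0.0299]
tool_rot: [-3.141, 0.0, -1.528]
contact_force: [-0.4, 0.7, -0.3]
opening: 0.0361
```

Request:
{"op": "apply_moves", "data": {
  "increments": [
    {"grip":0.5,"linear":[0,0,30],"turn":[0,0,0]},
    {"grip":0.5,"linear":[-10,-2,60],"turn":[0,0,0]},
    {"grip":0.5,"linear":[-50,-3,70],"turn":[0,0,0]},
    {"grip":0.5,"linear":[-105,-4,70],"turn":[0,0,0]},
    {"grip":0.5,"linear":[-105,-4,70],"turn":[0,0,0]},
    {"grip":0.5,"linear":[-105,-4,70],"turn":[0,0,0]}
  ]
}}

```text
time: 13.0
tool_pos: [0.4073, 0.2922, 0.1002]
tool_rot: [-3.141, 0.0, -1.527]
contact_force: [1.4, 0.2, 0.2]
opening: 0.046
```

Run:
```python
from h import *
np.set_printoptions(precision=4,suppress=True)
s=cap('scene','s9');t=cap('top','t9')
crop(s,'s9c',370,160,460,240,8);crop(t,'t9c',205,165,250,285,6)
o=observe();print(o['tool_pos'],o['tool_rot'],o['contact_force'],o['opening'])
```

```text
[0.4097 0.2925 0.1002] [-3.1395  0.0007 -1.5281] [0.5119 0.2919 0.0254] 0.046136158165781885
```

View pics/s9c.png

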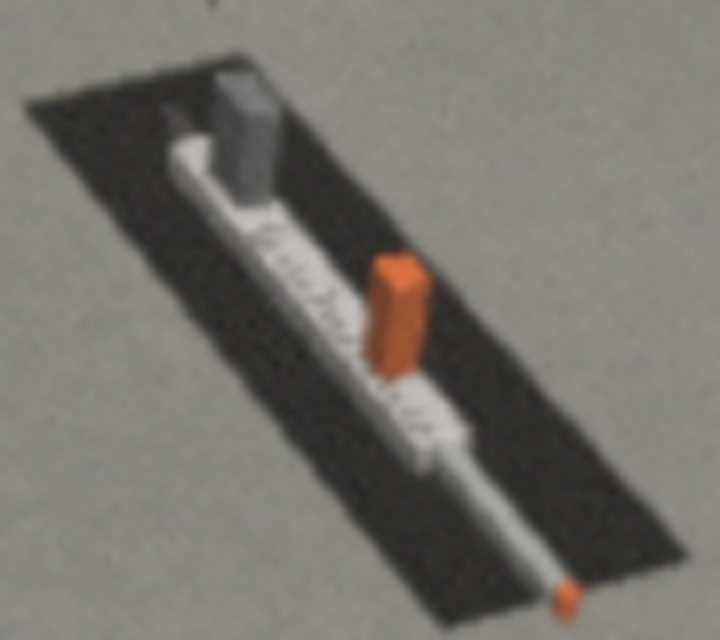

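View pics/t9c.png

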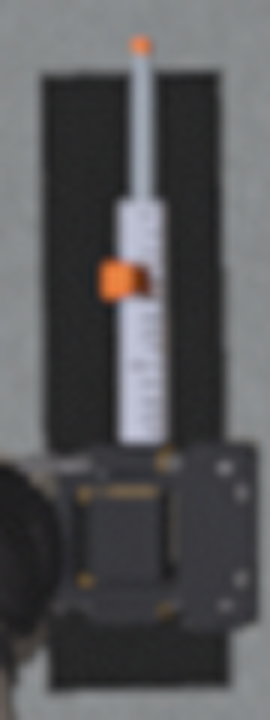

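Request:
{"op": "apply_moves", "data": {
  "increments": [
    {"grip":0.5,"linear":[-1,-1,-40],"turn":[0,0,0]},
    {"grip":0.5,"linear":[-1,-1,-65],"turn":[0,0,0]},
    {"grip":0.5,"linear":[-1,-1,-74],"turn":[0,0,0]},
    {"grip":0.1,"linear":[-1,-1,-74],"turn":[0,0,0]},
    {"grip":0.1,"linear":[-1,-1,-74],"turn":[0,0,0]},
    {"grip":0.1,"linear":[-1,-1,-74],"turn":[0,0,0]},
    {"grip":0.1,"linear":[-1,-1,-74],"turn":[0,0,0]},
    {"grip":0.1,"linear":[-1,-1,-74],"turn":[0,0,0]},
    {"grip":0.1,"linear":[-1,-1,-74],"turn":[0,0,0]},
    {"grip":0.1,"linear":[-1,-1,-74],"turn":[0,0,0]}
  ],
  "grip_force": 10
}}

```text
time: 14.1
tool_pos: [0.4078, 0.2913, 0.0266]
tool_rot: [-3.14, 0.001, -1.528]
contact_force: [-0.9, -0.5, 6.1]
opening: 0.0141
```

Request:
{"op": "apply_moves", "data": {
  "increments": [
    {"grip":0,"linear":[0,0,0],"turn":[0,0,0]},
    {"grip":0,"linear":[0,0,0],"turn":[0,0,0]},
    {"grip":0,"linear":[0,0,0],"turn":[0,0,0]},
    {"grip":0,"linear":[0,0,10],"turn":[0,0,0]},
    {"grip":0,"linear":[0,0,25],"turn":[0,0,0]},
    {"grip":0,"linear":[0,0,40],"turn":[0,0,0]},
    {"grip":0,"linear":[0,0,55],"turn":[0,0,0]},
    {"grip":0,"linear":[0,0,65],"turn":[0,0,0]},
    {"grip":0,"linear":[0,0,70],"turn":[0,0,0]},
    {"grip":0,"linear":[0,0,70],"turn":[0,0,0]}
  ],
  "grip_force": 45
}}

```text
time: 15.1
tool_pos: [0.4073, 0.2911, 0.0962]
tool_rot: [-3.141, 0.0, -1.528]
contact_force: [-0.1, -0.1, -3.3]
opening: 0.0135
```

Run:
```python
from h import *
np.set_printoptions(precision=4,suppress=True)
s=cap('scene','s10')
crop(s,'s10c',360,110,480,240,5)
o=observe();print(o['tool_pos'],o['tool_rot'],o['contact_force'],o['opening'],o['torque'])
```

```text
[0.407  0.2909 0.0956] [ 3.1413 -0.0002 -1.5282] [ 0.1208 -0.2089 -2.8188] 0.013438984638299728 [0.0186 0.2224 0.0599]
```

View pics/s10c.png

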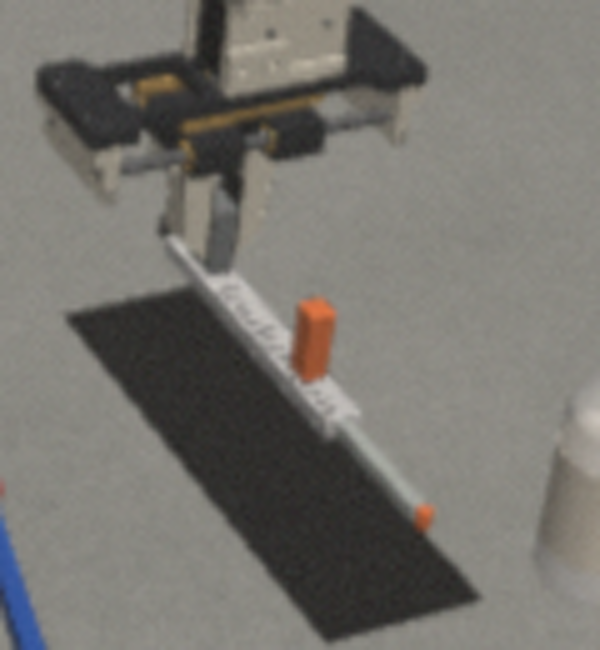

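```bash
cat > frame.py <<'E'
from h import *
from scipy.optimize import least_squares
def caps(im,n,box):
    r=blobs(im,(172,120,80),(6,255,255),box,15);y=blobs(im,(18,100,100),(35,255,255),box,15); return r,y
def model(v):
    x,y,a,k=v;R=np.array([[np.cos(a),-np.sin(a)],[np.sin(a),np.cos(a)]])
    c,s=.16*np.cos(k),.16*np.sin(k)
    f=lambda X,Y:np.r_[R@[X,Y]+[x,y],.0195]
    caps={'rn':f(-.006,.116),'yn':f(-.006,-.116),'rf':f(c+.006,s-.116),'yf':f(c+.006,s+.116)}
    inner={'rn':f(0,.11),'yn':f(0,-.11),'rf':f(c,s-.11),'yf':f(c,s+.11)}
    return caps,inner
def fitf(obs):
    g=lambda v:np.ravel([proj(n,model(v)[0][k])[0]-uv for n,k,uv in obs])
    r=least_squares(g,[.476,.02,-.05,-.1]);return r.x,g(r.x).reshape(-1,2)
E
python3 - <<'E'
from frame import *
np.set_printoptions(precision=4,suppress=True)
S={'yn':(267.74,222.44),'rn':(356,207),'rf':(273.96,271.94),'yf':(371.84,252.94)}
T={'yn':(364,232.5),'rn':(282.58,226.42),'rf':(374,173.08),'yf':(293.16,167.41)}
v,r=fitf([('scene',k,S[k]) for k in S]+[('top',k,T[k]) for k in T]);print(v);print(r)
I=model(v)[1]
for a,b in(('rn','rf'),('yn','yf')):
    d=(I[b]-I[a])[:2];D=np.linalg.norm(d);u=d/D;ang=np.arctan2(u[1],u[0])
    print(a,I[a],I[b],'D',D,'ang',ang,'deg',np.degrees(ang),'handle',I[a][:2]+u*.0585,'tcp',I[a][:2]+u*.0575)
np.save('frame.npy',v)
E
```

```text
[ 0.4755  0.0206 -0.0462 -0.1091]
[[ 0.0715  0.0448]
 [-0.231   0.2321]
 [ 0.0981 -0.1329]
 [-0.1647 -0.0307]
 [-0.1176 -0.0692]
 [-0.0684 -0.0031]
 [-0.0949  0.0089]
 [ 0.0475 -0.0183]]
rn [0.4806 0.1304 0.0195] [ 0.6285 -0.1141  0.0195] D 0.28577684072809045 ang -1.0267794207570486 deg -58.83012730026624 handle [0.5109 0.0804] tcp [0.5104 0.0812]
yn [ 0.4704 -0.0893  0.0195] [0.6387 0.1057 0.0195] D 0.25754921336216813 ang 0.8589742063335581 deg 49.21559673351243 handle [ 0.5087 -0.045 ] tcp [ 0.508  -0.0458]
```

Request:
{"op": "apply_moves", "data": {
  "increments": [
    {"grip":0,"linear":[5,-9,0],"turn":[0,0,-0.4]},
    {"grip":0,"linear":[13,-26,0],"turn":[0,0,-1.2]},
    {"grip":0,"linear":[22,-44,0],"turn":[0,0,-2.1]},
    {"grip":0,"linear":[31,-62,0],"turn":[0,0,-3]},
    {"grip":0,"linear":[40,-81,0],"turn":[0,0,-3.9]},
    {"grip":0,"linear":[49,-100,0],"turn":[0,0,-4.8]},
    {"grip":0,"linear":[58,-119,0],"turn":[0,0,-5.7]},
    {"grip":0,"linear":[67,-138,0],"turn":[0,0,-6.6]},
    {"grip":0,"linear":[76,-157,0],"turn":[0,0,-7.5]},
    {"grip":0,"linear":[85,-174,0],"turn":[0,0,-8.4]}
  ]
}}

```text
time: 16.15
tool_pos: [0.4922, 0.1153, 0.095]
tool_rot: [3.141, -0.001, -2.414]
contact_force: [-0.6, 0.6, -2.9]
opening: 0.0137
```

Request:
{"op": "apply_moves", "data": {
  "increments": [
    {"grip":0,"linear":[7,-14,0],"turn":[0,0,-0.8]},
    {"grip":0,"linear":[13,-27,0],"turn":[0,0,-1.4]},
    {"grip":0,"linear":[17,-34,0],"turn":[0,0,-1.75]},
    {"grip":0,"linear":[18,-36,0],"turn":[0,0,-1.81]},
    {"grip":0,"linear":[18,-36,0],"turn":[0,0,-1.81]},
    {"grip":0,"linear":[18,-36,0],"turn":[0,0,-1.81]}
  ]
}}

```text
time: 16.75
tool_pos: [0.5098, 0.0814, 0.0956]
tool_rot: [3.141, -0.001, -2.596]
contact_force: [0.2, 0.2, -2.4]
opening: 0.014
```

Run:
```python
from h import *
np.set_printoptions(precision=4,suppress=True)
s=cap('scene','s11')
crop(s,'s11c',240,150,400,290,5)
o=observe();print(o['tool_pos'],o['tool_rot'],np.degrees(o['tool_rot'][2])+90,o['contact_force'],o['opening'],o['time'],o['qpos'])
```

```text
[0.5099 0.0816 0.0957] [ 3.1412 -0.0004 -2.5963] -58.757429242371416 [-0.0632 -0.1213 -2.4011] 0.014125651027446279 16.8 [0.01   0.4723 1.7239 0.0001 0.9459 2.6063]
```

View pics/s11c.png

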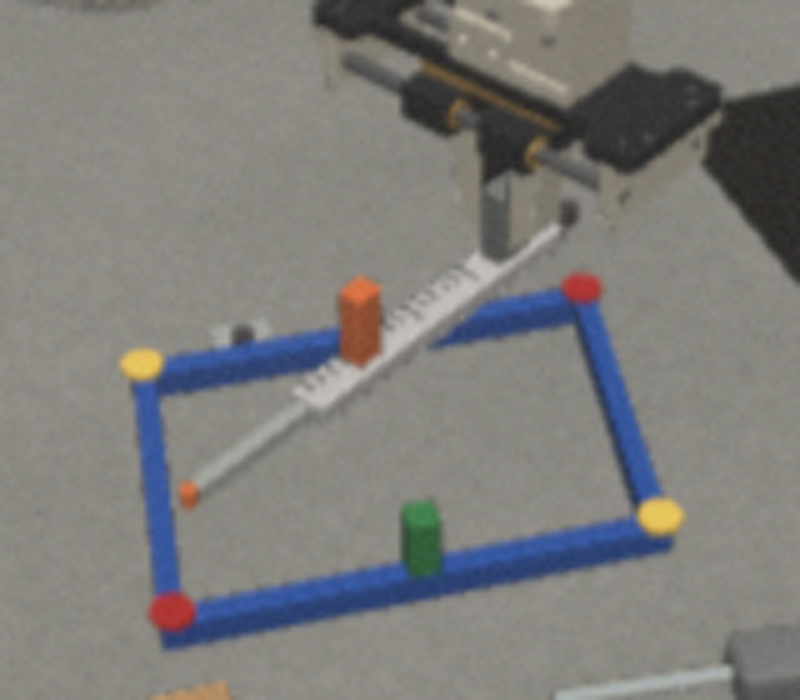

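Run:
```python
from rule import *
p=[.5104,.0807,np.radians(-58.78),.045]
im=cv2.imread('pics/s11c.png');overlay('scene',im,p,.070,240,150,5);cv2.imwrite('pics/s11o.png',im)
```

```text
(no output)
```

View pics/s11o.png

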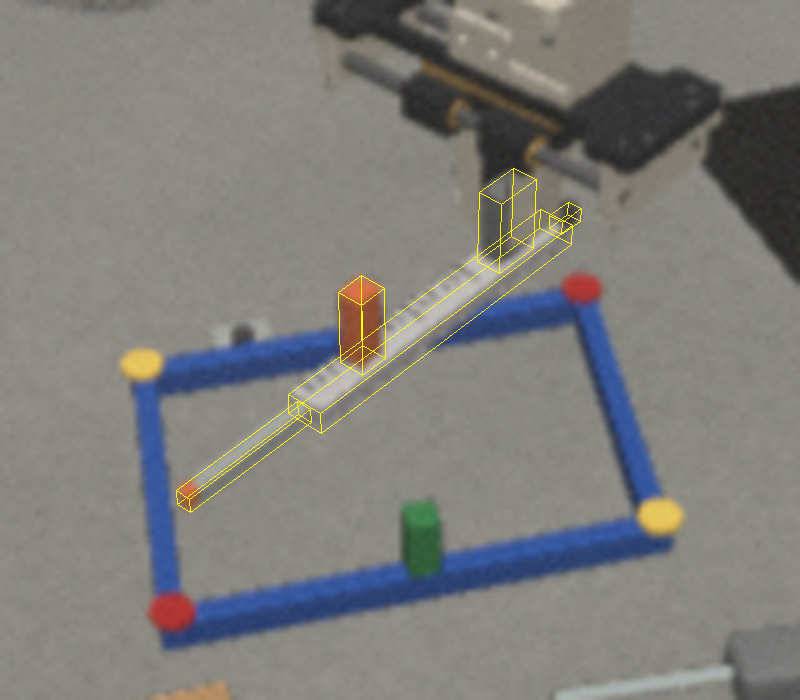

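Request:
{"op": "apply_moves", "data": {
  "increments": [
    {"grip":0,"linear":[0,0,-15],"turn":[0,0,0]},
    {"grip":0,"linear":[0,0,-32],"turn":[0,0,0]},
    {"grip":0,"linear":[0,0,-46],"turn":[0,0,0]},
    {"grip":0,"linear":[0,0,-56],"turn":[0,0,0]},
    {"grip":0,"linear":[0,0,-56],"turn":[0,0,0]},
    {"grip":0,"linear":[0,0,-56],"turn":[0,0,0]}
  ]
}}

```text
time: 17.4
tool_pos: [0.5103, 0.0813, 0.04]
tool_rot: [3.142, -0.0, -2.597]
contact_force: [-0.2, -0.5, -2.8]
opening: 0.0141
```

Run:
```python
from rule import *
s=cap('scene','s12');o=observe();print(o['tool_pos'],o['contact_force'],o['opening'])
crop(s,'s12c',250,190,390,290,5.7)
t=cap('top','t12');crop(t,'t12c',265,150,390,250,6)
a=o['tool_rot'][2]+np.pi/2;p=[o['tool_pos'][0]+.001*np.cos(a),o['tool_pos'][1]+.001*np.sin(a),a,.045]
for n,f,x0,y0,k in(('scene','s12c',250,190,5.7),('top','t12c',265,150,6)):
    im=cv2.imread(f'pics/{f}.png');overlay(n,im,p,o['tool_pos'][2]-.0235,x0,y0,k);cv2.imwrite(f'pics/{f}.png',im)
```

```text
[0.51044454 0.08120432 0.04019581] [-0.37617468 -0.53671676 -2.32438201] 0.013899104221901725
```

View pics/s12c.png

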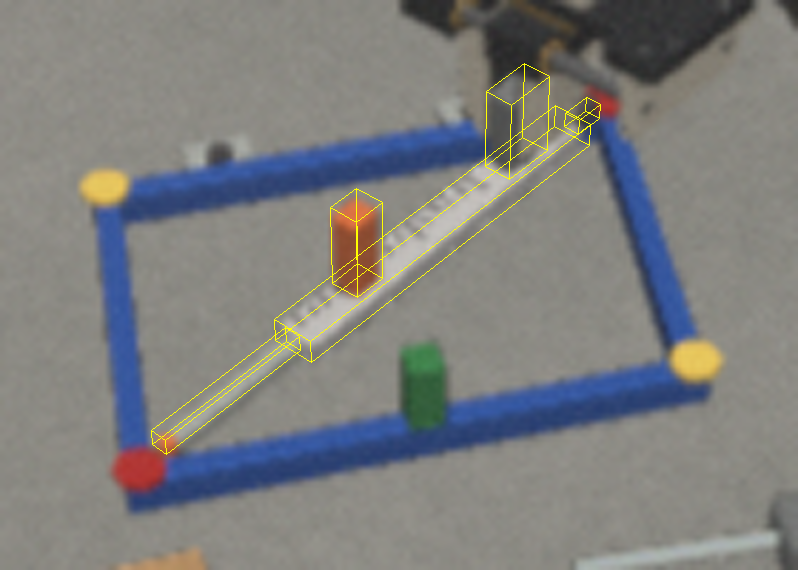

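View pics/t12c.png

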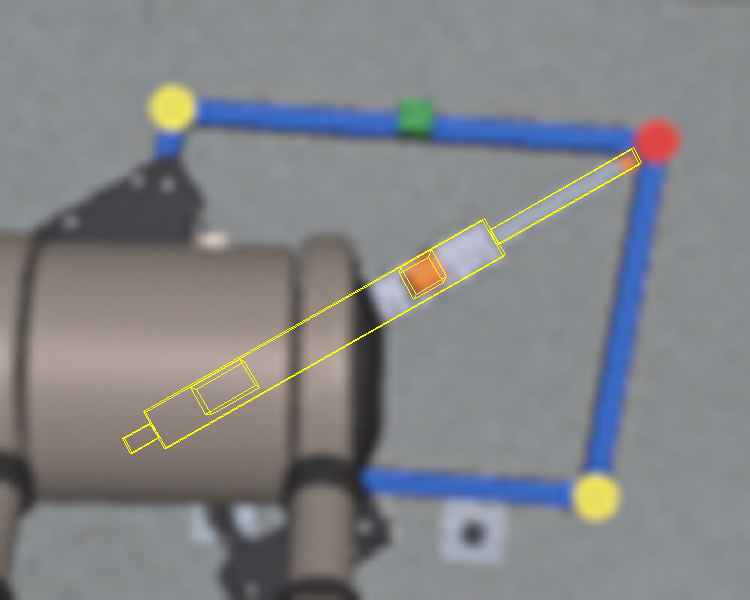

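Request:
{"op": "apply_moves", "data": {
  "increments": [
    {"grip":0,"linear":[0,0,-6],"turn":[0,0,0]},
    {"grip":0,"linear":[0,0,-11],"turn":[0,0,0]},
    {"grip":0,"linear":[0,0,-14],"turn":[0,0,0]},
    {"grip":0,"linear":[0,0,-15],"turn":[0,0,0]},
    {"grip":0,"linear":[0,0,-15],"turn":[0,0,0]}
  ]
}}

```text
time: 18.0
tool_pos: [0.511, 0.0813, 0.0251]
tool_rot: [-3.141, 0.002, -2.597]
contact_force: [1.4, 3.8, 2.2]
opening: 0.0139
```

Run:
```python
from rule import *
s=cap('scene','s13');o=observe();print(o['tool_pos'],o['tool_rot'],o['contact_force'],o['torque'],o['opening'])
crop(s,'s13c',250,190,390,290,5.7)
```

```text
[0.51102611 0.08132968 0.02512455] [-3.14078390e+00  1.73798314e-03 -2.59717903e+00] [2.5925705  4.22757111 1.61579204] [ 0.33312127 -0.78043036 -0.02804953] 0.013506107383752552
```

View pics/s13c.png

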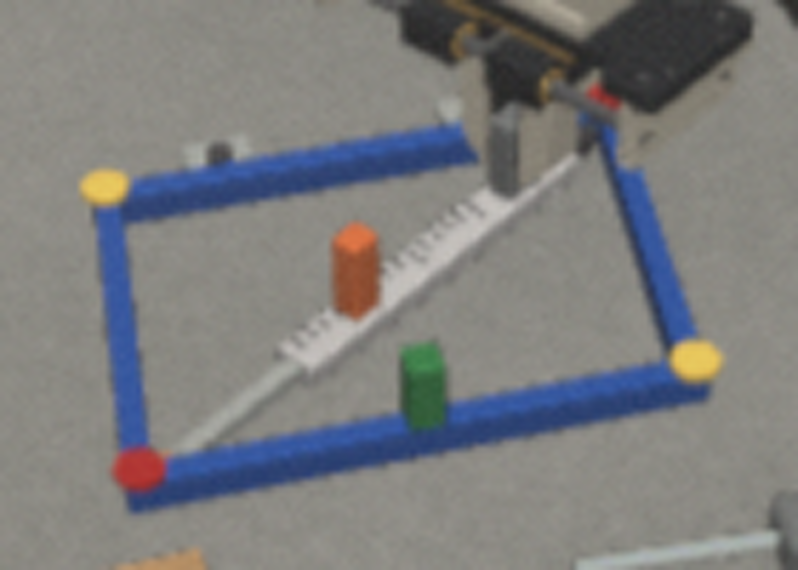

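Request:
{"op": "apply_moves", "data": {
  "increments": [
    {"grip":0.2,"linear":[0,0,0],"turn":[0,0,0]},
    {"grip":0.35,"linear":[0,0,0],"turn":[0,0,0]},
    {"grip":0.5,"linear":[0,0,0],"turn":[0,0,0]},
    {"grip":0.5,"linear":[0,0,0],"turn":[0,0,0]},
    {"grip":0.5,"linear":[0,0,20],"turn":[0,0,0]},
    {"grip":0.5,"linear":[0,0,60],"turn":[0,0,0]},
    {"grip":0.5,"linear":[-20,0,100],"turn":[0,0,0]},
    {"grip":0.5,"linear":[-60,0,140],"turn":[0,0,0]},
    {"grip":0.5,"linear":[-100,30,170],"turn":[0,0,0]},
    {"grip":0.5,"linear":[-100,80,170],"turn":[0,0,0]}
  ]
}}

```text
time: 19.05
tool_pos: [0.41, 0.1522, 0.1967]
tool_rot: [-3.14, 0.003, -2.601]
contact_force: [0.9, -0.5, -1.5]
opening: 0.0454
```

Run:
```python
from rule import *
s=cap('scene','s14');o=observe();print(o['tool_pos'],o['tool_rot'],o['contact_force'],o['torque'],o['opening'],o['time'])
crop(s,'s14c',250,190,390,290,5.7)
t=cap('top','t14');crop(t,'t14c',265,150,390,250,6)
```

```text
[0.40936883 0.15998053 0.19679935] [ 3.13972143  0.0057982  -2.59609636] [-1.16538680e+00  4.50515033e+00 -1.27314026e-03] [0.33895384 0.03640952 0.04563205] 0.0458916375127766 19.1
```

View pics/s14c.png

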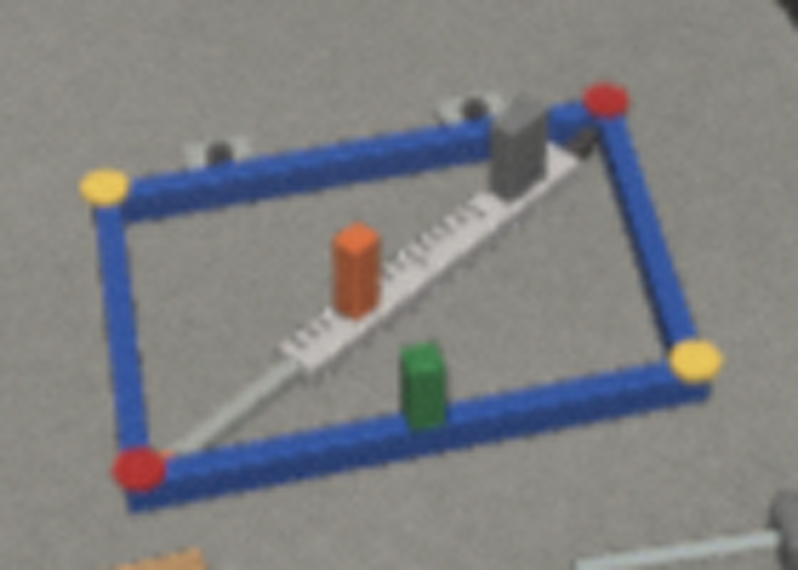

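View pics/t14c.png

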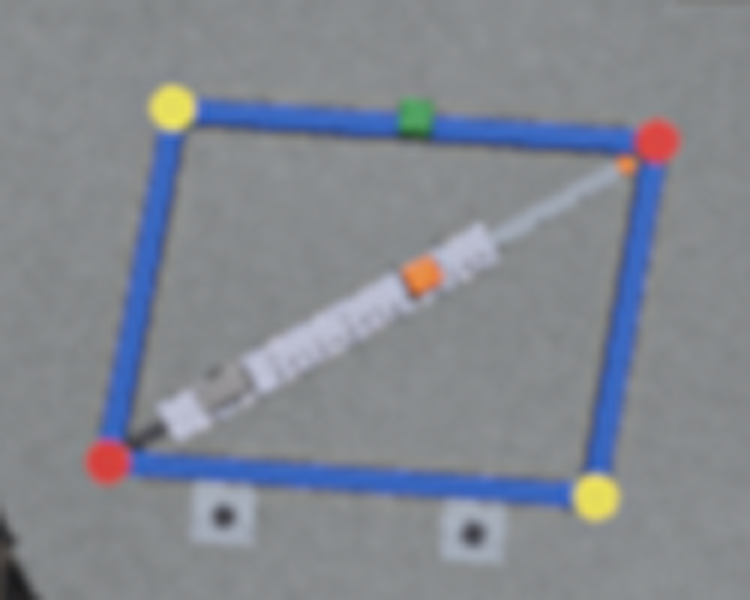

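```bash
cat >> frame.py <<'E'
def detect(s,t,v0=None):
    v=np.load('frame.npy') if v0 is None else v0
    obs=[]
    for n,im in(('scene',s),('top',t)):
        x,y=(250,195) if n=='scene' else (270,155)
        box=(250,190,400,290) if n=='scene' else (265,150,395,250)
        r,yl=caps(im,n,box); q=model(v)[0]
        for k in q:
            pr=proj(n,q[k])[0]
            for a,_,c in(r if k[0]=='r' else yl):
                if np.linalg.norm(c-pr)<7 and a>=25: obs.append((n,k,c))
    return fitf(obs)+(len(obs),)
E
python3 - <<'E'
from rule import *; from frame import *
np.set_printoptions(precision=4,suppress=True)
s=np.load('pics/s14.npy');t=np.load('pics/t14.npy')
v,r,n=detect(s,t);print(v,n,abs(r).max())
b=lambda x,y,x0,y0,s:((x+.5)/s+x0-.5,(y+.5)/s+y0-.5)
T=lambda x,y:b(x,y,265,150,6);S=lambda x,y:b(x,y,250,190,5.7)
ks=blobs(s,(5,150,100),(16,255,255),(250,190,390,290),3);kt=blobs(t,(5,150,100),(16,255,255),(265,150,390,250),3);print(ks,kt)
O=[('top',(.06,0,.054,1),T(422,274)),('top',(0,0,.054),T(224,384)),('top',(.178,0,.011,1),T(634,158)),('top',(-.055,0,.011),T(130,446)),('top',(.145,.01,.012),T(487,224)),('top',(.145,-.01,.012),T(497,255)),
('scene',(.06,0,.054,1),S(355,237)),('scene',(0,0,.054),S(521,113))]
p,rr=fit(O,0,[.5107,.0807,-1.0268,.045]);print(p);print(rr)
I=model(v)[1];e=rpts(p,[(-.055,0,.007),(.178,0,.007,1)],0)
print('heel',e[0],'err',e[0][:2]-I['rn'][:2],'tip',e[1],e[1][:2]-I['rf'][:2])
for n,f,x0,y0,k in(('scene','s14c',250,190,5.7),('top','t14c',265,150,6)):
    im=cv2.imread(f'pics/{f}.png');overlay(n,im,p,0,x0,y0,k)
    for c in I.values():
        c=c.copy();c[2]=.018;q=(proj(n,c)[0]-[x0,y0]+.5)*k-.5;cv2.circle(im,tuple(int(a) for a in np.round(q)),2,(255,0,255),-1)
    cv2.imwrite(f'pics/{f}o.png',im)
E
```

```text
[ 0.4755  0.0205 -0.0467 -0.108 ] 8 0.18573059084323518
[(np.int32(82), (np.int64(309), np.int64(230), np.int64(7), np.int64(15)), array([312.26, 236.68]))] [(np.int32(17), (np.int64(333), np.int64(194), np.int64(5), np.int64(5)), array([334.88, 195.82]))]
[ 0.5113  0.0808 -1.029   0.0459]
[[ 0.2085 -0.176 ]
 [-0.1299  0.3596]
 [-0.041   0.0581]
 [-0.2769 -0.263 ]
 [-1.0001 -0.5341]
 [ 0.7851  0.3209]
 [ 0.1131 -0.1833]
 [-0.4861  0.1487]]
heel [0.4829 0.1279 0.007 ] err [ 0.0022 -0.0024] tip [ 0.6267 -0.111   0.007 ] [-0.0018  0.003 ]
```

View pics/s14co.png

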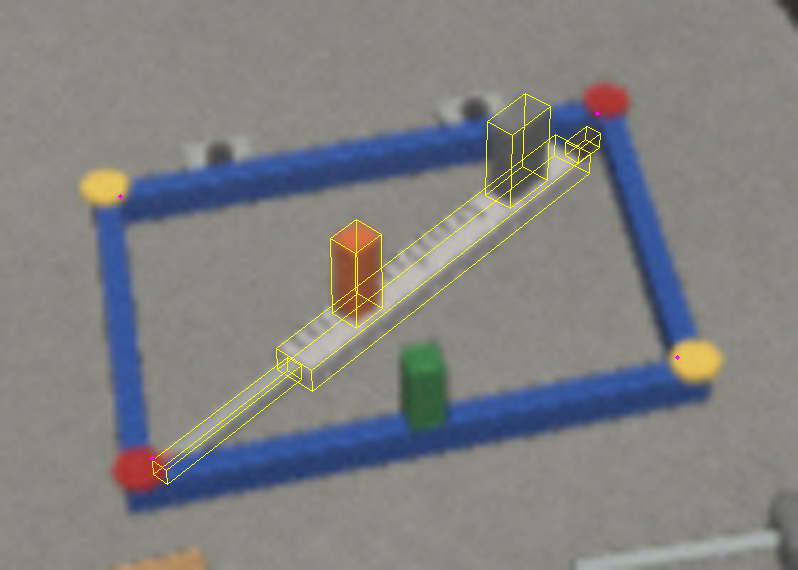

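View pics/t14co.png

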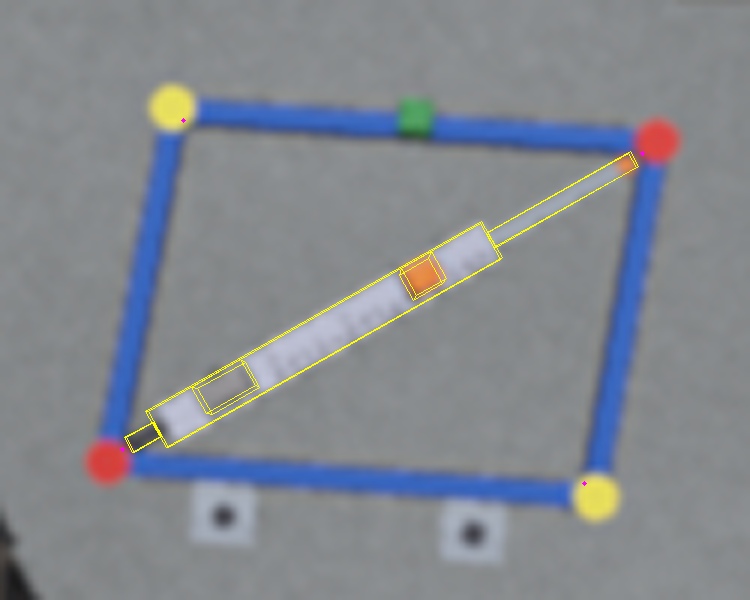

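Request:
{"op": "apply_moves", "data": {
  "increments": [
    {"grip":0.4,"linear":[30,-35,0],"turn":[0,0,0]},
    {"grip":0.4,"linear":[62,-70,-20],"turn":[0,0,0]},
    {"grip":0.4,"linear":[94,-105,-50],"turn":[0,0,0]},
    {"grip":0.4,"linear":[126,-140,-80],"turn":[0,0,0]},
    {"grip":0.4,"linear":[156,-171,-100],"turn":[0,0,0]},
    {"grip":0.4,"linear":[156,-171,-100],"turn":[0,0,0]},
    {"grip":0.4,"linear":[156,-171,-100],"turn":[0,0,0]}
  ]
}}

```text
time: 19.85
tool_pos: [0.5672, -0.0194, 0.0917]
tool_rot: [3.139, -0.003, -2.6]
contact_force: [-0.6, -0.4, 0.5]
opening: 0.0367
```

Run:
```python
from h import *
s=cap('scene','s15');o=observe();print(o['tool_pos'],o['tool_rot'],o['contact_force'],o['opening'],o['time'])
crop(s,'s15c',250,170,390,290,5)
```

```text
[ 0.56681063 -0.0181241   0.09285835] [ 3.13987060e+00 -1.88752610e-03 -2.59869404e+00] [-0.15761569  0.40700105  0.05951038] 0.037081254127351894 19.9
```

View pics/s15c.png

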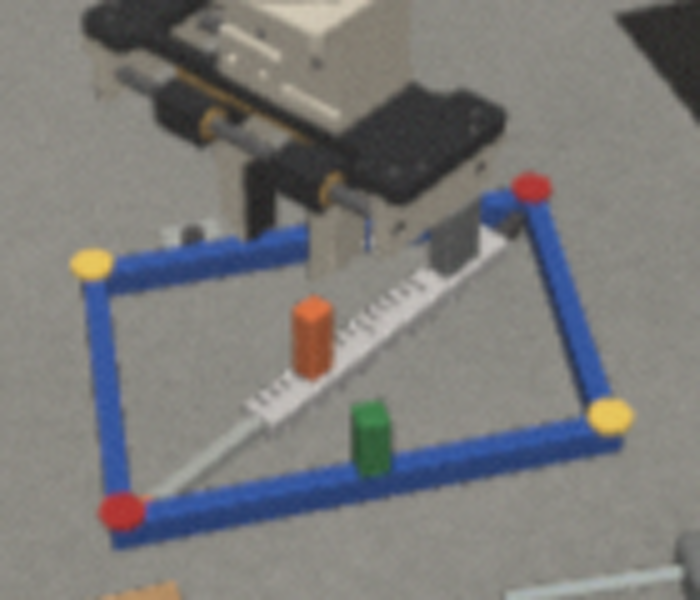

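Request:
{"op": "apply_moves", "data": {
  "increments": [
    {"grip":0.4,"linear":[0,0,0],"turn":[0,0,0]},
    {"grip":0.4,"linear":[0,0,0],"turn":[0,0,0]},
    {"grip":0.4,"linear":[0,0,0],"turn":[0,0,0]}
  ]
}}

```text
time: 20.2
tool_pos: [0.5674, -0.0167, 0.0948]
tool_rot: [-3.141, 0.001, -2.596]
contact_force: [0.3, -0.8, -0.3]
opening: 0.0368
```

Request:
{"op": "apply_moves", "data": {
  "increments": [
    {"grip":0.4,"linear":[-1.5,7,-10],"turn":[0,0,0]},
    {"grip":0.4,"linear":[-1.5,7,-40],"turn":[0,0,0]},
    {"grip":0.4,"linear":[-1.5,7,-65],"turn":[0,0,0]},
    {"grip":0.4,"linear":[-1.5,7,-69],"turn":[0,0,0]},
    {"grip":0.1,"linear":[-1.5,7,-69],"turn":[0,0,0]},
    {"grip":0.1,"linear":[-1.5,7,-69],"turn":[0,0,0]},
    {"grip":0.1,"linear":[-1.5,7,-69],"turn":[0,0,0]},
    {"grip":0.1,"linear":[-1.5,7,-69],"turn":[0,0,0]},
    {"grip":0.1,"linear":[-1.5,7,-69],"turn":[0,0,0]},
    {"grip":0.1,"linear":[-1.5,7,-69],"turn":[0,0,0]}
  ],
  "grip_force": 6
}}

```text
time: 21.2
tool_pos: [0.5669, -0.0108, 0.0259]
tool_rot: [-3.14, 0.002, -2.598]
contact_force: [0.3, -0.3, 6.3]
opening: 0.0139
```

Request:
{"op": "apply_moves", "data": {
  "increments": [
    {"grip":0.1,"linear":[0,0,1.5],"turn":[0,0,0]},
    {"grip":0.1,"linear":[-2,3.3,1.5],"turn":[0,0,0]},
    {"grip":0.1,"linear":[-4,6.7,1.5],"turn":[0,0,0]},
    {"grip":0.1,"linear":[-6,10,1.5],"turn":[0,0,0]},
    {"grip":0.1,"linear":[-8,13.3,1.5],"turn":[0,0,0]},
    {"grip":0.1,"linear":[-10,16.7,1.5],"turn":[0,0,0]},
    {"grip":0.1,"linear":[-12,20,1.5],"turn":[0,0,0]},
    {"grip":0.1,"linear":[-14.5,24.2,1.5],"turn":[0,0,0]},
    {"grip":0.1,"linear":[-14.5,24.2,1.5],"turn":[0,0,0]}
  ]
}}

```text
time: 22.1
tool_pos: [0.551, 0.0142, 0.0261]
tool_rot: [3.141, -0.001, -2.597]
contact_force: [0.4, 1.1, -2.8]
opening: 0.014
```

Request:
{"op": "apply_moves", "data": {
  "increments": [
    {"grip":0.4,"linear":[0,0,0],"turn":[0,0,0]},
    {"grip":0.4,"linear":[0,0,0],"turn":[0,0,0]},
    {"grip":0.4,"linear":[0,0,0],"turn":[0,0,0]},
    {"grip":0.4,"linear":[0,0,20],"turn":[0,0,0]},
    {"grip":0.4,"linear":[0,0,65],"turn":[0,0,0]},
    {"grip":0.4,"linear":[0,0,65],"turn":[0,0,0]},
    {"grip":0.4,"linear":[0,0,65],"turn":[0,0,0]}
  ]
}}

```text
time: 22.8
tool_pos: [0.5522, 0.0133, 0.0923]
tool_rot: [-3.14, 0.002, -2.598]
contact_force: [-0.7, 0.1, -0.3]
opening: 0.0369
```

Run:
```python
from h import *
s=cap('scene','s16');o=observe();print(o['tool_pos'],o['tool_rot'],o['contact_force'],o['opening'],o['time'])
crop(s,'s16c',250,190,390,290,5.7)
t=cap('top','t16');crop(t,'t16c',265,150,390,250,6)
```

```text
[0.55135259 0.01343617 0.09111869] [-3.14155917e+00 -7.28505619e-05 -2.59754804e+00] [-0.34628151  0.07682758 -0.19347871] 0.0367126718828331 22.85
```

View pics/s16c.png

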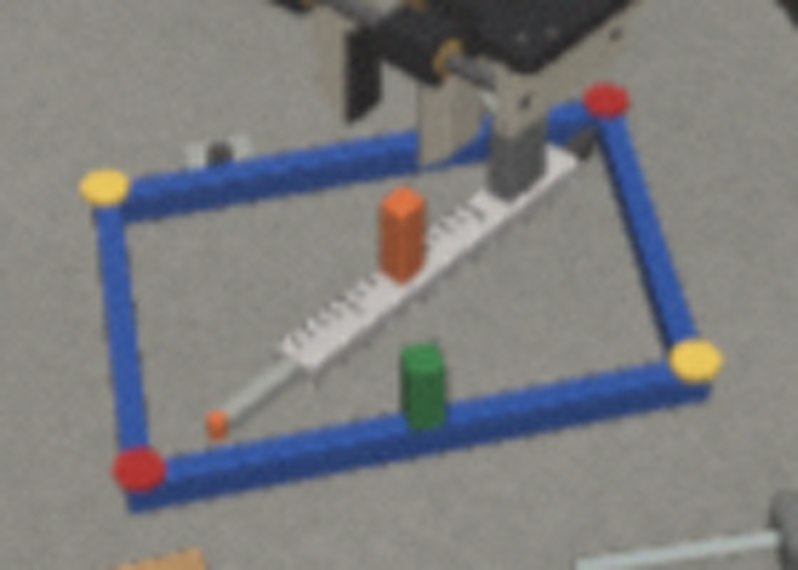

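View pics/t16c.png

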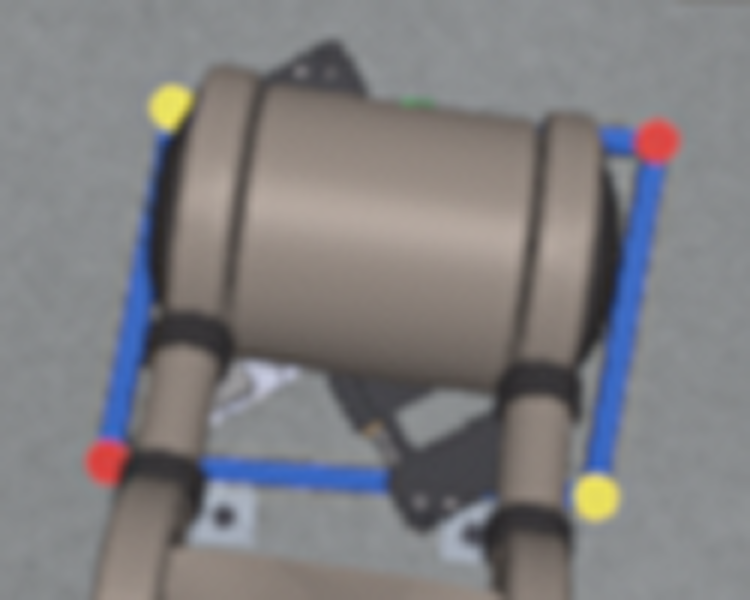

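Request:
{"op": "apply_moves", "data": {
  "increments": [
    {"grip":0.4,"linear":[-20,33,0],"turn":[0,0,0]},
    {"grip":0.4,"linear":[-40,67.4,0],"turn":[0,0,0]},
    {"grip":0.4,"linear":[-40,67.4,-5],"turn":[0,0,0]},
    {"grip":0.4,"linear":[-40,67.4,-40],"turn":[0,0,0]},
    {"grip":0.4,"linear":[-40,67.4,-68],"turn":[0,0,0]},
    {"grip":0.1,"linear":[-40,67.4,-68],"turn":[0,0,0]},
    {"grip":0.1,"linear":[-40,67.4,-68],"turn":[0,0,0]},
    {"grip":0.1,"linear":[-40,67.4,-68],"turn":[0,0,0]},
    {"grip":0.1,"linear":[-40,67.4,-68],"turn":[0,0,0]},
    {"grip":0.1,"linear":[-40,67.4,-68],"turn":[0,0,0]}
  ],
  "grip_force": 10
}}

```text
time: 23.9
tool_pos: [0.5123, 0.0807, 0.0242]
tool_rot: [-3.14, 0.002, -2.597]
contact_force: [-0.0, -0.9, 1.0]
opening: 0.0139
```

Request:
{"op": "apply_moves", "data": {
  "increments": [
    {"grip":0,"linear":[0,0,0],"turn":[0,0,0]},
    {"grip":0,"linear":[0,0,0],"turn":[0,0,0]},
    {"grip":0,"linear":[0,0,0],"turn":[0,0,0]},
    {"grip":0,"linear":[0,0,10],"turn":[0,0,0]},
    {"grip":0,"linear":[0,0,25],"turn":[0,0,0]},
    {"grip":0,"linear":[0,0,40],"turn":[0,0,0]},
    {"grip":0,"linear":[0,0,55],"turn":[0,0,0]},
    {"grip":0,"linear":[0,0,65],"turn":[0,0,0]},
    {"grip":0,"linear":[0,0,65],"turn":[0,0,0]},
    {"grip":0,"linear":[0,0,65],"turn":[0,0,0]}
  ],
  "grip_force": 45
}}

```text
time: 24.9
tool_pos: [0.5112, 0.081, 0.0879]
tool_rot: [3.141, -0.001, -2.597]
contact_force: [-0.5, 0.2, -3.4]
opening: 0.0137
```

Run:
```python
from h import *
s=cap('scene','s17');o=observe();print(o['tool_pos'],o['tool_rot'],o['contact_force'],o['opening'],o['time'])
crop(s,'s17c',250,150,390,290,5)
```

```text
[0.51094464 0.08095691 0.08760812] [ 3.14078955e+00 -1.27973991e-03 -2.59742382e+00] [-0.27097243 -0.0603968  -2.89697999] 0.013783738129114365 24.95
```

View pics/s17c.png

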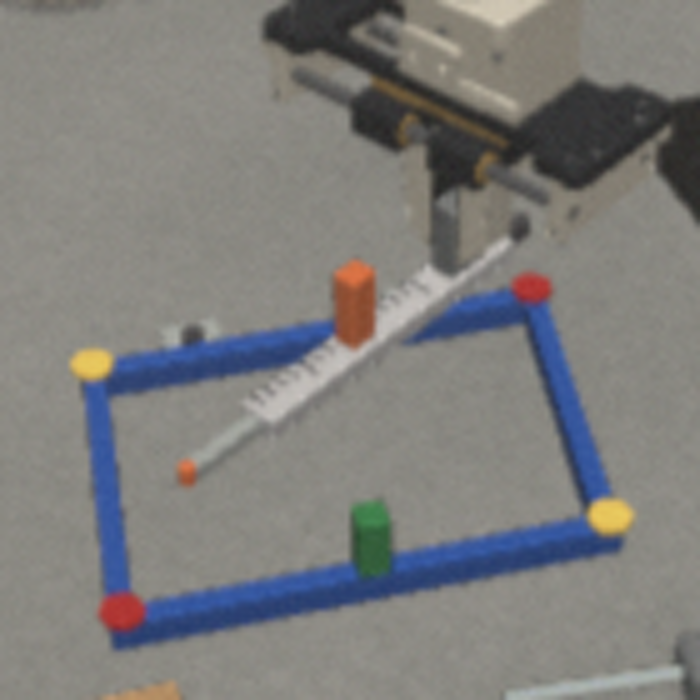

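Request:
{"op": "apply_moves", "data": {
  "increments": [
    {"grip":0,"linear":[0,-4,5],"turn":[0,0,0.4]},
    {"grip":0,"linear":[0,-10,10],"turn":[0,0,1.2]},
    {"grip":0,"linear":[0,-17,10],"turn":[0,0,2.2]},
    {"grip":0,"linear":[0,-24,10],"turn":[0,0,3.2]},
    {"grip":0,"linear":[0,-31,10],"turn":[0,0,4.2]},
    {"grip":0,"linear":[-1,-38,10],"turn":[0,0,5.2]},
    {"grip":0,"linear":[-1,-45,10],"turn":[0,0,6.2]},
    {"grip":0,"linear":[-1,-52,10],"turn":[0,0,7.2]},
    {"grip":0,"linear":[-1,-59,10],"turn":[0,0,8.2]},
    {"grip":0,"linear":[-1,-66,10],"turn":[0,0,9.2]}
  ]
}}

```text
time: 25.95
tool_pos: [0.5098, 0.0147, 0.0972]
tool_rot: [3.139, -0.0, -1.63]
contact_force: [-0.5, -0.7, -2.5]
opening: 0.0138
```

Request:
{"op": "apply_moves", "data": {
  "increments": [
    {"grip":0,"linear":[0,-7,0],"turn":[0,0,1]},
    {"grip":0,"linear":[0,-14,0],"turn":[0,0,2]},
    {"grip":0,"linear":[0,-21,0],"turn":[0,0,3]},
    {"grip":0,"linear":[0,-28,0],"turn":[0,0,4]},
    {"grip":0,"linear":[-1,-35,0],"turn":[0,0,5]},
    {"grip":0,"linear":[-1,-42,0],"turn":[0,0,6]},
    {"grip":0,"linear":[-1,-49,0],"turn":[0,0,7]},
    {"grip":0,"linear":[-1,-55,0],"turn":[0,0,8]},
    {"grip":0,"linear":[-1.5,-59,0],"turn":[0,0,8.6]},
    {"grip":0,"linear":[-1.5,-60,0],"turn":[0,0,8.8]}
  ]
}}

```text
time: 26.95
tool_pos: [0.5084, -0.0454, 0.0973]
tool_rot: [3.14, 0.002, -0.712]
contact_force: [0.2, 0.7, -3.5]
opening: 0.0139
```

Request:
{"op": "apply_moves", "data": {
  "increments": [
    {"grip":0,"linear":[0,0,0],"turn":[0,0,0]},
    {"grip":0,"linear":[0,0,0],"turn":[0,0,0]},
    {"grip":0,"linear":[0,0,0],"turn":[0,0,0]}
  ]
}}

```text
time: 27.25
tool_pos: [0.509, -0.0448, 0.098]
tool_rot: [3.141, 0.0, -0.713]
contact_force: [0.8, -0.2, -3.1]
opening: 0.014
```

Run:
```python
from rule import *
s=cap('scene','s18');o=observe();print(o['tool_pos'],o['tool_rot'],np.degrees(o['tool_rot'][2])+90,o['contact_force'],o['opening'],o['time'],o['qpos'][5])
crop(s,'s18c',240,150,400,290,5)
a=o['tool_rot'][2]+np.pi/2;p=[o['tool_pos'][0],o['tool_pos'][1],a,.0177]
im=cv2.imread('pics/s18c.png');overlay('scene',im,p,o['tool_pos'][2]-.023,240,150,5);cv2.imwrite('pics/s18o.png',im)
```

```text
[ 0.5090103  -0.04486488  0.09811818] [ 3.14149621e+00  8.44513360e-05 -7.12764593e-01] 49.16159704209067 [ 0.50045015  0.60934372 -2.21350546] 0.013609294746266373 27.3 0.47483590900926964
```

View pics/s18o.png

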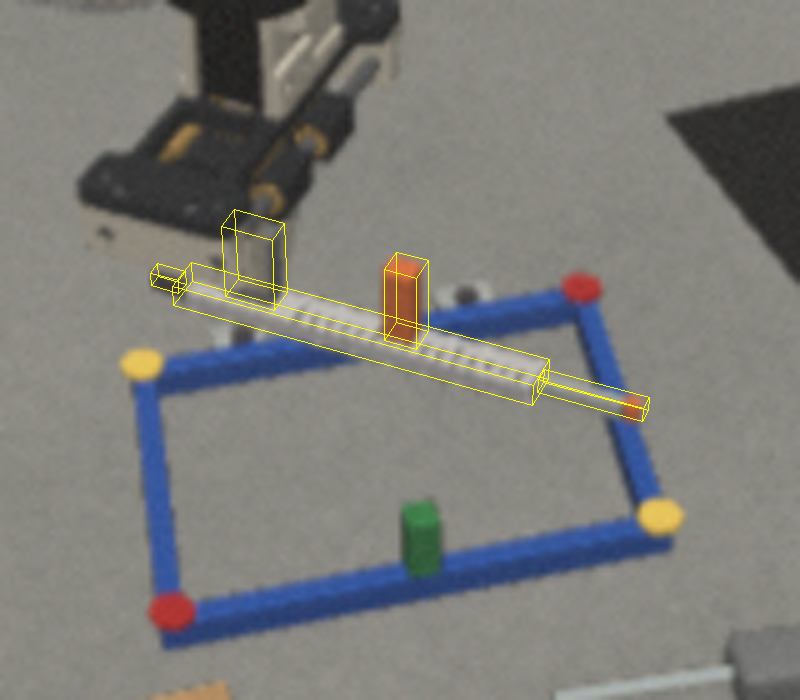

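Request:
{"op": "apply_moves", "data": {
  "increments": [
    {"grip":0,"linear":[0,0.3,-15],"turn":[0,0,0]},
    {"grip":0,"linear":[0,0.3,-32],"turn":[0,0,0]},
    {"grip":0,"linear":[0,0.3,-46],"turn":[0,0,0]},
    {"grip":0,"linear":[0,0.3,-56],"turn":[0,0,0]},
    {"grip":0,"linear":[0,0.3,-58],"turn":[0,0,0]},
    {"grip":0,"linear":[0,0.3,-58],"turn":[0,0,0]}
  ]
}}

```text
time: 27.9
tool_pos: [0.509, -0.0447, 0.0404]
tool_rot: [3.141, 0.0, -0.713]
contact_force: [-0.4, -0.2, -1.6]
opening: 0.0138
```

Run:
```python
from rule import *; from frame import *
s=cap('scene','s19');o=observe();print(o['tool_pos'],o['contact_force'],o['opening'])
t=cap('top','t19')
crop(s,'s19c',250,190,390,290,5.7)
crop(t,'t19c',265,150,390,250,6)
a=o['tool_rot'][2]+np.pi/2;p=[o['tool_pos'][0],o['tool_pos'][1],a,.0177]
for n,f,x0,y0,k in(('scene','s19c',250,190,5.7),('top','t19c',265,150,6)):
    im=cv2.imread(f'pics/{f}.png');overlay(n,im,p,o['tool_pos'][2]-.0235,x0,y0,k);cv2.imwrite(f'pics/{f}.png',im)
```

```text
[ 0.50915735 -0.04477665  0.04058186] [-0.77089574  0.66249699 -2.74841207] 0.013882089354198808
```

View pics/s19c.png

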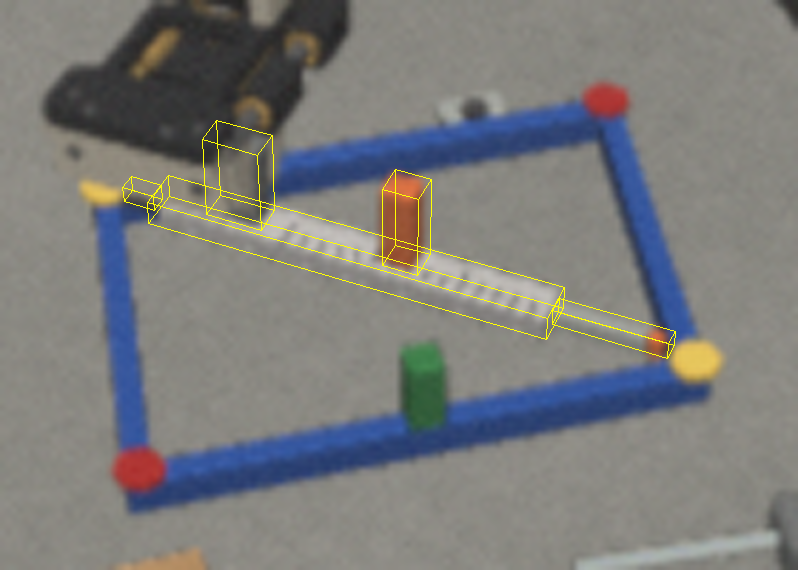

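View pics/t19c.png

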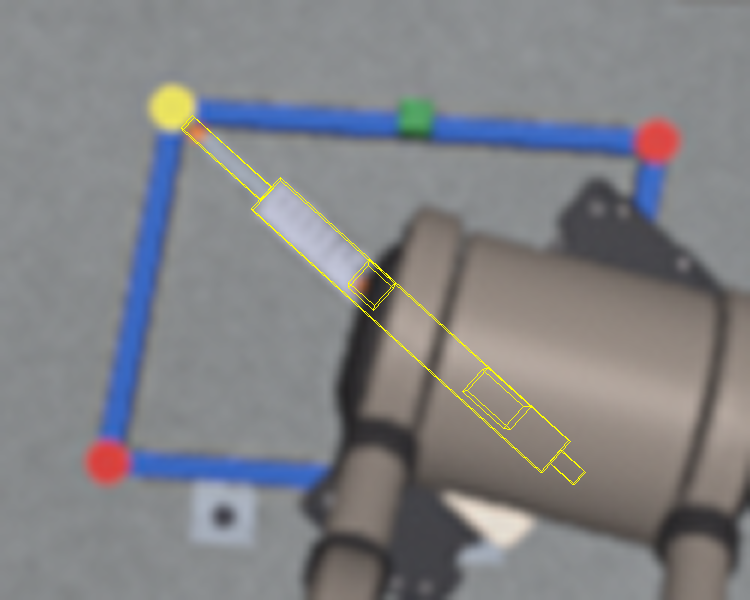

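Request:
{"op": "apply_moves", "data": {
  "increments": [
    {"grip":0,"linear":[0.5,0.6,-6],"turn":[0,0,0]},
    {"grip":0,"linear":[0.5,0.6,-11],"turn":[0,0,0]},
    {"grip":0,"linear":[0.5,0.6,-14],"turn":[0,0,0]},
    {"grip":0,"linear":[0.5,0.6,-16],"turn":[0,0,0]},
    {"grip":0,"linear":[0.5,0.6,-16],"turn":[0,0,0]}
  ]
}}

```text
time: 28.5
tool_pos: [0.5097, -0.0442, 0.0244]
tool_rot: [-3.141, -0.0, -0.713]
contact_force: [-0.8, -0.3, -0.1]
opening: 0.0137
```

Request:
{"op": "apply_moves", "data": {
  "increments": [
    {"grip":0.2,"linear":[0,0,0],"turn":[0,0,0]},
    {"grip":0.35,"linear":[0,0,0],"turn":[0,0,0]},
    {"grip":0.5,"linear":[0,0,0],"turn":[0,0,0]},
    {"grip":0.5,"linear":[0,0,0],"turn":[0,0,0]},
    {"grip":0.5,"linear":[0,0,20],"turn":[0,0,0]},
    {"grip":0.5,"linear":[0,0,60],"turn":[0,0,0]},
    {"grip":0.5,"linear":[-20,0,100],"turn":[0,0,0]},
    {"grip":0.5,"linear":[-60,0,135],"turn":[0,0,0]},
    {"grip":0.5,"linear":[-90,-40,135],"turn":[0,0,0]},
    {"grip":0.5,"linear":[-90,-80,135],"turn":[0,0,0]}
  ]
}}

```text
time: 29.5
tool_pos: [0.4167, -0.1234, 0.1605]
tool_rot: [3.142, -0.0, -0.71]
contact_force: [1.5, 0.2, 0.4]
opening: 0.046
```

Run:
```python
from rule import *
s=cap('scene','s20');o=observe();print(o['tool_pos'],o['tool_rot'],o['opening'],o['time'])
crop(s,'s20c',250,190,390,290,5.7)
t=cap('top','t20');crop(t,'t20c',265,150,390,250,6)
```

```text
[ 0.41900256 -0.12996754  0.16049757] [ 3.13997461 -0.00510064 -0.71307896] 0.04580315329600143 29.55
```

View pics/s20c.png

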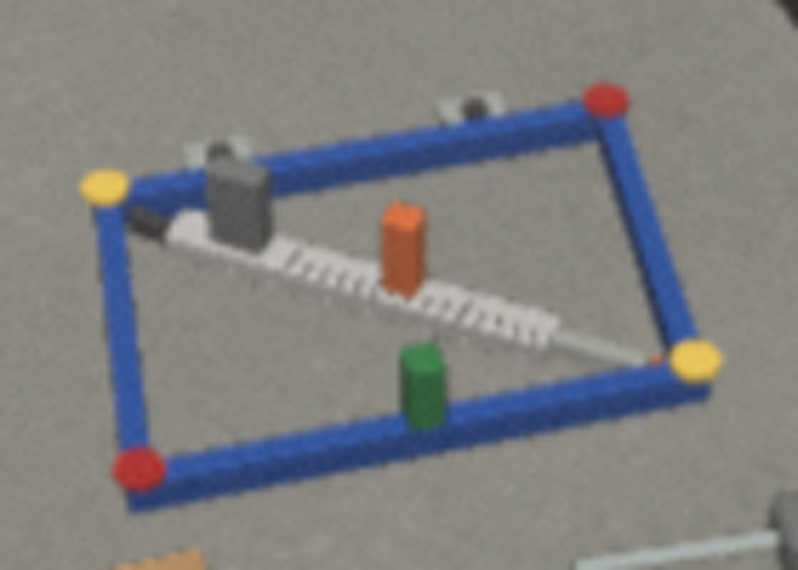

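View pics/t20c.png

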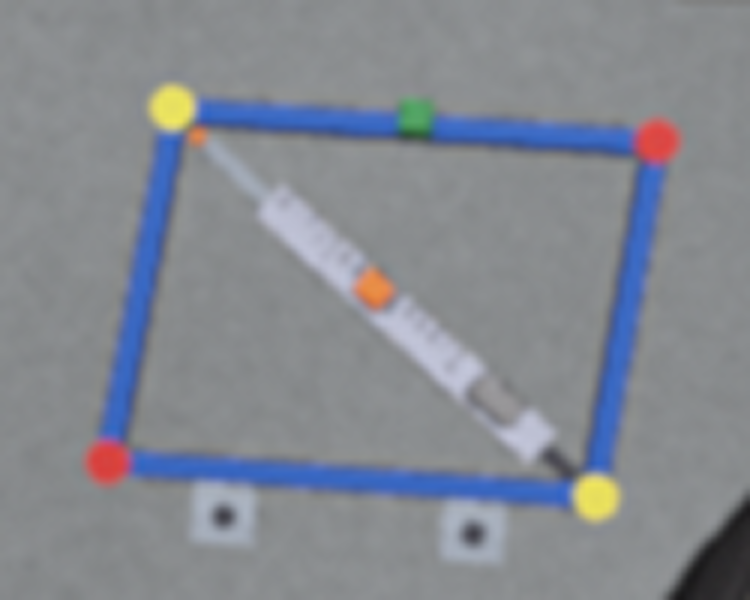

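Run:
```python
from rule import *; from frame import *
np.set_printoptions(precision=4,suppress=True)
s=np.load('pics/s20.npy');t=np.load('pics/t20.npy')
v,r,n=detect(s,t);print(v,n,abs(r).max())
b=lambda x,y,x0,y0,s:((x+.5)/s+x0-.5,(y+.5)/s+y0-.5)
T=lambda x,y:b(x,y,265,150,6);S=lambda x,y:b(x,y,250,190,5.7)
O=[('top',(.06,0,.054,1),T(374,288)),('top',(0,0,.054),T(495,401)),('top',(.178,0,.011,1),T(192,128)),('top',(-.055,0,.011),T(576,477)),('top',(.145,.01,.012),T(260,210)),('top',(.145,-.01,.012),T(283,184)),
('scene',(.06,0,.054,1),S(404,213)),('scene',(0,0,.054),S(240,173))]
p,rr=fit(O,0,[.5097,-.0442,.859,.0167]);print(p);print(rr)
I=model(v)[1];e=rpts(p,[(-.055,0,.007),(.178,0,.007,1)],0)
print('heel err',e[0][:2]-I['yn'][:2],'tip',e[1][:2]-I['yf'][:2],np.linalg.norm(e[1][:2]-I['yf'][:2]))
im=cv2.imread('pics/t20c.png');overlay('top',im,p,0,265,150,6)
for c in I.values():
    c=c.copy();c[2]=.018;q=(proj('top',c)[0]-[265,150]+.5)*6-.5;cv2.circle(im,tuple(int(a) for a in np.round(q)),2,(255,0,255),-1)
cv2.imwrite('pics/t20co.png',im)
```

```text
[ 0.4755  0.0205 -0.0458 -0.1098] 8 0.18409930650506112
[ 0.5086 -0.0448  0.854   0.0164]
[[-0.0778 -0.1708]
 [ 0.207  -0.2784]
 [ 0.0764 -0.0662]
 [-0.047   0.2664]
 [-1.0821  0.254 ]
 [-0.2213 -0.4961]
 [-0.2127  0.1913]
 [-0.3878 -1.0042]]
heel err [0.002  0.0031] tip [-0.0023 -0.0038] 0.0044479041485534524
```

View pics/t20co.png

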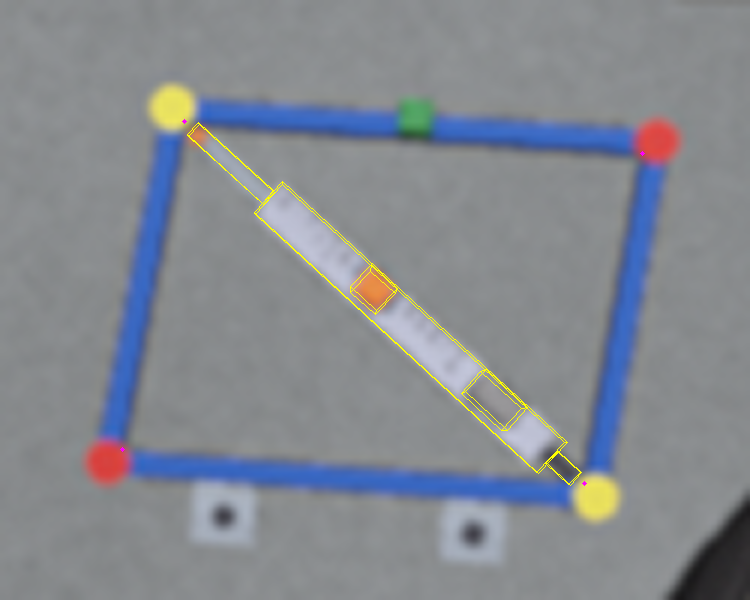

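Request:
{"op": "apply_moves", "data": {
  "increments": [
    {"grip":0.5,"linear":[35,20,0],"turn":[0,0,-1.2]},
    {"grip":0.5,"linear":[72,42,0],"turn":[0,0,-2.4]},
    {"grip":0.5,"linear":[109,64,0],"turn":[0,0,-3.6]},
    {"grip":0.5,"linear":[146,85,-10],"turn":[0,0,-4.8]},
    {"grip":0.5,"linear":[183,107,-30],"turn":[0,0,-6]},
    {"grip":0.5,"linear":[219,126,-60],"turn":[0,0,-7.2]},
    {"grip":0.5,"linear":[219,126,-70],"turn":[0,0,-8.4]},
    {"grip":0.5,"linear":[219,126,-70],"turn":[0,0,-8.63]},
    {"grip":0.5,"linear":[219,126,-70],"turn":[0,0,-8.63]},
    {"grip":0.5,"linear":[219,126,-70],"turn":[0,0,-8.63]}
  ]
}}

```text
time: 30.6
tool_pos: [0.6388, 0.0016, 0.0907]
tool_rot: [-3.14, -0.0, -1.614]
contact_force: [-0.1, -0.6, 1.0]
opening: 0.0458
```

Run:
```python
from frame import *
np.set_printoptions(precision=4,suppress=True)
t=np.load('pics/t20.npy');s=np.load('pics/s20.npy')
g=blobs(t,(40,80,30),(85,255,255),(265,150,390,250));h=blobs(s,(40,80,30),(85,255,255),(250,190,390,290))
print(g,h); print(plane('top',g[0][2],.05))
print('knob model->px',proj('scene',[[.6395,-.0045,.035]]),proj('top',[[.6395,-.0045,.05]]))
s=cap('scene','s21');o=observe();print(o['tool_pos'],o['tool_rot'],o['opening'],o['time'])
crop(s,'s21c',250,170,390,290,5)
```

```text
[(np.int32(29), (np.int64(332), np.int64(167), np.int64(5), np.int64(6)), array([333.93, 169.41]))] [(np.int32(92), (np.int64(321), np.int64(251), np.int64(7), np.int64(14)), array([323.95, 257.36]))]
[ 0.6378 -0.005   0.05  ]
knob model->px [[323.8363 257.2991]] [[333.7818 168.784 ]]
[0.6389 0.0014 0.0909] [-3.1392 -0.0003 -1.615 ] 0.04604263519254229 30.65
```

View pics/s21c.png

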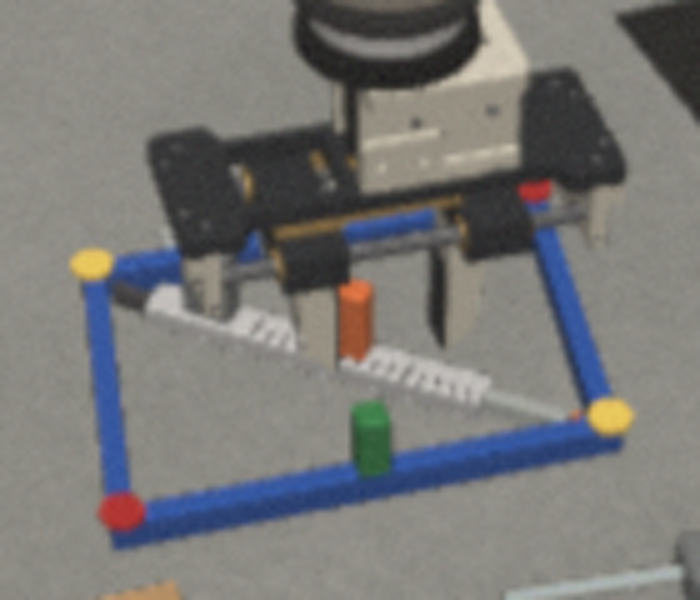

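Request:
{"op": "apply_moves", "data": {
  "increments": [
    {"grip":0.5,"linear":[0,-6,-20],"turn":[0,0,0]},
    {"grip":0.5,"linear":[0,-6,-50],"turn":[0,0,0]},
    {"grip":0.5,"linear":[0,-6,-66],"turn":[0,0,0]},
    {"grip":0.1,"linear":[0,-6,-66],"turn":[0,0,0]},
    {"grip":0.1,"linear":[0,-6,-66],"turn":[0,0,0]},
    {"grip":0.1,"linear":[0,-6,-66],"turn":[0,0,0]},
    {"grip":0.1,"linear":[0,-6,-66],"turn":[0,0,0]},
    {"grip":0.1,"linear":[0,-6,-66],"turn":[0,0,0]},
    {"grip":0.1,"linear":[0,-6,-66],"turn":[0,0,0]}
  ],
  "grip_force": 6
}}

```text
time: 31.55
tool_pos: [0.6394, -0.0046, 0.0246]
tool_rot: [-3.139, -0.001, -1.616]
contact_force: [-0.8, -2.0, 6.1]
opening: 0.0162
```

Request:
{"op": "apply_moves", "data": {
  "increments": [
    {"grip":0.1,"linear":[0,0,0],"turn":[0,0,0]},
    {"grip":0.1,"linear":[0,0,0],"turn":[0,0,0]}
  ],
  "grip_force": 30
}}

```text
time: 31.75
tool_pos: [0.6394, -0.0046, 0.0246]
tool_rot: [-3.139, -0.001, -1.616]
contact_force: [0.4, -2.3, 5.6]
opening: 0.0155
```

Request:
{"op": "apply_moves", "data": {
  "increments": [
    {"grip":0.1,"linear":[0.3,3,0],"turn":[0,0,0]},
    {"grip":0.1,"linear":[0.6,6,0],"turn":[0,0,0]},
    {"grip":0.1,"linear":[1,9,0],"turn":[0,0,0]},
    {"grip":0.1,"linear":[1.3,12,0],"turn":[0,0,0]},
    {"grip":0.1,"linear":[1.6,15,0],"turn":[0,0,0]},
    {"grip":0.1,"linear":[1.8,17.5,0],"turn":[0,0,0]},
    {"grip":0.1,"linear":[1.8,17.5,0],"turn":[0,0,0]},
    {"grip":0.1,"linear":[1.8,17.5,0],"turn":[0,0,0]}
  ]
}}

```text
time: 32.55
tool_pos: [0.6411, 0.0112, 0.0246]
tool_rot: [-3.139, -0.003, -1.616]
contact_force: [-1.5, -8.1, 6.3]
opening: 0.0162
```

Run:
```python
from frame import *
np.set_printoptions(precision=4,suppress=True)
s=cap('scene','s22');t=cap('top','t22');o=observe();print(o['tool_pos'],o['tool_rot'],o['contact_force'],o['opening'],o['time'])
v,r,n=detect(s,t,np.array([.4755,.0205,-.046,0.]));print(v,n,r)
crop(s,'s22c',250,170,390,290,5)
```

```text
[0.6411 0.0112 0.0247] [-3.1393 -0.0026 -1.6164] [-1.628  -8.1388  6.1187] 0.015502350146833394 32.65
[ 0.4754  0.0203 -0.0457 -0.0077] 7 [[-0.0184  0.0581]
 [ 0.0738 -0.2174]
 [-0.168   0.0122]
 [ 0.0074  0.047 ]
 [-0.0378 -0.0602]
 [ 0.268  -0.0622]
 [-0.309  -0.1337]]
```

View pics/s22c.png

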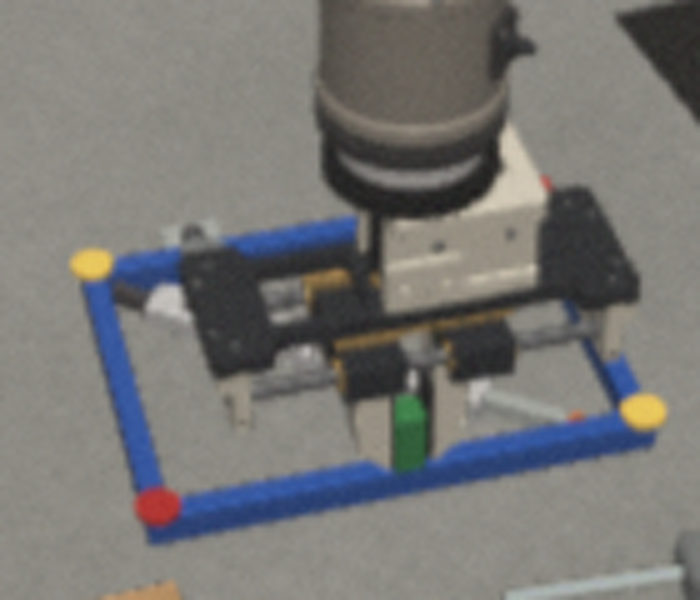

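Request:
{"op": "apply_moves", "data": {
  "increments": [
    {"grip":0.1,"linear":[0.1,0.8,0],"turn":[0,0,0]},
    {"grip":0.1,"linear":[0.1,1.3,0],"turn":[0,0,0]},
    {"grip":0.1,"linear":[0.1,1.3,0],"turn":[0,0,0]},
    {"grip":0.4,"linear":[0.1,1.3,0],"turn":[0,0,0]},
    {"grip":0.5,"linear":[0,0,0],"turn":[0,0,0]},
    {"grip":0.5,"linear":[0,0,0],"turn":[0,0,0]},
    {"grip":0.5,"linear":[0,0,5],"turn":[0,0,0]},
    {"grip":0.5,"linear":[0,0,40],"turn":[0,0,0]},
    {"grip":0.5,"linear":[-20,-10,80],"turn":[0,0,2]},
    {"grip":0.5,"linear":[-50,-20,80],"turn":[0,0,4]}
  ]
}}

```text
time: 33.65
tool_pos: [0.5942, -0.0069, 0.1088]
tool_rot: [-3.131, -0.005, -1.309]
contact_force: [0.6, -0.2, 0.3]
opening: 0.0456
```

Request:
{"op": "apply_moves", "data": {
  "increments": [
    {"grip":0.5,"linear":[-30,-12,0],"turn":[0,0,1.2]},
    {"grip":0.5,"linear":[-60,-24,0],"turn":[0,0,2.4]},
    {"grip":0.5,"linear":[-82,-37,0],"turn":[0,0,3.6]},
    {"grip":0.5,"linear":[-82,-37,0],"turn":[0,0,4.59]},
    {"grip":0.5,"linear":[-82,-37,0],"turn":[0,0,4.59]},
    {"grip":0.5,"linear":[-82,-37,0],"turn":[0,0,4.59]},
    {"grip":0.5,"linear":[-82,-37,0],"turn":[0,0,4.59]}
  ]
}}

```text
time: 34.35
tool_pos: [0.5088, -0.0434, 0.1033]
tool_rot: [-3.141, -0.0, -0.837]
contact_force: [0.4, 0.2, -0.7]
opening: 0.0456
```

Run:
```python
from frame import *
np.set_printoptions(precision=4,suppress=True)
s=cap('scene','s23');t=cap('top','t23');o=observe();print(o['tool_pos'],o['tool_rot'],o['contact_force'],o['opening'],o['time'])
v,r,n=detect(s,t,np.array([.4755,.0205,-.046,0.]));print(v,n,abs(r).max()); np.save('frame2.npy',v)
crop(s,'s23c',250,170,390,290,5)
```

```text
[ 0.5086 -0.0434  0.1031] [ 3.1416 -0.     -0.8362] [ 0.4924  0.4944 -0.3743] 0.046110904178971686 34.45
[ 0.4755  0.0206 -0.0459 -0.0028] 7 0.17892792349238107
```

View pics/s23c.png

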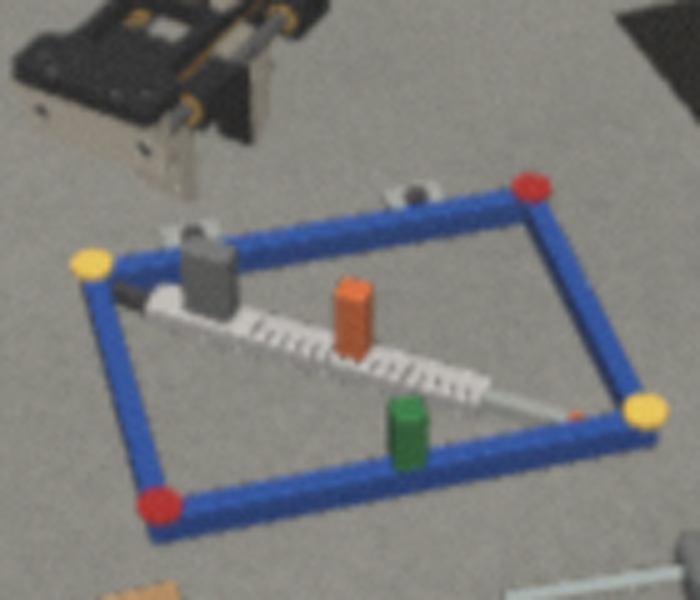

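View pics/t23.png

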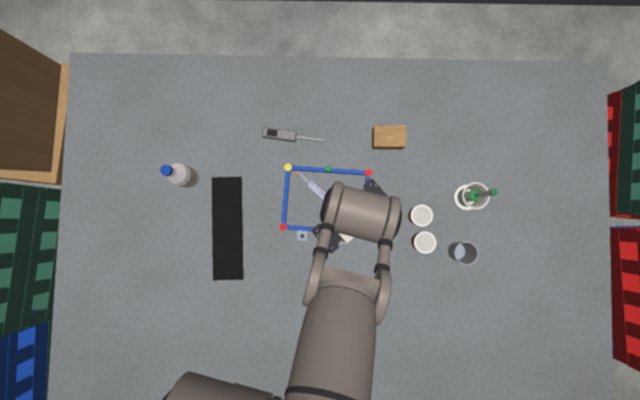

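Request:
{"op": "apply_moves", "data": {
  "increments": [
    {"grip":0.5,"linear":[0.4,-1.2,0],"turn":[0,0,1.14]},
    {"grip":0.5,"linear":[0.4,-1.2,-30],"turn":[0,0,1.14]},
    {"grip":0.5,"linear":[0.4,-1.2,-65],"turn":[0,0,1.14]},
    {"grip":0.5,"linear":[0.4,-1.2,-79],"turn":[0,0,1.14]},
    {"grip":0.1,"linear":[0.4,-1.2,-79],"turn":[0,0,1.14]},
    {"grip":0.1,"linear":[0.4,-1.2,-79],"turn":[0,0,1.14]},
    {"grip":0.1,"linear":[0.4,-1.2,-79],"turn":[0,0,1.14]},
    {"grip":0.1,"linear":[0.4,-1.2,-79],"turn":[0,0,1.14]},
    {"grip":0.1,"linear":[0.4,-1.2,-79],"turn":[0,0,1.14]},
    {"grip":0.1,"linear":[0.4,-1.2,-79],"turn":[0,0,1.14]}
  ],
  "grip_force": 10
}}

```text
time: 35.45
tool_pos: [0.5094, -0.045, 0.0251]
tool_rot: [-3.141, -0.002, -0.716]
contact_force: [-1.0, 0.7, 6.8]
opening: 0.0138
```

Request:
{"op": "apply_moves", "data": {
  "increments": [
    {"grip":0,"linear":[0,0,0],"turn":[0,0,0]},
    {"grip":0,"linear":[0,0,0],"turn":[0,0,0]},
    {"grip":0,"linear":[0,0,0],"turn":[0,0,0]},
    {"grip":0,"linear":[0,0,10],"turn":[0,0,0]},
    {"grip":0,"linear":[0,0,25],"turn":[0,0,0]},
    {"grip":0,"linear":[0,0,40],"turn":[0,0,0]},
    {"grip":0,"linear":[0,0,55],"turn":[0,0,0]},
    {"grip":0,"linear":[0,0,75],"turn":[0,0,0]},
    {"grip":0,"linear":[0,0,80],"turn":[0,0,0]},
    {"grip":0,"linear":[0,0,80],"turn":[0,0,0]}
  ],
  "grip_force": 45
}}

```text
time: 36.45
tool_pos: [0.5089, -0.0449, 0.1048]
tool_rot: [-3.141, -0.001, -0.716]
contact_force: [-0.2, -0.2, -2.8]
opening: 0.0138
```

Run:
```python
from h import *
s=cap('scene','s24');o=observe();print(o['tool_pos'],o['tool_rot'],o['contact_force'],o['opening'],o['time'])
crop(s,'s24c',240,150,400,290,5)
```

```text
[ 0.50835514 -0.04481541  0.10398458] [ 3.14128861e+00  3.15947430e-04 -7.16183650e-01] [-0.08485844 -0.67879496 -2.95746329] 0.013372837587094523 36.5
```

View pics/s24c.png

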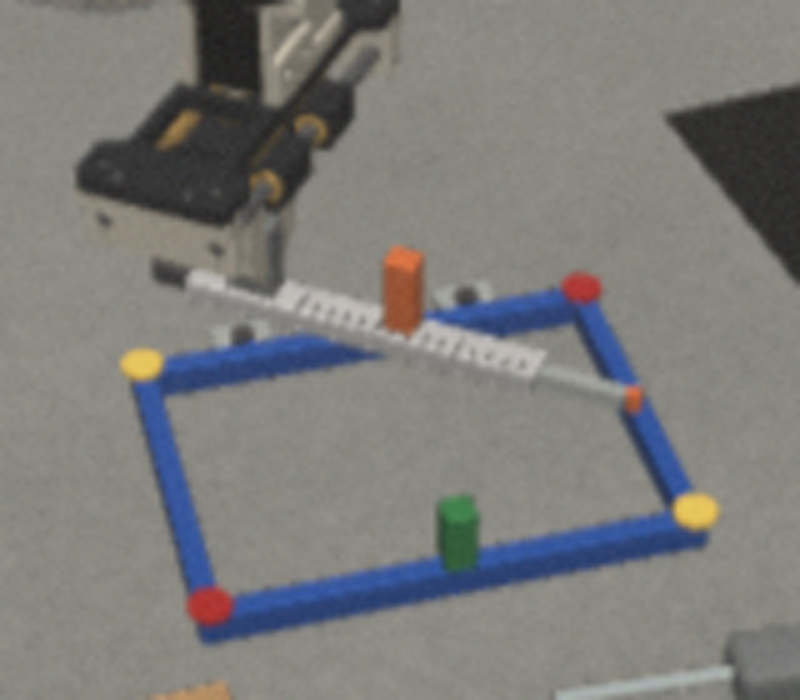

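Request:
{"op": "apply_moves", "data": {
  "increments": [
    {"grip":0,"linear":[-2,8,0],"turn":[0,0,-0.2]},
    {"grip":0,"linear":[-6,25,0],"turn":[0,0,-0.6]},
    {"grip":0,"linear":[-12,48,0],"turn":[0,0,-1.1]},
    {"grip":0,"linear":[-18,73,0],"turn":[0,0,-1.7]},
    {"grip":0,"linear":[-25,98,0],"turn":[0,0,-2.3]},
    {"grip":0,"linear":[-31,123,0],"turn":[0,0,-2.9]},
    {"grip":0,"linear":[-37,148,0],"turn":[0,0,-3.5]},
    {"grip":0,"linear":[-43,173,0],"turn":[0,0,-4.1]},
    {"grip":0,"linear":[-50,198,0],"turn":[0,0,-4.7]},
    {"grip":0,"linear":[-56,223,0],"turn":[0,0,-5.3]}
  ]
}}

```text
time: 37.5
tool_pos: [0.4513, 0.1789, 0.1029]
tool_rot: [3.139, 0.0, -1.274]
contact_force: [0.4, -0.4, -2.6]
opening: 0.0136
```

Request:
{"op": "apply_moves", "data": {
  "increments": [
    {"grip":0,"linear":[-6,25,0],"turn":[0,0,-0.5]},
    {"grip":0,"linear":[-13,50,0],"turn":[0,0,-1]},
    {"grip":0,"linear":[-19,75,0],"turn":[0,0,-1.6]},
    {"grip":0,"linear":[-25,98,0],"turn":[0,0,-2.1]},
    {"grip":0,"linear":[-29,113,0],"turn":[0,0,-2.39]},
    {"grip":0,"linear":[-30,119,0],"turn":[0,0,-2.39]},
    {"grip":0,"linear":[-30,119,0],"turn":[0,0,-2.39]},
    {"grip":0,"linear":[-30,119,0],"turn":[0,0,-2.39]}
  ]
}}

```text
time: 38.3
tool_pos: [0.4226, 0.2964, 0.1036]
tool_rot: [3.14, -0.001, -1.521]
contact_force: [1.0, -1.0, -2.7]
opening: 0.0137
```

Run:
```python
from h import *
s=cap('scene','s25');o=observe();print(o['tool_pos'],o['tool_rot'],o['contact_force'],o['opening'],o['time'])
crop(s,'s25c',350,110,490,250,5)
```

```text
[0.42275614 0.29627604 0.10379287] [ 3.14071152e+00 -7.13435231e-04 -1.52162551e+00] [-0.3878949  -0.63316408 -2.73708114] 0.01374219192043609 38.35
```

View pics/s25c.png

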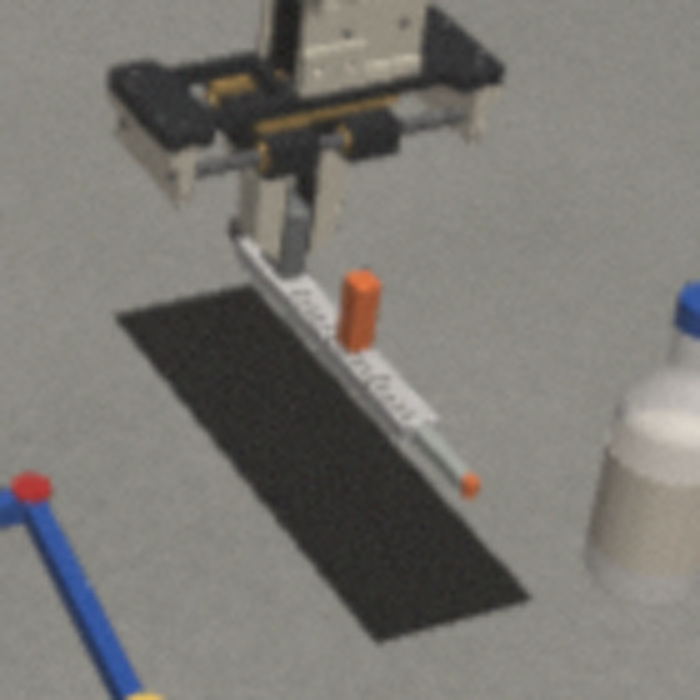

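Request:
{"op": "apply_moves", "data": {
  "increments": [
    {"grip":0,"linear":[0,0,-15],"turn":[0,0,0]},
    {"grip":0,"linear":[0,0,-35],"turn":[0,0,0]},
    {"grip":0,"linear":[0,0,-55],"turn":[0,0,0]},
    {"grip":0,"linear":[0,0,-68],"turn":[0,0,0]},
    {"grip":0,"linear":[0,0,-73],"turn":[0,0,0]},
    {"grip":0,"linear":[0,0,-76],"turn":[0,0,0]},
    {"grip":0,"linear":[0,0,-76],"turn":[0,0,0]},
    {"grip":0.2,"linear":[0,0,-76],"turn":[0,0,0]},
    {"grip":0.4,"linear":[0,0,-76],"turn":[0,0,0]},
    {"grip":0.5,"linear":[0,0,-76],"turn":[0,0,0]}
  ]
}}

```text
time: 39.35
tool_pos: [0.4233, 0.2974, 0.0288]
tool_rot: [-3.14, 0.001, -1.521]
contact_force: [0.7, 0.2, -0.9]
opening: 0.03
```

Request:
{"op": "apply_moves", "data": {
  "increments": [
    {"grip":0.5,"linear":[0,0,0],"turn":[0,0,0]},
    {"grip":0.5,"linear":[0,0,20],"turn":[0,0,0]},
    {"grip":0.5,"linear":[0,0,60],"turn":[0,0,0]},
    {"grip":1,"linear":[0,-20,100],"turn":[0,0,0]},
    {"grip":1,"linear":[0,-70,120],"turn":[0,0,0]},
    {"grip":1,"linear":[0,-120,120],"turn":[0,0,0]},
    {"grip":1,"linear":[0,-170,120],"turn":[0,0,0]},
    {"grip":1,"linear":[0,-170,120],"turn":[0,0,0]}
  ]
}}

```text
time: 40.15
tool_pos: [0.4227, 0.1228, 0.1487]
tool_rot: [-3.141, -0.001, -1.526]
contact_force: [-0.2, 0.2, 0.0]
opening: 0.0817
```

Run:
```python
from h import *
s=cap('scene','s26');t=cap('top','t26');o=observe();print(o['tool_pos'],o['tool_rot'],o['contact_force'],o['opening'],o['time'])
```

```text
[0.42303611 0.12606205 0.14852749] [-3.14089667e+00  1.75137514e-04 -1.52475016e+00] [-0.38162053  0.06111004  0.11649586] 0.08890862615917287 40.25
```

View pics/s26.png

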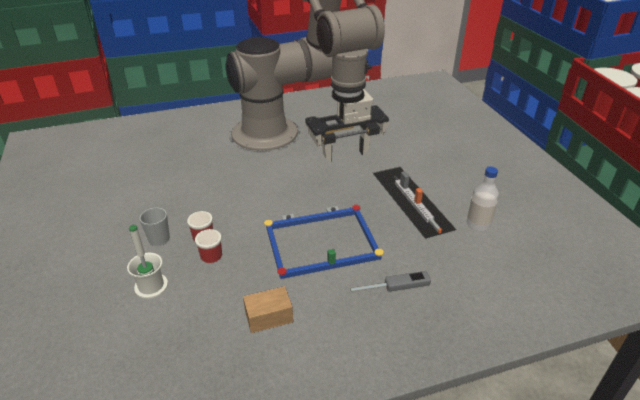

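View pics/t26.png

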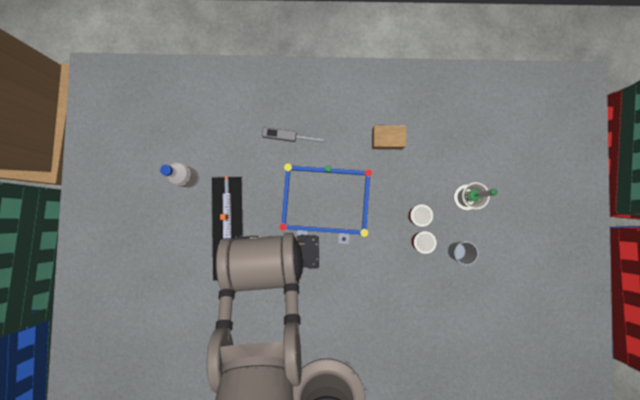

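Request:
{"op": "apply_moves", "data": {
  "increments": [
    {"grip":1,"linear":[11,-44,0],"turn":[0,0,0.1]},
    {"grip":1,"linear":[22,-90,0],"turn":[0,0,0.2]},
    {"grip":1,"linear":[34,-136,0],"turn":[0,0,0.3]},
    {"grip":1,"linear":[46,-182,0],"turn":[0,0,0.4]},
    {"grip":1,"linear":[57,-228,0],"turn":[0,0,0.5]},
    {"grip":1,"linear":[68,-274,0],"turn":[0,0,0.6]},
    {"grip":1,"linear":[80,-320,0],"turn":[0,0,0.7]},
    {"grip":1,"linear":[92,-366,-10],"turn":[0,0,0.8]},
    {"grip":1,"linear":[94,-374,-30],"turn":[0,0,0.8]},
    {"grip":1,"linear":[94,-374,-30],"turn":[0,0,0.8]}
  ],
  "grip_force": 20
}}

```text
time: 41.25
tool_pos: [0.5164, -0.2463, 0.1152]
tool_rot: [3.138, 0.003, -1.438]
contact_force: [0.8, 0.1, -0.8]
opening: 0.092
```

Run:
```python
from h import *
np.set_printoptions(precision=4,suppress=True)
s=cap('scene','s27');o=observe();print(o['tool_pos'],o['tool_rot'],o['contact_force'],o['opening'],o['time'])
crop(s,'s27c',110,150,270,280,5)
t=np.load('pics/t26.npy');a=np.load('pics/s26.npy');crop(t,'t26c',390,160,510,280,5);crop(a,'s26c',110,190,250,310,5)
```

```text
[ 0.5166 -0.2453  0.1166] [ 3.1388  0.0029 -1.4371] [-0.2212  1.0071 -0.7717] 0.0915534496909063 41.3
```

View pics/s27c.png

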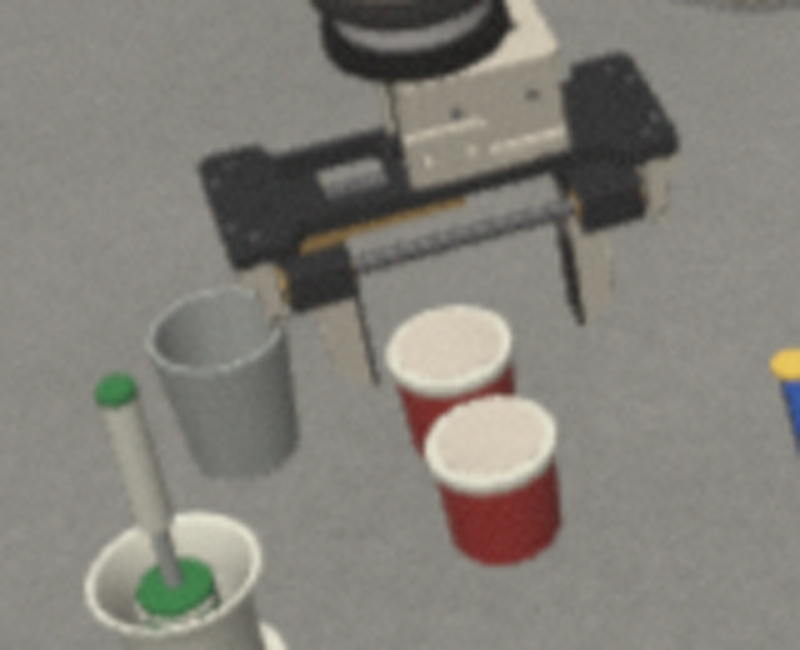

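View pics/t26c.png

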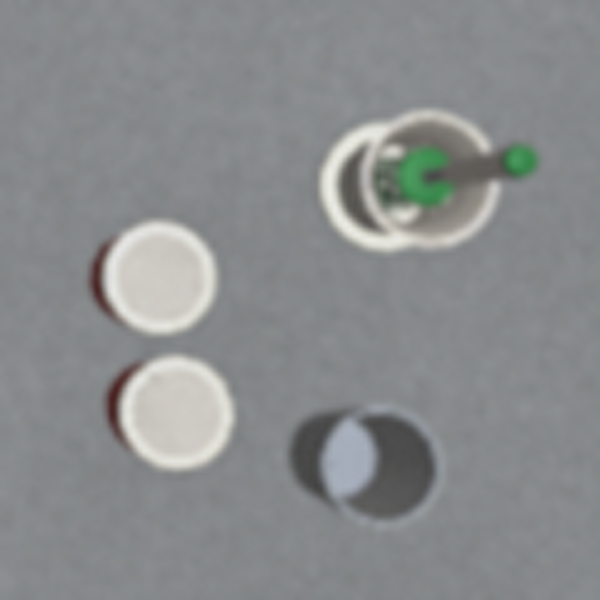

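Request:
{"op": "apply_moves", "data": {
  "increments": [
    {"grip":1,"linear":[0,-1.5,0],"turn":[0,0,0]},
    {"grip":1,"linear":[0,-1.5,-35],"turn":[0,0,0]},
    {"grip":1,"linear":[0,-1.5,-70],"turn":[0,0,0]},
    {"grip":1,"linear":[0,-1.5,-95],"turn":[0,0,0]},
    {"grip":1,"linear":[0,-1.5,-99],"turn":[0,0,0]},
    {"grip":0.3,"linear":[0,-1.5,-99],"turn":[0,0,0]},
    {"grip":0.3,"linear":[0,-1.5,-99],"turn":[0,0,0]},
    {"grip":0.3,"linear":[0,-1.5,-99],"turn":[0,0,0]},
    {"grip":0.3,"linear":[0,-1.5,-99],"turn":[0,0,0]},
    {"grip":0.3,"linear":[0,-1.5,-99],"turn":[0,0,0]}
  ],
  "grip_force": 15
}}

```text
time: 42.3
tool_pos: [0.5172, -0.2485, 0.0202]
tool_rot: [-3.14, -0.001, -1.438]
contact_force: [-0.6, 1.1, 5.6]
opening: 0.0602
```

Request:
{"op": "apply_moves", "data": {
  "increments": [
    {"grip":0.3,"linear":[0,0,0],"turn":[0,0,0]},
    {"grip":0.3,"linear":[0,0,0],"turn":[0,0,0]},
    {"grip":0.3,"linear":[0,0,15],"turn":[0,0,0]},
    {"grip":0.3,"linear":[0,0,45],"turn":[0,0,0]},
    {"grip":0.3,"linear":[0,0,80],"turn":[0,0,0]},
    {"grip":0.3,"linear":[0,0,80],"turn":[0,0,0]}
  ],
  "grip_force": 35
}}

```text
time: 42.9
tool_pos: [0.519, -0.2499, 0.1036]
tool_rot: [-3.135, -0.006, -1.438]
contact_force: [-0.0, 0.3, -2.7]
opening: 0.0598
```

Run:
```python
from h import *
np.set_printoptions(precision=4,suppress=True)
s=cap('scene','s28');o=observe();print(o['tool_pos'],o['tool_rot'],o['contact_force'],o['opening'],o['time'])
crop(s,'s28c',110,150,270,280,5)
```

```text
[ 0.5178 -0.2492  0.1012] [-3.1382 -0.0031 -1.4377] [-0.4448  0.4946 -3.4266] 0.06006792679573418 42.95
```

View pics/s28c.png

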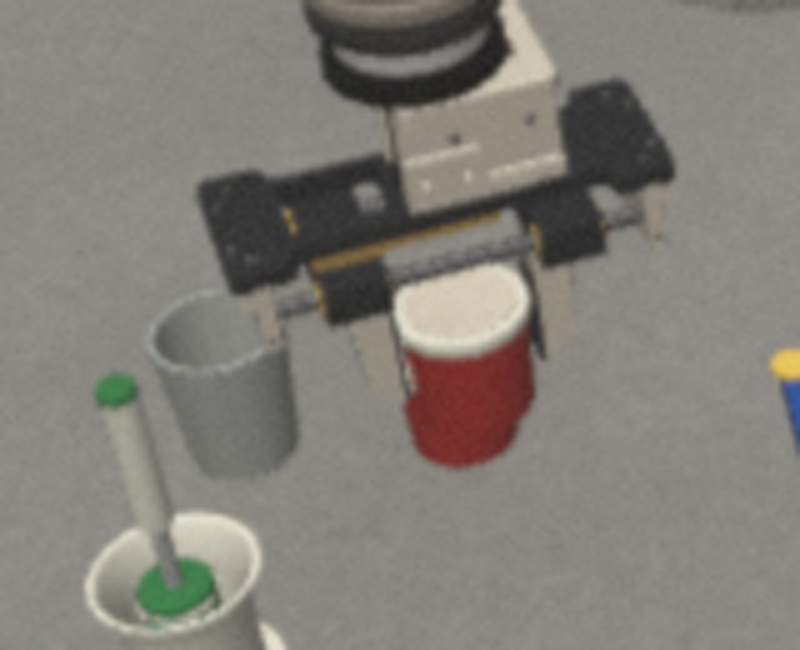

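Request:
{"op": "apply_moves", "data": {
  "increments": [
    {"grip":0.3,"linear":[2,15,0],"turn":[0,0,0.6]},
    {"grip":0.3,"linear":[6,45,0],"turn":[0,0,1.8]},
    {"grip":0.3,"linear":[10,80,0],"turn":[0,0,3.1]},
    {"grip":0.3,"linear":[14,115,0],"turn":[0,0,4.4]},
    {"grip":0.3,"linear":[18,150,0],"turn":[0,0,5.7]},
    {"grip":0.3,"linear":[23,185,0],"turn":[0,0,7]},
    {"grip":0.3,"linear":[27,220,0],"turn":[0,0,8.3]},
    {"grip":0.3,"linear":[31,255,0],"turn":[0,0,9.6]},
    {"grip":0.3,"linear":[35,285,0],"turn":[0,0,10.8]},
    {"grip":0.3,"linear":[38,310,0],"turn":[0,0,12]}
  ]
}}

```text
time: 43.95
tool_pos: [0.5536, 0.0634, 0.0973]
tool_rot: [3.141, 0.003, -0.175]
contact_force: [0.2, -0.6, -2.8]
opening: 0.0597
```

Request:
{"op": "apply_moves", "data": {
  "increments": [
    {"grip":0.3,"linear":[2,18,0],"turn":[0,0,1]},
    {"grip":0.3,"linear":[3.4,25,0],"turn":[0,0,1.3]},
    {"grip":0.3,"linear":[3.4,25,0],"turn":[0,0,1.3]},
    {"grip":0.3,"linear":[3.4,25,0],"turn":[0,0,1.3]},
    {"grip":0.3,"linear":[3.4,25,-5],"turn":[0,0,1.3]}
  ]
}}

```text
time: 44.45
tool_pos: [0.5585, 0.0856, 0.0943]
tool_rot: [3.141, -0.001, -0.047]
contact_force: [0.3, 0.5, -3.0]
opening: 0.0598
```

Run:
```python
from h import *
np.set_printoptions(precision=4,suppress=True)
s=cap('scene','s29');o=observe();print(o['tool_pos'],o['tool_rot'],o['contact_force'],o['opening'],o['time'])
crop(s,'s29c',250,160,400,290,5)
```

```text
[0.5578 0.0856 0.0932] [ 3.1413  0.001  -0.0473] [-0.1677  0.6281 -3.1168] 0.05955972386231383 44.5
```

View pics/s29c.png

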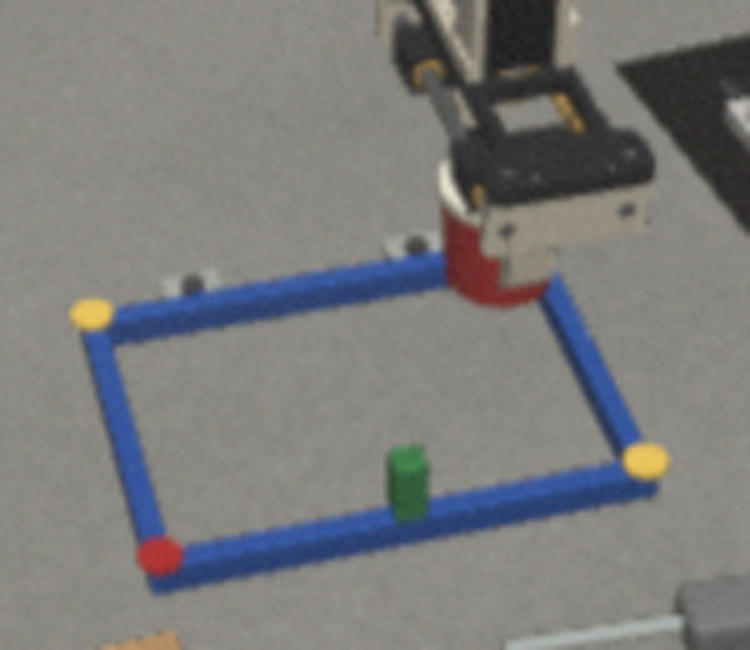

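Request:
{"op": "apply_moves", "data": {
  "increments": [
    {"grip":0.3,"linear":[0,1,-25],"turn":[0,0,0]},
    {"grip":0.3,"linear":[0,1,-50],"turn":[0,0,0]},
    {"grip":0.3,"linear":[0,1,-66],"turn":[0,0,0]},
    {"grip":0.3,"linear":[0,1,-73],"turn":[0,0,0]},
    {"grip":0.3,"linear":[0,1,-74],"turn":[0,0,0]},
    {"grip":0.3,"linear":[0,1,-74],"turn":[0,0,0]},
    {"grip":0.85,"linear":[0,1,-74],"turn":[0,0,0]},
    {"grip":0.85,"linear":[0,1,-74],"turn":[0,0,0]},
    {"grip":0.85,"linear":[0,1,-74],"turn":[0,0,0]},
    {"grip":0.85,"linear":[0,1,-74],"turn":[0,0,0]}
  ]
}}

```text
time: 45.5
tool_pos: [0.5585, 0.0876, 0.0205]
tool_rot: [-3.142, -0.001, -0.045]
contact_force: [-0.3, -0.2, 0.2]
opening: 0.078
```

Request:
{"op": "apply_moves", "data": {
  "increments": [
    {"grip":0.85,"linear":[0,0,20],"turn":[0,0,0]},
    {"grip":0.85,"linear":[0,0,60],"turn":[0,0,0]},
    {"grip":0.85,"linear":[-10,-30,100],"turn":[0,0,-1]},
    {"grip":1,"linear":[-22,-75,110],"turn":[0,0,-2.2]},
    {"grip":1,"linear":[-38,-120,110],"turn":[0,0,-3.5]},
    {"grip":1,"linear":[-54,-165,110],"turn":[0,0,-4.8]},
    {"grip":1,"linear":[-70,-210,110],"turn":[0,0,-6.1]},
    {"grip":1,"linear":[-86,-255,110],"turn":[0,0,-7.4]},
    {"grip":1,"linear":[-100,-300,110],"turn":[0,0,-8.7]},
    {"grip":1,"linear":[-114,-343,110],"turn":[0,0,-10]}
  ]
}}

```text
time: 46.5
tool_pos: [0.4434, -0.2573, 0.1305]
tool_rot: [-3.141, -0.001, -1.098]
contact_force: [0.7, -1.2, -0.5]
opening: 0.0915
```

Request:
{"op": "apply_moves", "data": {
  "increments": [
    {"grip":1,"linear":[0,-1,-5],"turn":[0,0,-1.3]},
    {"grip":1,"linear":[0,-1,-10],"turn":[0,0,-2.6]},
    {"grip":1,"linear":[0,-1,-20],"turn":[0,0,-3.3]},
    {"grip":1,"linear":[0,-1,-20],"turn":[0,0,-3.3]},
    {"grip":1,"linear":[0,-1,-20],"turn":[0,0,-3.3]}
  ]
}}

```text
time: 47.0
tool_pos: [0.4442, -0.2563, 0.1104]
tool_rot: [3.142, 0.0, -1.435]
contact_force: [-0.1, 0.4, 0.6]
opening: 0.0917
```

Run:
```python
from h import *
np.set_printoptions(precision=4,suppress=True)
s=cap('scene','s30');t=cap('top','t30');o=observe();print(o['tool_pos'],o['tool_rot'],o['contact_force'],o['opening'],o['time'])
crop(s,'s30c',110,150,400,310,2.7);crop(t,'t30c',265,130,505,310,3.3)
```

```text
[ 0.4445 -0.2564  0.1107] [-3.1411 -0.0007 -1.4358] [ 1.3535 -0.0744  0.7692] 0.0917490797005641 47.1
```

View pics/s30c.png

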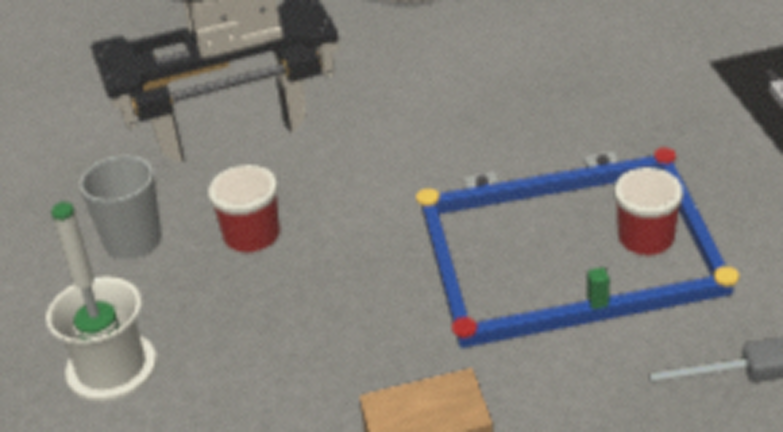

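View pics/t30c.png

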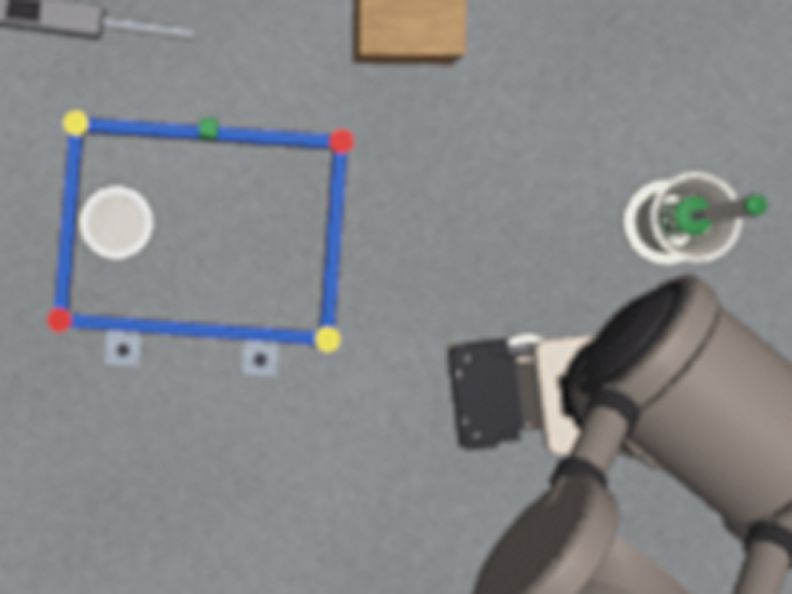

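Request:
{"op": "apply_moves", "data": {
  "increments": [
    {"grip":1,"linear":[0,-0.8,-35],"turn":[0,0,0]},
    {"grip":1,"linear":[0,-0.8,-70],"turn":[0,0,0]},
    {"grip":1,"linear":[0,-0.8,-90],"turn":[0,0,0]},
    {"grip":1,"linear":[0,-0.8,-91],"turn":[0,0,0]},
    {"grip":0.3,"linear":[0,-0.8,-91],"turn":[0,0,0]},
    {"grip":0.3,"linear":[0,-0.8,-91],"turn":[0,0,0]},
    {"grip":0.3,"linear":[0,-0.8,-91],"turn":[0,0,0]},
    {"grip":0.3,"linear":[0,-0.8,-91],"turn":[0,0,0]},
    {"grip":0.3,"linear":[0,-0.8,-91],"turn":[0,0,0]}
  ],
  "grip_force": 15
}}

```text
time: 48.0
tool_pos: [0.4446, -0.2574, 0.02]
tool_rot: [-3.141, -0.001, -1.438]
contact_force: [-0.9, 0.7, 4.5]
opening: 0.0604
```

Request:
{"op": "apply_moves", "data": {
  "increments": [
    {"grip":0.3,"linear":[0,0,0],"turn":[0,0,0]},
    {"grip":0.3,"linear":[0,0,0],"turn":[0,0,0]},
    {"grip":0.3,"linear":[0,0,15],"turn":[0,0,0]},
    {"grip":0.3,"linear":[0,0,45],"turn":[0,0,0]},
    {"grip":0.3,"linear":[0,0,80],"turn":[0,0,0]},
    {"grip":0.3,"linear":[0,0,80],"turn":[0,0,0]},
    {"grip":0.3,"linear":[0,0,80],"turn":[0,0,0]}
  ],
  "grip_force": 35
}}

```text
time: 48.7
tool_pos: [0.4441, -0.2571, 0.0993]
tool_rot: [-3.141, -0.001, -1.438]
contact_force: [-0.7, 0.3, -2.5]
opening: 0.0594
```

Run:
```python
from h import *
np.set_printoptions(precision=4,suppress=True)
s=cap('scene','s31');o=observe();print(o['tool_pos'],o['tool_rot'],o['contact_force'],o['opening'],o['time'])
crop(s,'s31c',110,150,270,280,4)
```

```text
[ 0.4435 -0.2567  0.0984] [ 3.1404  0.0011 -1.4376] [ 0.051  -0.4232 -2.4918] 0.059726183663658755 48.75
```

View pics/s31c.png

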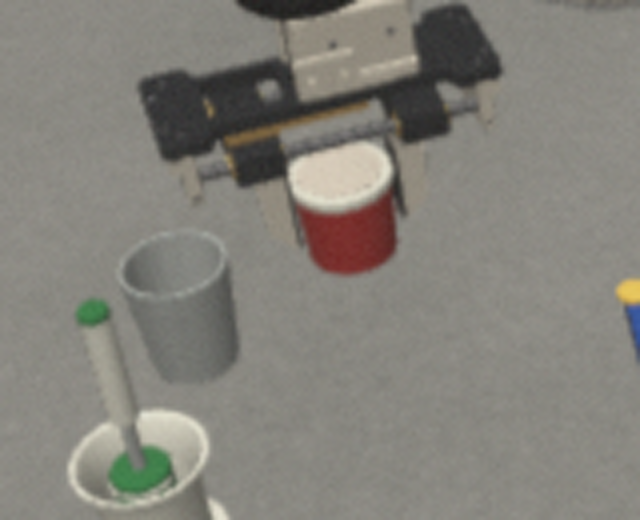

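Request:
{"op": "apply_moves", "data": {
  "increments": [
    {"grip":0.3,"linear":[5,12,0],"turn":[0,0,0.6]},
    {"grip":0.3,"linear":[16,39,0],"turn":[0,0,1.8]},
    {"grip":0.3,"linear":[28,68,0],"turn":[0,0,3.1]},
    {"grip":0.3,"linear":[40,98,0],"turn":[0,0,4.4]},
    {"grip":0.3,"linear":[52,128,0],"turn":[0,0,5.7]},
    {"grip":0.3,"linear":[64,158,0],"turn":[0,0,7]},
    {"grip":0.3,"linear":[76,188,0],"turn":[0,0,8.3]},
    {"grip":0.3,"linear":[88,217,0],"turn":[0,0,9.6]},
    {"grip":0.3,"linear":[98,242,0],"turn":[0,0,10.8]},
    {"grip":0.3,"linear":[106,260,0],"turn":[0,0,12]}
  ]
}}

```text
time: 49.75
tool_pos: [0.5493, 0.0048, 0.0971]
tool_rot: [-3.142, 0.004, -0.175]
contact_force: [0.2, -0.5, -2.1]
opening: 0.0596
```

Request:
{"op": "apply_moves", "data": {
  "increments": [
    {"grip":0.3,"linear":[4,11,0],"turn":[0,0,1]},
    {"grip":0.3,"linear":[5.5,14,0],"turn":[0,0,1.3]},
    {"grip":0.3,"linear":[5.5,14,0],"turn":[0,0,1.3]},
    {"grip":0.3,"linear":[5.5,14,0],"turn":[0,0,1.3]},
    {"grip":0.3,"linear":[5.5,14,-5],"turn":[0,0,1.3]}
  ]
}}

```text
time: 50.25
tool_pos: [0.5558, 0.0161, 0.0943]
tool_rot: [3.141, -0.001, -0.047]
contact_force: [0.0, -0.7, -2.2]
opening: 0.0601
```

Run:
```python
from h import *
np.set_printoptions(precision=4,suppress=True)
s=cap('scene','s32');o=observe();print(o['tool_pos'],o['tool_rot'],o['contact_force'],o['opening'],o['time'])
crop(s,'s32c',250,160,400,290,5)
```

```text
[0.5551 0.0161 0.0932] [ 3.1415  0.001  -0.0469] [-0.243   0.8488 -3.4472] 0.059809888953928664 50.3
```

View pics/s32c.png

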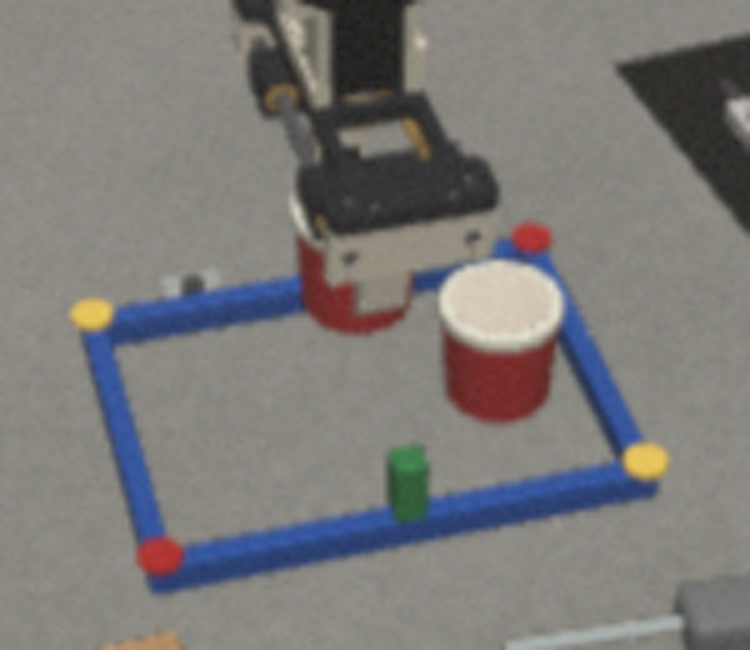

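Request:
{"op": "apply_moves", "data": {
  "increments": [
    {"grip":0.3,"linear":[0,0,-25],"turn":[0,0,0]},
    {"grip":0.3,"linear":[0,0,-50],"turn":[0,0,0]},
    {"grip":0.3,"linear":[0,0,-66],"turn":[0,0,0]},
    {"grip":0.3,"linear":[0,0,-73],"turn":[0,0,0]},
    {"grip":0.3,"linear":[0,0,-74],"turn":[0,0,0]},
    {"grip":0.3,"linear":[0,0,-74],"turn":[0,0,0]},
    {"grip":0.85,"linear":[0,0,-74],"turn":[0,0,0]},
    {"grip":0.85,"linear":[0,0,-74],"turn":[0,0,0]},
    {"grip":0.85,"linear":[0,0,-74],"turn":[0,0,0]},
    {"grip":0.85,"linear":[0,0,-74],"turn":[0,0,0]}
  ]
}}

```text
time: 51.3
tool_pos: [0.556, 0.0168, 0.0206]
tool_rot: [3.142, -0.001, -0.045]
contact_force: [-0.3, 0.4, 0.5]
opening: 0.0779
```

Request:
{"op": "apply_moves", "data": {
  "increments": [
    {"grip":0.85,"linear":[0,0,20],"turn":[0,0,0]},
    {"grip":0.85,"linear":[0,0,60],"turn":[0,0,0]},
    {"grip":0.85,"linear":[-8,-25,100],"turn":[0,0,-1]},
    {"grip":1,"linear":[-22,-65,120],"turn":[0,0,-2.2]},
    {"grip":1,"linear":[-36,-110,120],"turn":[0,0,-3.5]},
    {"grip":1,"linear":[-52,-155,120],"turn":[0,0,-4.8]},
    {"grip":1,"linear":[-68,-200,120],"turn":[0,0,-6.1]},
    {"grip":1,"linear":[-84,-245,120],"turn":[0,0,-7.4]},
    {"grip":1,"linear":[-100,-290,120],"turn":[0,0,-8.7]},
    {"grip":1,"linear":[-116,-335,120],"turn":[0,0,-10]}
  ]
}}

```text
time: 52.3
tool_pos: [0.4388, -0.3199, 0.1405]
tool_rot: [-3.141, -0.001, -1.098]
contact_force: [0.1, -0.3, -0.4]
opening: 0.0919
```

Request:
{"op": "apply_moves", "data": {
  "increments": [
    {"grip":1,"linear":[-19,-40.5,0],"turn":[0,0,0]},
    {"grip":1,"linear":[-19,-40.5,0],"turn":[0,0,0]},
    {"grip":1,"linear":[-19,-40.5,0],"turn":[0,0,0]}
  ]
}}

```text
time: 52.6
tool_pos: [0.4201, -0.3592, 0.1401]
tool_rot: [-3.141, 0.0, -1.094]
contact_force: [0.0, 0.8, -1.0]
opening: 0.0921
```

Run:
```python
from h import *
np.set_printoptions(precision=4,suppress=True)
s=cap('scene','s33');o=observe();print(o['tool_pos'],o['tool_rot'],o['contact_force'],o['opening'],o['time'])
crop(s,'s33c',100,150,400,300,2.6)
```

```text
[ 0.4206 -0.3582  0.1401] [-3.1413  0.0006 -1.0926] [0.3764 0.3862 0.285 ] 0.09187800740901123 52.65
```

View pics/s33c.png

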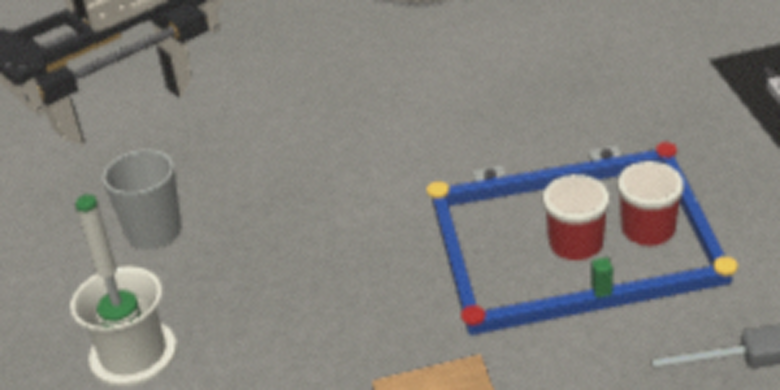

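Request:
{"op": "apply_moves", "data": {
  "increments": [
    {"grip":1,"linear":[0,-1,-35],"turn":[0,0,0]},
    {"grip":1,"linear":[0,-1,-70],"turn":[0,0,0]},
    {"grip":1,"linear":[0,-1,-98],"turn":[0,0,0]},
    {"grip":1,"linear":[0,-1,-100],"turn":[0,0,0]},
    {"grip":0.3,"linear":[0,-1,-100],"turn":[0,0,0]},
    {"grip":0.3,"linear":[0,-1,-100],"turn":[0,0,0]},
    {"grip":0.3,"linear":[0,-1,-100],"turn":[0,0,0]},
    {"grip":0.3,"linear":[0,-1,-100],"turn":[0,0,0]},
    {"grip":0.3,"linear":[0,-1,-100],"turn":[0,0,0]}
  ],
  "grip_force": 12
}}

```text
time: 53.55
tool_pos: [0.4213, -0.3605, 0.0414]
tool_rot: [-3.141, -0.003, -1.092]
contact_force: [0.2, -1.4, 4.7]
opening: 0.0636
```

Request:
{"op": "apply_moves", "data": {
  "increments": [
    {"grip":0.3,"linear":[0,0,0],"turn":[0,0,0]},
    {"grip":0.3,"linear":[0,0,0],"turn":[0,0,0]},
    {"grip":0.3,"linear":[0,0,15],"turn":[0,0,0]},
    {"grip":0.3,"linear":[0,0,45],"turn":[0,0,0]},
    {"grip":0.3,"linear":[0,0,80],"turn":[0,0,0]},
    {"grip":0.3,"linear":[0,0,80],"turn":[0,0,0]},
    {"grip":0.3,"linear":[0,0,80],"turn":[0,0,0]}
  ],
  "grip_force": 30
}}

```text
time: 54.25
tool_pos: [0.4206, -0.3597, 0.1206]
tool_rot: [-3.141, -0.001, -1.092]
contact_force: [0.3, 1.1, -2.3]
opening: 0.0629
```

Run:
```python
from h import *
np.set_printoptions(precision=4,suppress=True)
s=cap('scene','s34');o=observe();print(o['tool_pos'],o['tool_rot'],o['contact_force'],o['opening'],o['time'])
crop(s,'s34c',80,130,240,290,4)
```

```text
[ 0.4201 -0.3591  0.1195] [ 3.1412  0.0014 -1.0922] [ 0.1682 -0.129  -3.0428] 0.06293809411740482 54.3
```

View pics/s34c.png

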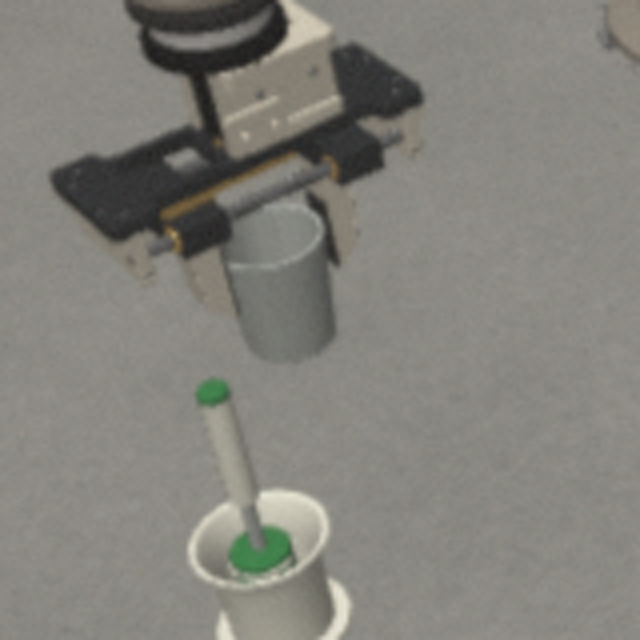

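Request:
{"op": "apply_moves", "data": {
  "increments": [
    {"grip":0.3,"linear":[6,14,0],"turn":[0,0,0.5]},
    {"grip":0.3,"linear":[19,44,0],"turn":[0,0,1.4]},
    {"grip":0.3,"linear":[33,77,0],"turn":[0,0,2.4]},
    {"grip":0.3,"linear":[47,110,0],"turn":[0,0,3.4]},
    {"grip":0.3,"linear":[61,143,0],"turn":[0,0,4.5]},
    {"grip":0.3,"linear":[76,177,0],"turn":[0,0,5.6]},
    {"grip":0.3,"linear":[90,210,0],"turn":[0,0,6.7]},
    {"grip":0.3,"linear":[104,243,0],"turn":[0,0,7.8]},
    {"grip":0.3,"linear":[117,273,0],"turn":[0,0,8.9]},
    {"grip":0.3,"linear":[126,294,0],"turn":[0,0,9.6]}
  ]
}}

```text
time: 55.3
tool_pos: [0.5462, -0.0623, 0.1188]
tool_rot: [-3.14, 0.003, -0.078]
contact_force: [0.3, -0.4, -1.6]
opening: 0.0628
```

Request:
{"op": "apply_moves", "data": {
  "increments": [
    {"grip":0.3,"linear":[5,10,0],"turn":[0,0,0.4]},
    {"grip":0.3,"linear":[5.5,12,0],"turn":[0,0,0.4]},
    {"grip":0.3,"linear":[5.5,12,0],"turn":[0,0,0.4]},
    {"grip":0.3,"linear":[5.5,12,-5],"turn":[0,0,0.4]},
    {"grip":0.3,"linear":[5.5,12,-5],"turn":[0,0,0.4]}
  ]
}}

```text
time: 55.8
tool_pos: [0.5514, -0.0546, 0.1144]
tool_rot: [-3.141, 0.001, -0.047]
contact_force: [-0.2, 0.1, -1.0]
opening: 0.0628
```

Run:
```python
from h import *
np.set_printoptions(precision=4,suppress=True)
s=cap('scene','s35');o=observe();print(o['tool_pos'],o['tool_rot'],o['contact_force'],o['opening'],o['time'])
crop(s,'s35c',250,160,400,290,5)
```

```text
[ 0.5516 -0.0545  0.1147] [-3.1415  0.0011 -0.0466] [ 0.364  0.823 -0.742] 0.06312465146536561 55.85
```

View pics/s35c.png

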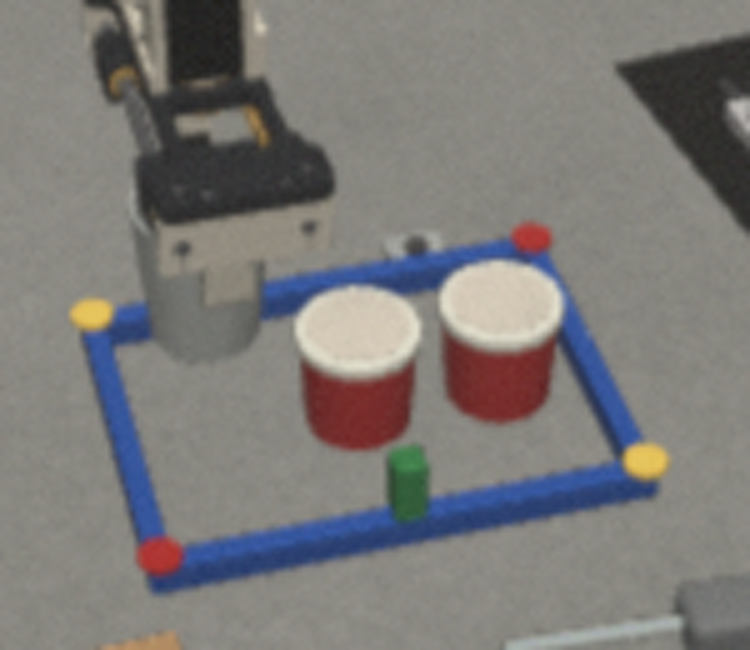

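Request:
{"op": "apply_moves", "data": {
  "increments": [
    {"grip":0.3,"linear":[0,0,-25],"turn":[0,0,0]},
    {"grip":0.3,"linear":[0,0,-50],"turn":[0,0,0]},
    {"grip":0.3,"linear":[0,0,-66],"turn":[0,0,0]},
    {"grip":0.3,"linear":[0,0,-72],"turn":[0,0,0]},
    {"grip":0.3,"linear":[0,0,-74],"turn":[0,0,0]},
    {"grip":0.3,"linear":[0,0,-74],"turn":[0,0,0]}
  ]
}}

```text
time: 56.45
tool_pos: [0.5524, -0.0541, 0.0419]
tool_rot: [3.141, -0.001, -0.045]
contact_force: [0.3, 0.2, -1.1]
opening: 0.0627
```

Run:
```python
from h import *
np.set_printoptions(precision=4,suppress=True)
s=cap('scene','s36');o=observe();print(o['tool_pos'],o['tool_rot'],o['contact_force'],o['opening'],o['time'])
crop(s,'s36c',250,160,400,290,5)
```

```text
[ 0.5528 -0.0541  0.042 ] [ 3.1413 -0.0019 -0.0454] [-0.5244 -0.3628 -1.5175] 0.06267618274139027 56.5
```

View pics/s36c.png

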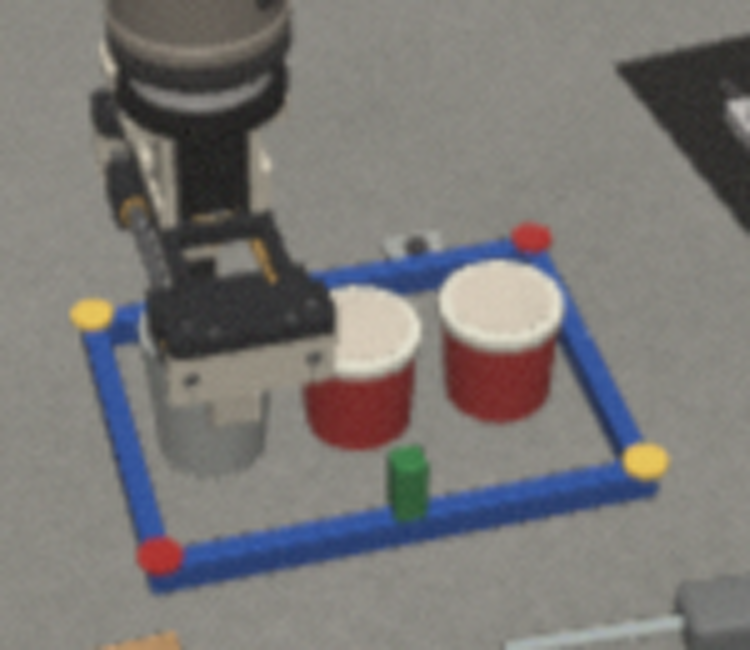

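Request:
{"op": "apply_moves", "data": {
  "increments": [
    {"grip":0.3,"linear":[0,0,-1],"turn":[0,0,0]},
    {"grip":0.3,"linear":[0,0,-1.5],"turn":[0,0,0]},
    {"grip":0.85,"linear":[0,0,-1.5],"turn":[0,0,0]},
    {"grip":0.85,"linear":[0,0,-1.5],"turn":[0,0,0]},
    {"grip":0.85,"linear":[0,0,-1.5],"turn":[0,0,0]},
    {"grip":0.85,"linear":[0,0,-1.5],"turn":[0,0,0]},
    {"grip":0.85,"linear":[0,0,30],"turn":[0,0,0]},
    {"grip":0.85,"linear":[0,0,70],"turn":[0,0,0]},
    {"grip":0.85,"linear":[-40,-20,110],"turn":[0,0,0]},
    {"grip":0.85,"linear":[-80,-50,130],"turn":[0,0,0]}
  ]
}}

```text
time: 57.5
tool_pos: [0.4825, -0.0965, 0.1678]
tool_rot: [3.141, -0.004, -0.042]
contact_force: [0.5, -1.1, 0.2]
opening: 0.0782
```

Request:
{"op": "apply_moves", "data": {
  "increments": [
    {"grip":0.85,"linear":[-20,-45,0],"turn":[0,0,0]},
    {"grip":0.85,"linear":[-40,-90,0],"turn":[0,0,0]},
    {"grip":0.85,"linear":[-60,-130,0],"turn":[0,0,0]},
    {"grip":0.85,"linear":[-60,-130,0],"turn":[0,0,0]},
    {"grip":0.85,"linear":[-60,-130,0],"turn":[0,0,0]},
    {"grip":0.85,"linear":[-60,-130,0],"turn":[0,0,0]}
  ]
}}

```text
time: 58.1
tool_pos: [0.4222, -0.2259, 0.1655]
tool_rot: [-3.141, 0.0, -0.044]
contact_force: [0.0, 0.2, -0.0]
opening: 0.0781
```

Run:
```python
from frame import *
np.set_printoptions(precision=4,suppress=True)
s=cap('scene','s37');t=cap('top','t37');o=observe();print(o['tool_pos'],o['time'])
v,r,n=detect(s,t,np.array([.4755,.0205,-.046,0.]));print(v,n,abs(r).max())
crop(t,'t37c',205,130,405,290,4)
crop(s,'s37c',240,140,460,300,3.5)
```

```text
[ 0.4225 -0.2255  0.1655] 58.2
[ 0.4754  0.0205 -0.0467 -0.0015] 8 0.18874373436847236
```

View pics/s37c.png

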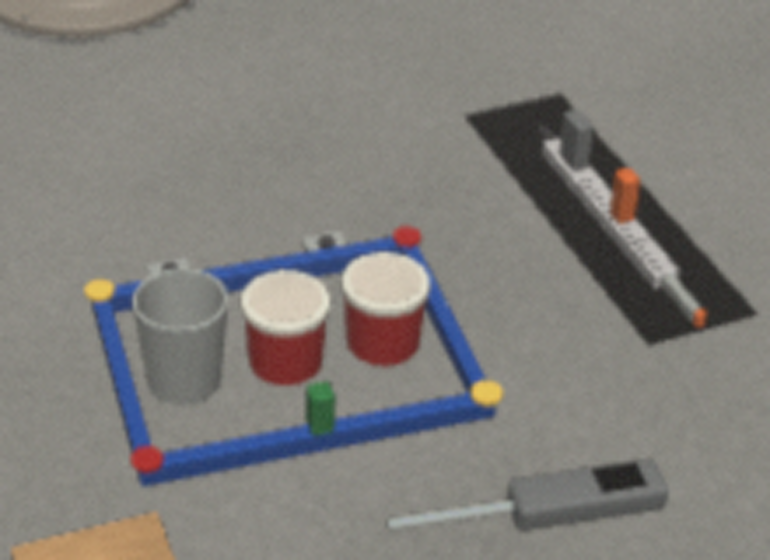

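View pics/t37c.png

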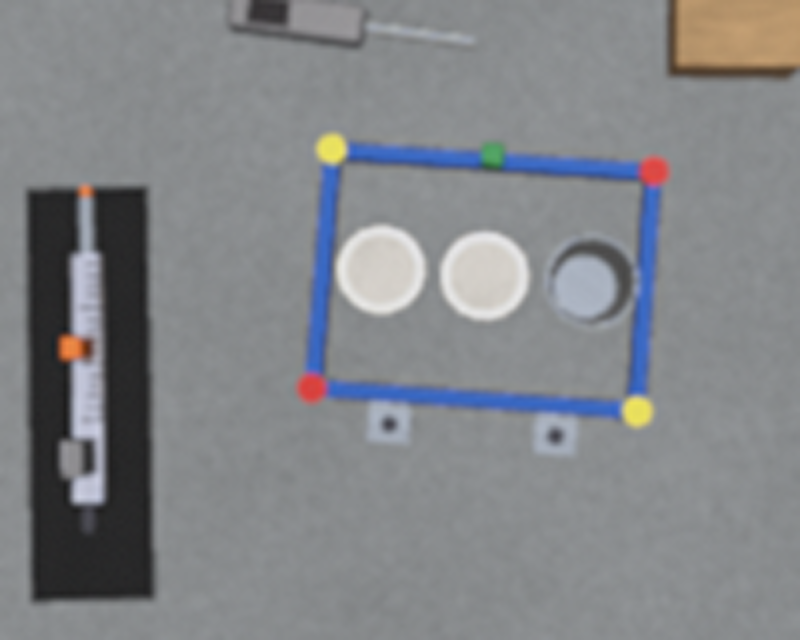

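View pics/s37.png

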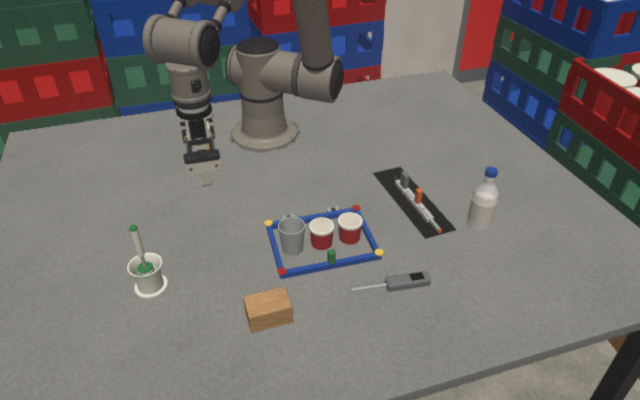

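```bash
python3 -c "
from cell import hand_in
print(hand_in())"
```

```text
the job is handed in; nothing more can be done
None
```

The whole job is done in the order you asked and handed in at about 58 s of the 210 s limit. `hand_in` gave no verdict, so everything below is my own check from the camera images.

- **Pot and brush:** I made two full strokes, with the brush tip going from about 7 mm to about 59 mm or more above the pot's underside. The brush then went back upright in its holder.
- **Diagonals:** With the rule laid flat in the frame, its ends lay about 3.5 mm from both red corners. On the yellow diagonal they lay about 3.7 and 4.5 mm from the corners. The lengths were about 286 mm red and 258 mm yellow, so they differed by about 28 mm.
- **Racking:** I moved the frame sideways by its green knob, gripping the knob rather than only pushing it. The last camera fit showed an angle of about -0.0015 rad, so the diagonals differ by less than 1 mm. I did not lay the rule in again after this.
- **Final layout:** The last pictures show:
  - the rule on its mat;
  - both tubs (only two were present) and the pot standing upright inside the frame;
  - the brush in its holder;
  - the bystanders where they were.

The two cameras disagreed by about 2.7 mm in y; I split the difference, and this did not affect any step. I saw no knocked tub and no slackened grip. None of my last checks failed.

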